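Charge the mixing tin and open the safety-capped cleaner

ROBOT

A 6-joint arm with a two-finger parallel gripper is mounted at the origin on the work surface. World frame = base frame: x ahead of the robot, y to its left, z up, the work surface at z = 0. Lengths are in m, angles in rad, forces in N, time in s.
With the tool pointing down it reaches from about 0.225 to 0.875 m from the base axis. Payload 3.4 kg.
Tool frame: the origin (TCP) lies at the very end of the fingers, on their centre line; the grasp point (between the pads) lies 19 mm behind it; x points along the fingers, y is the direction in which the jaws open and shut, and the axes are right-handed (so a half turn about x gives the same grasp; the last joint's range is limited). The gripper opens to 85 mm and grips with 20 to 120 N. Pads are 22 mm wide; open, the fingers measure 114 mm over their backs; the gripper's body (76 mm by 85 mm) begins 54 mm behind the grasp point. The pads swing forward as they close: fully open they stand 13 mm farther back than shut.
Start: joints at [1.156, 0.276, 1.505, -0, 1.361, -0.121], TCP at [0.167, 0.55, 0.231] pointing down, gripper open.
Joint ranges: [-2.89, 2.89], [-0.75, 2.08], [0.22, 2.7], [-1.18, 4.32], [0.11, 2.71], [-2.7, 2.7]. Speed limits (rad/s): [2.57, 2.57, 3.14, 3.14, 3.14, 3.14].

INTERFACE

Orientations are given as a unit quaternion [w, x, y, z].
In Python, from rig import manip gives the robot as it stands. The module is installed in compiled form; this text tells all that it offers.
- The arm moves only by the tool play_rows, never from a script. Its argument "plan" is a list that holds one entry, the list of rows, each a list of 5 numbers: the closure, from 0 (fully open) to 1 (shut), then the shift along the tool's x, y, z in m, then the turn about the tool's x in degrees. A call has 1 to 12 rows; each row is the pose to reach, as a shift and turn from the pose measured when the call began, along the tool's axes at that moment; what a row does not reach only later rows make up. A row lasts 1/10 s, in which the tool goes at most 50 mm and 8.59 degrees, less where a joint would pass 70% of its speed; a pose out of reach is approached as far as the arm can. A call with a gripper value outside its range is refused whole. The fingers move at their own pace and stop on an object; "grip_force" is the grip in N (left out, the last holds). Time passes only in rows, so rows that repeat a pose let the fingers close. It gives the time, the measured TCP pose, the force and the opening at its end, in the units of the state.
- manip.get_state(): the state, without advancing time (a new reading comes with each control period).
- manip.get_image(name): name is "scene" or "top" or "wrist"; returns (picture, depth): 400x640x3 uint8, red, green, blue; 400x640 float32, m along the optical axis (not along the pixel's ray), 0 where there is no reading.
- manip.camera_params(name): a dict with "intrinsics" (3x3 intrinsics, pixels), "R" (3x3) and "t" (3): a world point X has camera coordinates R X + t; the wrist camera has in their place "mount" (4x4, takes a point from camera to tool coordinates, whose origin is the TCP and whose axes are the tool frame's). Camera axes: x right, y down, z forward; pixel columns grow to the right and rows downward; lengths in m; the calibration is good to about 2 mm. A picture is of the moment at which its call begins: read the wrist's pose just before it. camera_params takes no time and is no camera call.
- manip.sign_off(): hands the job in, once; it reports no verdict.
The state is a dict: "clock": time; "qpos": joint angles; "qd": joint speeds; "effort": joint torques, N m; "position": TCP position; "ee_rot": TCP orientation; "contact_force": force on the tool from outside, world axes, zero at the start; "moment": the same for the moment, N m; "width": finger opening in m.
Only numpy, scipy, OpenCV 4.12 (cv2) and the standard library are available. Lean on these libraries where they do the work, as an engineer would, in place of code of your own. Each camera call takes 0.05 s, during which the arm holds its last target.

TASK

Get the mixing tin ready for cleaner: tip all five steel balls from the small cup into the open tin and stand the cup upright on the bench again. Then open the cleaner can: press its push-and-turn cap down, twist it anticlockwise until it comes free, lift it straight up and finish while still holding the cap level in the gripper, clear above the can's neck by several centimetres. Keep the tin upright and leave the other things on the bench where they are.

Things in the scene. Friction and masses are not known exactly. Their poses are not given: they have to be found in the camera images.
- cup: small open grey plastic cup, straight outside, 62 mm across and 62 mm high, loose, 0.12 kg, the balls in it. Origin: centre of its underside, z up. Inside it is a funnel, 57 mm wide at the mouth, 37 mm at the floor (5 mm up): the wall leans 10 degrees outward, so the balls roll out once it is tipped 95 degrees or more. It can be gripped across the outside near the rim, at any yaw.
- tin: the mixing tin: the only wide open empty metal tin, 110 mm across, 70 mm high, wall 3 mm, floor 4 mm, loose, 0.5 kg. Origin: centre of its underside, z up.
- can: cleaner can in a flat holder tray that is bolted to the bench (it cannot move): rectangular metal can 100 mm (its x) by 64 mm (its y), tray 130 by 94 mm, shoulder 130 mm above the bench, a round neck in the middle of the top. Origin: centre of its underside on the bench, z up, on the neck's axis.
- cap: white round push-and-turn cap on the can's neck, 54 mm across, 33 mm high, 45 g. Origin: centre of its open underside, z up; closed, that lies on the neck's axis 146 mm above the bench, its top at 179 mm, 16 mm of free space below it. Locked: push it straight down at least 3 mm (it bottoms at 5 mm) against a spring of 5 N rising 0.9 N per mm and, kept down, turn it anticlockwise seen from above.
- neck (a point): centre of the top of the can's neck inside the cap, 170 mm above the bench; z up. The cap must stay pushed down for the first 35 degrees of turn, is free to lift from 45 degrees on and meets a stop at about 115 degrees: 75 degrees is right. A sprung liner in the neck then raises it about 6 mm. Clockwise it turns 5 degrees at most. Any gripper yaw will do.
- ball0_center (a point): centre of smooth steel ball 1 of 5, 16 mm across, 17 g, in the cup at the start
- ball1_center (a point): centre of smooth steel ball 2 of 5, 16 mm across, 17 g, in the cup at the start
- ball2_center (a point): centre of smooth steel ball 3 of 5, 16 mm across, 17 g, in the cup at the start
- ball3_center (a point): centre of smooth steel ball 4 of 5, 16 mm across, 17 g, in the cup at the start
- ball4_center (a point): centre of smooth steel ball 5 of 5, 16 mm across, 17 g, in the cup at the start
- brushjar: green glass jar with brushes standing in it, fixed, 72 mm across, brushes up to 190 mm high; a bystander. Origin: centre of its underside
- oil: closed amber bottle, fixed, 66 mm across, 190 mm high; a bystander. Origin: centre of its underside
- tape: roll of paper tape, 72 mm across, 24 mm high, flat; bystander, to be left alone. Origin: centre of its underside
- tinlid: loose metal tin lid, flat disc 90 mm across, 8 mm high; bystander, to be left alone. Origin: centre of its underside
- brayer: ink roller 130 mm wide, 170 mm long, 38 mm high, lying; bystander, to be left alone. Origin: centre of its underside
- inkpot: closed ink tin, 84 mm across, 75 mm high; bystander, to be left alone. Origin: centre of its underside
- knife: ink spatula, 260 mm long, lying flat; bystander, to be left alone. Origin: centre of its underside
Things that resemble listed ones, but are neither listed nor needed, are in the scene too. Leave any red look-alike of the tin alone.

How it is judged:
By the outcome, as a careful person would: the job done as asked, in the order asked, and still so for the second after the job is handed in, while the arm keeps its last pose, push and grip.
It also fails if it takes over 72 s, if anything falls off the work surface, if the arm or the gripper's body presses on something with over 40 N, if the wrist force passes 120 N, or if a joint passes its speed limit or range.

## Working session

There is one attempt and no reset: what is moved stays moved. The work goes in short steps, Python scripts to look and compute and a tool call to move; the robot and the scene stay as the last step left them, time stands still between calls to the robot, and variables do not carry over. Pictures are saved under pics/ and viewed, and the job is handed in when it is done.

Besides the shell and the picture viewer there is one more tool, called after "Request:" as name([rows], argument=value, ...), one row to a line, values as JSON. play_rows: Moves the arm, as the interface text tells. Its arguments: {"type":"object","properties":{"plan":{"type":"array","items":{"type":"array","items":{"type":"array","items":{"type":"number"}}}},"grip_force":{"type":"number"}},"required":["plan"]}

```bash
mkdir -p pics; python3 - <<'E'
from rig import manip
import cv2, numpy as np
for n in ("scene","top"):
    p,d=manip.get_image(n); np.savez(f"pics/{n}0.npz",p=p,d=d)
    cv2.imwrite(f"pics/{n}0.png",p[:,:,::-1])
    c=manip.camera_params(n); print(n,c)
print(manip.camera_params("wrist")); print(manip.get_state())
E
```

```text
scene {'intrinsics': array([[454.22037085,   0.        , 325.71895689],
       [  0.        , 454.22037085, 199.66894347],
       [  0.        ,   0.        ,   1.        ]]), 'R': array([[ 0.14239608,  0.98980215, -0.00388018],
       [ 0.65006155, -0.09647467, -0.75373246],
       [-0.74642035,  0.10480619, -0.65716993]]), 't': array([-0.07297879, -0.22510203,  2.14091041])}
top {'intrinsics': array([[509.7311667 ,   0.        , 320.77196329],
       [  0.        , 509.7311667 , 196.41758089],
       [  0.        ,   0.        ,   1.        ]]), 'R': array([[-1.71711774e-02, -9.99852382e-01, -6.03935740e-04],
       [-9.85509602e-01,  1.70267956e-02, -1.68762888e-01],
       [ 1.68748258e-01, -2.30267301e-03, -9.85656493e-01]]), 't': array([-0.00652359,  0.50892537,  1.63931574])}
{'intrinsics': array([[320.9789275 ,   0.        , 317.79154446],
       [  0.        , 320.9789275 , 202.41321785],
       [  0.        ,   0.        ,   1.        ]]), 'mount': array([[ 2.38059992e-04, -3.27902439e-01,  9.44711561e-01,
        -1.42354270e-01],
       [ 9.99999927e-01,  3.59921657e-04, 
[... 161 characters left out ...]
000e+00,  0.00000000e+00,
         1.00000000e+00]])}
{'clock': 0.1, 'qpos': array([ 1.15601180e+00,  2.76557962e-01,  1.50601854e+00,  7.97631241e-06,
        1.36072021e+00, -1.20997390e-01]), 'qd': array([ 0.00134356, -0.00057914, -0.00182986, -0.00035684, -0.00097735,
       -0.00057822]), 'effort': array([ 1.95948181e-03, -4.17700231e+01, -2.46404529e+01, -2.99289795e-04,
        5.88633251e-03,  1.83324835e-05]), 'position': array([0.16631379, 0.54991995, 0.23050649]), 'ee_rot': array([ 0.69932914,  0.10291659,  0.69965341, -0.1040771 ]), 'contact_force': array([0.52686716, 0.07744957, 0.02957398]), 'moment': array([ 0.03753067, -0.03754004, -0.01387039]), 'width': 0.08576599582084067}
```

View pics/scene0.png

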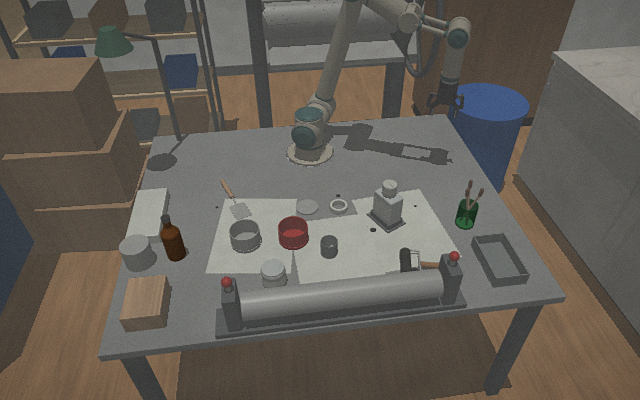

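View pics/top0.png

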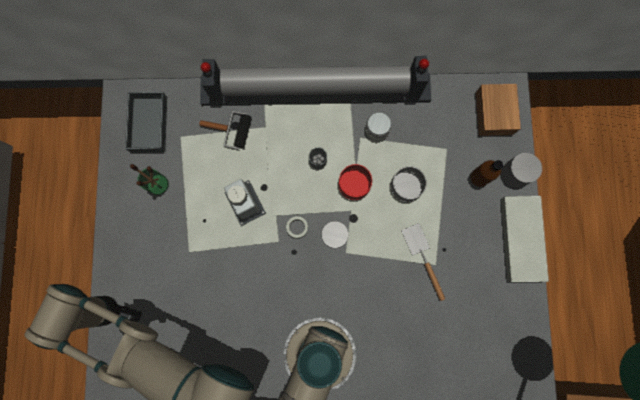

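The cup with the balls is at (317,158) in the top view, the grey tin at (408,185), the red look-alike at (355,183), and the can with its white cap around (240,197). Next I'll enlarge these areas and measure.

```bash
cat > h.py <<'E'
import numpy as np, cv2
from rig import manip
from scipy.spatial.transform import Rotation as Ro
def ray(n,u,v,z):
    c=manip.camera_params(n);K,R,t=c["intrinsics"],c["R"],c["t"]
    C=-R.T@t; d=R.T@np.linalg.inv(K)@np.array([u,v,1.]); return C+d*(z-C[2])/d[2]
def proj(n,X):
    c=manip.camera_params(n);x=c["R"]@np.asarray(X,float)+c["t"];q=c["intrinsics"]@x;return q[:2]/q[2]
def rotq(q): return Ro.from_quat([q[1],q[2],q[3],q[0]])
E
python3 - <<'E'
import numpy as np,cv2
for n,(a,b,c,d) in {"top":(180,130,460,270),"scene":(210,170,450,290)}.items():
    p=np.load(f"pics/{n}0.npz")["p"][b:d,a:c,::-1]
    k=800/(c-a); p=cv2.resize(p,None,fx=k,fy=k,interpolation=cv2.INTER_CUBIC)
    cv2.imwrite(f"pics/{n}0c.png",p)
E
```

```text
(no output)
```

View pics/top0c.png

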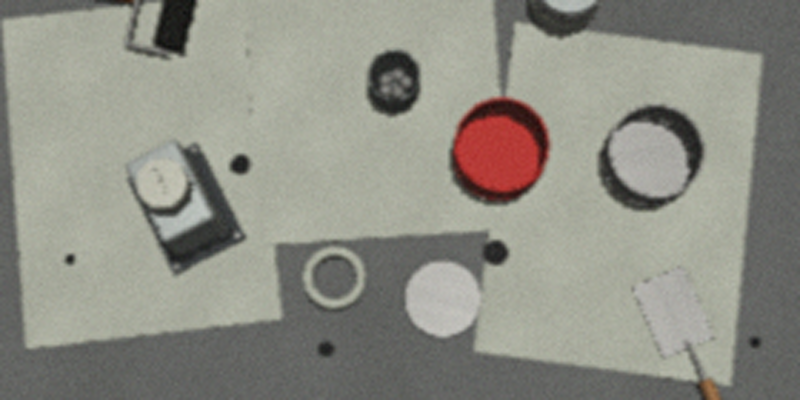

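View pics/scene0c.png

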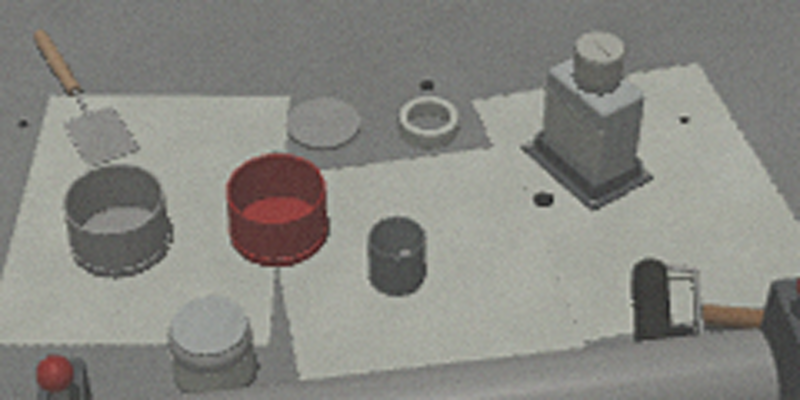

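```bash
cat >> h.py <<'E'
def cloud(n,d):
    c=manip.camera_params(n);K,R,t=c["intrinsics"],c["R"],c["t"]
    v,u=np.mgrid[:d.shape[0],:d.shape[1]]
    x=np.stack([(u-K[0,2])/K[0,0]*d,(v-K[1,2])/K[1,1]*d,d],-1)
    return (x-t)@R
E
python3 - <<'E'
from h import *
print("approx ray: cup",ray("top",317,157,.062),"tin",ray("top",408,185,.07),"cap",ray("top",237,194,.179))
for n in ("top","scene"):
    z=np.load(f"pics/{n}0.npz"); P=cloud(n,z["d"]).reshape(-1,3); ok=z["d"].ravel()>0
    P=P[ok]
    g={"cup":(ray("top",317,157,.062),.06,.052,.072),"tin":(ray("top",408,185,.07),.08,.058,.08),"cap":(ray("top",237,194,.179),.06,.165,.195),"can":(ray("top",237,194,.13),.09,.12,.14),"tray":(ray("top",237,194,.13),.12,.005,.03)}
    for k,(c,r,a,b) in g.items():
        m=(np.hypot(*(P[:,:2]-c[:2]).T)<r)&(P[:,2]>a)&(P[:,2]<b); Q=P[m]
        (cx,cy),rr=cv2.minEnclosingCircle((Q[:,:2]*1000).astype(np.float32)) if len(Q) else ((0,0),0)
        # alg. circle fit
        A=np.c_[2*Q[:,:2],np.ones(len(Q))]; s=np.linalg.lstsq(A,(Q[:,:2]**2).sum(1),rcond=None)[0]
        print(n,k,len(Q),"enc",round(cx),round(cy),round(rr),"fit",s[:2].round(4),"mean",Q.mean(0).round(4),"zmax",np.percentile(Q[:,2],[50,95]).round(4), cv2.minAreaRect((Q[:,:2]*1000).astype(np.float32)))
E
```

```text
approx ray: cup [ 0.63799001 -0.00504149  0.062     ] tin [ 0.53700145 -0.30017834  0.07      ] cap [0.49732606 0.23898392 0.179     ]
top cup 69 enc 642 -7 32 fit [ 0.6412 -0.006 ] mean [ 0.6449 -0.0068  0.0592] zmax [0.0589 0.0656] ((641.2197875976562, -5.829273223876953), (60.77743148803711, 59.919254302978516), 5.162837982177734)
top tin 161 enc 546 -304 56 fit [ 0.5458 -0.3043] mean [ 0.5464 -0.3062  0.0678] zmax [0.0684 0.0755] ((546.3139038085938, -304.0838623046875), (108.02227783203125, 108.84555053710938), 72.14274597167969)
top cap 263 enc 499 243 28 fit [0.4978 0.242 ] mean [0.4975 0.2417 0.1779] zmax [0.1782 0.1837] ((497.845703125, 242.40365600585938), (53.329307556152344, 51.35075759887695), 44.260013580322266)
top can 351 enc 499 241 56 fit [0.4992 0.2439] mean [0.4917 0.2363 0.129 ] zmax [0.1291 0.1351] ((498.5391845703125, 242.22747802734375), (102.06304931640625, 64.11600494384766), 26.822336196899414)
top tray 597 enc 506 247 120 fit [0.5088 0.2489] mean [0.4979 0.2367 0.0099] zmax [0.0071 0.0259] ((506.9965515136719, 244.49432373046875), (231.2295684814453, 235.61981201171875), 89.99183654785156)<stdin>:12: RuntimeWarning: Mean of empty slice.
  ret = um.true_divide(
Traceback (most recent call last):
IndexError: index -1 is out of bounds for axis 0 with size 0
```

```bash
python3 - <<'E'
from h import *
s=manip.get_state(); R=rotq(s["ee_rot"]).as_matrix(); print(R.round(3)); print(s["position"])
u=s["position"][:2]/np.hypot(*s["position"][:2]); print("outward in tool",(R.T@np.r_[u,0]).round(3))
E
```

```text
[[-0.001  0.29   0.957]
 [-0.002  0.957 -0.29 ]
 [-1.    -0.002 -0.   ]]
[0.16631379 0.54991995 0.23050649]
outward in tool [-0.002  1.    -0.   ]
```

Request:
play_rows([
  [[0,-0.1,0.1,0,0],[0,-0.1,0.2,0,0],[0,-0.1,0.3,0,0],[0,-0.1,0.4,0,0],[0,-0.1,0.5,0,0],[0,-0.1,0.5,0,0],[0,-0.1,0.5,0,0],[0,-0.1,0.5,0,0],[0,-0.1,0.5,0,0],[0,-0.1,0.5,0,0],[0,-0.1,0.5,0,0],[0,-0.1,0.5,0,0]],
])

```text
clock: 1.3
position: [0.2699, 0.8924, 0.2669]
ee_rot: [0.702, 0.119, 0.697, -0.088]
contact_force: [-0.9, -0.7, -0.6]
width: 0.0856
```

```bash
python3 - <<'E'
from h import *
s=manip.get_state(); R=rotq(s["ee_rot"]).as_matrix(); print(R.round(3)); print(s["position"],s["qpos"],s["clock"])
E
```

```text
[[ 0.013  0.289  0.957]
 [ 0.043  0.956 -0.29 ]
 [-0.999  0.045  0.   ]]
[0.26991266 0.89238232 0.2668713 ] [ 1.20127049  0.9288039   0.22055978  0.00357411  1.94738823 -0.07438079] 1.3
```

Request:
play_rows([
  [[0,0,1,0,0],[0,0,1,0,0],[0,0,1,0,0],[0,0,1,0,0],[0,0,1,0,0],[0,0,1,0,0]],
])

```text
clock: 1.9
position: [0.2872, 0.9493, 0.1763]
ee_rot: [0.703, 0.134, 0.694, -0.073]
contact_force: [0.4, -0.2, 0.1]
width: 0.0854
```

```bash
cat > st.py <<'E'
from h import *
s=manip.get_state(); R=rotq(s["ee_rot"]).as_matrix(); print("axes x",R[:,0].round(3),"y",R[:,1].round(3),"z",R[:,2].round(3)); print("tilt",np.degrees(np.arccos(-R[2,0])).round(2),s["position"].round(4),"q",s["qpos"].round(3),"t",round(s["clock"],2),"F",s["contact_force"].round(1),"M",s["moment"].round(2),"w",round(s["width"],4))
E
python3 st.py
```

```text
axes x [ 0.026  0.084 -0.996] y [0.288 0.953 0.088] z [ 0.957 -0.29  -0.   ]
tilt 5.06 [0.2872 0.9493 0.1763] q [ 1.205  1.026  0.222  0.007  1.806 -0.071] t 1.9 F [ 0.4 -0.2  0.1] M [-0.04 -0.02  0.02] w 0.0854
```

Request:
play_rows([
  [[0,-1,1,0,0],[0,-1,1,0,0],[0,-1,1,0,0]],
])

```text
clock: 2.2
position: [0.2833, 0.9363, 0.2439]
ee_rot: [0.705, 0.15, 0.691, -0.056]
contact_force: [-0.1, 0.4, 1.2]
width: 0.0854
```

```bash
python3 st.py
```

```text
axes x [ 0.039  0.128 -0.991] y [0.287 0.949 0.134] z [ 0.957 -0.29   0.   ]
tilt 7.7 [0.2833 0.9363 0.2439] q [ 1.202  0.957  0.22   0.01   1.83  -0.071] t 2.2 F [-0.1  0.4  1.2] M [-0.1   0.01  0.  ] w 0.0854
```

Request:
play_rows([
  [[0,-1,1,0,0]],
])

```text
clock: 2.3
position: [0.2836, 0.9376, 0.2676]
ee_rot: [0.706, 0.162, 0.688, -0.044]
contact_force: [0.1, 1.1, 1.3]
width: 0.0853
```

```bash
python3 st.py
```

```text
axes x [ 0.049  0.161 -0.986] y [0.285 0.944 0.168] z [ 0.957 -0.29   0.001]
tilt 9.7 [0.2836 0.9376 0.2676] q [ 1.202  0.933  0.22   0.013  1.819 -0.071] t 2.3 F [0.1 1.1 1.3] M [-0.04  0.01 -0.02] w 0.0853
```

Request:
play_rows([
  [[0,-1,1,0,0],[0,-1,1,0,0]],
])

```text
clock: 2.5
position: [0.2816, 0.9309, 0.3119]
ee_rot: [0.707, 0.178, 0.684, -0.028]
contact_force: [-0.2, 0.1, 0.7]
width: 0.0852
```

```bash
python3 st.py
```

```text
axes x [ 0.062  0.204 -0.977] y [0.283 0.935 0.213] z [ 0.957 -0.29   0.001]
tilt 12.29 [0.2816 0.9309 0.3119] q [ 1.2    0.888  0.22   0.016  1.819 -0.072] t 2.5 F [-0.2  0.1  0.7] M [-0.17  0.01  0.06] w 0.0852
```

Request:
play_rows([
  [[0,-1,1,0,8],[0,-1,1,0,16],[0,-1,1,0,24],[0,-1,1,0,32],[0,-1,1,0,40],[0,-1,1,0,48],[0,-1,1,0,56],[0,-1,1,0,64],[0,-1,1,0,72],[0,-1,1,0,80],[0,-1,1,0,88],[0,-1,1,0,90]],
])

```text
clock: 3.7
position: [0.256, 0.847, 0.4608]
ee_rot: [0.363, 0.637, 0.472, -0.49]
contact_force: [0.2, -0.7, 0.1]
width: 0.0855
```

```bash
python3 st.py
```

```text
axes x [ 0.076  0.246 -0.966] y [ 0.956 -0.292  0.   ] z [-0.283 -0.924 -0.257]
tilt 14.91 [0.256  0.847  0.4608] q [1.19  0.716 0.22  0.023 1.946 1.498] t 3.7 F [ 0.2 -0.7  0.1] M [-0.16  0.08 -0.02] w 0.0855
```

Request:
play_rows([
  [[0,0,0,-1,0]],
])

```text
clock: 3.8
position: [0.2619, 0.8667, 0.4558]
ee_rot: [0.354, 0.647, 0.478, -0.478]
contact_force: [0.7, -0.9, 0.5]
width: 0.0854
```

```bash
python3 st.py
```

```text
axes x [ 0.086  0.28  -0.956] y [ 0.956 -0.293  0.001] z [-0.28  -0.914 -0.293]
tilt 17.05 [0.2619 0.8667 0.4558] q [1.191 0.727 0.22  0.025 1.898 1.5  ] t 3.8 F [ 0.7 -0.9  0.5] M [-0.12  0.06  0.04] w 0.0854
```

Request:
play_rows([
  [[0,0.1,0,-1,0]],
])

```text
clock: 3.9
position: [0.2697, 0.8912, 0.4435]
ee_rot: [0.345, 0.655, 0.484, -0.466]
contact_force: [0.7, 0.6, -0.5]
width: 0.0855
```

```bash
python3 st.py
```

```text
axes x [ 0.097  0.312 -0.945] y [ 0.956 -0.293  0.001] z [-0.277 -0.904 -0.327]
tilt 19.09 [0.2697 0.8912 0.4435] q [1.192 0.747 0.22  0.027 1.842 1.501] t 3.9 F [ 0.7  0.6 -0.5] M [-0.09  0.    0.01] w 0.0855
```

Request:
play_rows([
  [[0,0,0,-1,0]],
])

```text
clock: 4.0
position: [0.2761, 0.9114, 0.4359]
ee_rot: [0.337, 0.663, 0.49, -0.455]
contact_force: [0.6, -0.3, -0.2]
width: 0.0852
```

Request:
play_rows([
  [[0,0,0,-1,0]],
])

```text
clock: 4.1
position: [0.2816, 0.9293, 0.4328]
ee_rot: [0.328, 0.671, 0.496, -0.443]
contact_force: [0.9, 0.2, 0.1]
width: 0.0856
```

Request:
play_rows([
  [[0,0,0,-1,0]],
])

```text
clock: 4.2
position: [0.2869, 0.9461, 0.4313]
ee_rot: [0.318, 0.679, 0.502, -0.43]
contact_force: [0.2, 0.3, -0.2]
width: 0.0857
```

Request:
play_rows([
  [[0,0,0,-1,0]],
])

```text
clock: 4.3
position: [0.2918, 0.9619, 0.4315]
ee_rot: [0.309, 0.687, 0.508, -0.417]
contact_force: [-0.4, 0.2, -1.3]
width: 0.085
```

Request:
play_rows([
  [[0,0,0,-1,0]],
])

```text
clock: 4.4
position: [0.2964, 0.9765, 0.4335]
ee_rot: [0.299, 0.695, 0.514, -0.404]
contact_force: [0.1, -1.0, -0.1]
width: 0.0856
```

Request:
play_rows([
  [[0,0,0,-1,0]],
])

```text
clock: 4.5
position: [0.3006, 0.9902, 0.4373]
ee_rot: [0.29, 0.703, 0.519, -0.391]
contact_force: [-0.3, -0.2, 0.2]
width: 0.0853
```

```bash
python3 st.py
```

```text
axes x [ 0.155  0.503 -0.85 ] y [ 0.956 -0.293  0.001] z [-0.249 -0.813 -0.526]
tilt 31.76 [0.3006 0.9902 0.4373] q [1.195 0.796 0.22  0.041 1.572 1.503] t 4.5 F [-0.3 -0.2  0.2] M [-0.23  0.07 -0.01] w 0.0853
```

Request:
play_rows([
  [[0,0,0,-1,0]],
])

```text
clock: 4.6
position: [0.3046, 1.0028, 0.4427]
ee_rot: [0.28, 0.71, 0.525, -0.378]
contact_force: [-0.7, -0.8, -0.8]
width: 0.0856
```

Request:
play_rows([
  [[0,0,0,-1,0]],
])

```text
clock: 4.7
position: [0.3082, 1.0143, 0.4498]
ee_rot: [0.27, 0.717, 0.53, -0.364]
contact_force: [0.1, 0.2, -0.2]
width: 0.0854
```

Request:
play_rows([
  [[0,0,0,-1,0]],
])

```text
clock: 4.8
position: [0.3114, 1.0247, 0.4585]
ee_rot: [0.26, 0.724, 0.535, -0.35]
contact_force: [-1.0, -0.6, 0.0]
width: 0.0852
```

Request:
play_rows([
  [[0,0,0,-1,0]],
])

```text
clock: 4.9
position: [0.3143, 1.034, 0.4686]
ee_rot: [0.249, 0.73, 0.54, -0.336]
contact_force: [0.2, 0.0, 0.1]
width: 0.0854
```

Request:
play_rows([
  [[0,0,0,-1,0]],
])

```text
clock: 5.0
position: [0.3169, 1.0422, 0.4801]
ee_rot: [0.239, 0.737, 0.544, -0.322]
contact_force: [0.2, 0.3, -0.8]
width: 0.0851
```

Request:
play_rows([
  [[0,0,0,-1,0]],
])

```text
clock: 5.1
position: [0.3191, 1.0493, 0.493]
ee_rot: [0.229, 0.742, 0.549, -0.308]
contact_force: [0.1, 0.5, -0.4]
width: 0.0852
```

Request:
play_rows([
  [[0,0,0,-1,0]],
])

```text
clock: 5.2
position: [0.3209, 1.0553, 0.5071]
ee_rot: [0.219, 0.748, 0.553, -0.294]
contact_force: [-0.1, -0.9, -0.2]
width: 0.0853
```

Request:
play_rows([
  [[0,0,0,-1,0]],
])

```text
clock: 5.3
position: [0.3225, 1.0602, 0.5224]
ee_rot: [0.209, 0.753, 0.557, -0.28]
contact_force: [0.1, -0.3, -0.8]
width: 0.0851
```

```bash
python3 st.py
```

```text
axes x [ 0.222  0.722 -0.655] y [ 0.956 -0.293  0.002] z [-0.19  -0.627 -0.756]
tilt 49.09 [0.3225 1.0602 0.5224] q [1.193 0.78  0.22  0.062 1.287 1.499] t 5.3 F [ 0.1 -0.3 -0.8] M [-0.34  0.14  0.01] w 0.0851
```

Request:
play_rows([
  [[0,0,0,-1,0]],
])

```text
clock: 5.4
position: [0.3237, 1.0642, 0.5388]
ee_rot: [0.198, 0.759, 0.561, -0.266]
contact_force: [-0.2, -1.1, 0.6]
width: 0.0854
```

Request:
play_rows([
  [[0,0,0,-1,0]],
])

```text
clock: 5.5
position: [0.3246, 1.0671, 0.5562]
ee_rot: [0.188, 0.763, 0.564, -0.252]
contact_force: [-0.4, 0.1, 1.0]
width: 0.0851
```

Request:
play_rows([
  [[0,0,0,-1,0]],
])

```text
clock: 5.6
position: [0.3252, 1.069, 0.5744]
ee_rot: [0.178, 0.768, 0.568, -0.238]
contact_force: [0.5, 0.1, -1.1]
width: 0.0854
```

Request:
play_rows([
  [[0,0,0,-1,0]],
])

```text
clock: 5.7
position: [0.3254, 1.0697, 0.5934]
ee_rot: [0.167, 0.772, 0.571, -0.224]
contact_force: [0.5, -0.2, 0.1]
width: 0.0853
```

Request:
play_rows([
  [[0,0,0,-1,0]],
])

```text
clock: 5.8
position: [0.3252, 1.0693, 0.6132]
ee_rot: [0.157, 0.776, 0.574, -0.211]
contact_force: [-0.5, 0.6, -0.5]
width: 0.0854
```

```bash
python3 st.py; python3 - <<'E'
import numpy as np
D=[(.2766,1.506,1.3607,.5745,.2305),(.9288,.2206,1.9474,.9323,.2669),(1.026,.222,1.806,.9918,.1763),(.957,.22,1.83,.9782,.2439),(.888,.22,1.819,.9726,.3119),(.716,.22,1.946,.8848,.4608),(.796,.22,1.572,1.0348,.4373),(.78,.22,1.287,1.1082,.5224)]
A=[];b=[]
for a,c,e,r,z in D:
    s=a+c;p=s+e
    A+= [[0,np.sin(a),np.sin(s),np.cos(s),np.sin(p)],[1,np.cos(a),np.cos(s),-np.sin(s),np.cos(p)]]; b+=[r,z]
A=np.array(A);b=np.array(b)
x,res,rk,sv=np.linalg.lstsq(A,b,rcond=None); print(x.round(3),rk,sv,(A@x-b).round(3))
E
```

```text
axes x [ 0.253  0.824 -0.507] y [ 0.956 -0.293  0.002] z [-0.147 -0.486 -0.862]
tilt 59.51 [0.3252 1.0693 0.6132] q [1.19  0.734 0.221 0.078 1.15  1.494] t 5.8 F [-0.5  0.6 -0.5] M [-0.33  0.14  0.01] w 0.0854
[0.134 0.632 0.423 0.057 0.367] 5 [5.17058764 3.4973418  0.82039791 0.51255263 0.31282728] [-0.001 -0.001  0.    -0.     0.    -0.     0.001 -0.     0.    -0.
 -0.001  0.    -0.     0.001  0.     0.   ]
```

```bash
cat > kin.py <<'E'
import numpy as np
from scipy.spatial.transform import Rotation as Ro
from scipy.optimize import least_squares
LO=np.array([-2.89,-.75,.22,-1.18,.11,-2.7]);HI=np.array([2.89,2.08,2.7,4.32,2.71,2.7])
C=np.array([[0,-1,0],[0,0,-1],[1,0,0]],float) # cols: tool x=z_l, y=-x_l, z=-y_l
P0=np.array([.134,.632,.423,.057,.367,.069,0.])
def fk(q,P):
    H,L1,a,b,L,o,r0=P; s=q[1]+q[2]
    w=np.array([r0+L1*np.sin(q[1])+a*np.sin(s)+b*np.cos(s),o,H+L1*np.cos(q[1])+a*np.cos(s)-b*np.sin(s)])
    M=Ro.from_euler('ZYZYZ',[q[0],s,q[3],q[4],q[5]]).as_matrix()@C
    return Ro.from_euler('z',q[0]).apply(w)+M[:,0]*L,M
D=[([1.156,.2766,1.506,0,1.3607,-.121],[.1663,.5499,.2305]),
([1.20127,.9288,.22056,.00357,1.94739,-.07438],[.26991,.89238,.26687]),
([1.205,1.026,.222,.007,1.806,-.071],[.2872,.9493,.1763]),
([1.2,.888,.22,.016,1.819,-.072],[.2816,.9309,.3119]),
([1.19,.716,.22,.023,1.946,1.498],[.256,.847,.4608]),
([1.195,.796,.22,.041,1.572,1.503],[.3006,.9902,.4373]),
([1.193,.78,.22,.062,1.287,1.499],[.3225,1.0602,.5224]),
([1.19,.734,.221,.078,1.15,1.494],[.3252,1.0693,.6132])]
def fit():
    f=lambda P:np.r_[np.concatenate([fk(q,P)[0]-p for q,p in D]),1e-3*(P-P0)]
    return least_squares(f,P0)
P=fit().x
def ik(pos,M,q0):
    def f(q):
        p,R=fk(q,P); return np.r_[(p-pos)*5,Ro.from_matrix(M@R.T).as_rotvec()]
    r=least_squares(f,np.clip(q0,LO+1e-3,HI-1e-3),bounds=(LO,HI)); return r.x,np.abs(r.fun).max()
E
python3 - <<'E'
from kin import *
print(P.round(4)); 
for q,p in D: print((fk(q,P)[0]-p).round(4))
q,p=D[-1]; p0,M=fk(q,P); print(M.round(3))
def path(pts,M,q,n=8):
    for a,b in zip(pts[:-1],pts[1:]):
        for t in np.linspace(0,1,n+1)[1:]:
            q,e=ik(np.array(a)+(np.array(b)-a)*t,M,q)
        print(b,"err",round(e,4),q.round(2))
    return q
Mx=M[:,0]
cup=np.array([.641,-.006,.045])+Mx*.019
q=path([p,[.5,.6,.4],[.7,.2,.3],cup-Mx*.1+[0,0,0],cup,cup+[0,0,.1]],M,q)
tin=np.array([.546,-.304,.125])+Mx*.019
q=path([cup+[0,0,.1],(cup+tin)/2+[0,0,.1],tin],M,q)
for sg in(1,-1):
    qq=q
    for ph in range(0,181,15):
        R=Ro.from_rotvec(Mx*np.radians(ph)*sg).as_matrix()@M
        qq,e=ik(tin,R,qq); print(sg*ph,round(e,3),qq.round(2),"cupaxis",(Ro.from_rotvec(Mx*np.radians(ph)*sg).apply([0,0,1])).round(2))
E
```

```text
Traceback (most recent call last):
  File "kin.py", line 23, in <module>
    P=fit().x
      ~~~^^
  File "kin.py", line 22, in fit
    return least_squares(f,P0)
  File "kin.py", line 21, in <lambda>
    f=lambda P:np.r_[np.concatenate([fk(q,P)[0]-p for q,p in D]),1e-3*(P-P0)]
                                     ~~^^^^^
  File "kin.py", line 10, in fk
    M=Ro.from_euler('ZYZYZ',[q[0],s,q[3],q[4],q[5]]).as_matrix()@C
      ~~~~~~~~~~~~~^^^^^^^^^^^^^^^^^^^^^^^^^^^^^^^^^
  File "scipy/spatial/transform/_rotation.pyx", line 1413, in scipy.spatial.transform._rotation.Rotation.from_euler
ValueError: Expected axis specification to be a non-empty string of upto 3 characters, got ZYZYZ
```

```bash
sed -i "s/Ro.from_euler('ZYZYZ',\[q\[0\],s,q\[3\],q\[4\],q\[5\]\])/(Ro.from_euler('ZYZ',[q[0],s,q[3]])*Ro.from_euler('YZ',[q[4],q[5]]))/" kin.py
cat > p1.py <<'E'
from kin import *
print(P.round(4)); 
for q,p in D[::3]: print((fk(q,P)[0]-p).round(4))
q,p=D[-1]; p0,M=fk(q,P); print(M.round(3))
def path(pts,M,q,n=8):
    for a,b in zip(pts[:-1],pts[1:]):
        for t in np.linspace(0,1,n+1)[1:]:
            q,e=ik(np.array(a)+(np.array(b)-a)*t,M,q)
        print(np.round(b,3),"err",round(e,4),q.round(2))
    return q
Mx=M[:,0]
cup=np.array([.641,-.006,.045])+Mx*.019
q=path([p,[.5,.6,.4],[.7,.2,.3],cup-Mx*.1+[0,0,0],cup,cup+[0,0,.1]],M,q)
tin=np.array([.546,-.304,.125])+Mx*.019
q=path([cup+[0,0,.1],(cup+tin)/2+[0,0,.1],tin],M,q)
for sg in(1,-1):
    qq=q
    for ph in range(0,181,15):
        R=Ro.from_rotvec(Mx*np.radians(ph)*sg).as_matrix()@M
        qq,e=ik(tin,R,qq); print(sg*ph,round(e,3),qq.round(2),"cupaxis",(Ro.from_rotvec(Mx*np.radians(ph)*sg).apply([0,0,1])).round(2))
E
python3 p1.py
```

```text
[ 0.1362  0.6301  0.421   0.0601  0.3645  0.0693 -0.    ]
[0.0001 0.     0.0001]
[ 0.      0.0002 -0.0001]
[ 0.0003 -0.0001 -0.0001]
[[ 0.253  0.956 -0.146]
 [ 0.824 -0.292 -0.485]
 [-0.507  0.003 -0.862]]
[0.5 0.6 0.4] err 0.0 [0.5  0.18 1.67 1.08 0.75 0.17]
[0.7 0.2 0.3] err 0.0 [-0.28  0.41  1.58  1.09  1.34 -0.37]
[ 0.62  -0.073  0.086] err 0.0 [-0.72  0.69  1.71  0.92  1.44 -0.9 ]
[0.646 0.01  0.035] err 0.0 [-0.59  0.75  1.78  1.03  1.3  -0.96]
[0.646 0.01  0.135] err 0.0 [-0.59  0.61  1.73  0.99  1.4  -0.8 ]
[ 0.598 -0.139  0.175] err 0.0 [-0.82  0.61  1.58  0.85  1.62 -0.79]
[ 0.551 -0.288  0.115] err 0.0 [-1.    0.76  1.43  0.73  1.73 -0.89]
0 0.0 [-1.    0.76  1.43  0.73  1.73 -0.89] cupaxis [0. 0. 1.]
15 0.0 [-1.    0.76  1.43  0.73  1.73 -0.63] cupaxis [ 0.21 -0.08  0.97]
30 0.0 [-1.    0.76  1.43  0.73  1.73 -0.37] cupaxis [ 0.39 -0.18  0.9 ]
45 0.0 [-1.    0.76  1.43  0.73  1.73 -0.11] cupaxis [ 0.55 -0.3   0.78]
60 0.0 [-1.    0.76  1.43  0.73  1.73  0.16] cupaxis [ 0.65 -0.43  0.63]
75 0.0 [-1.    0.76  1.43  0.73  1.73  0.42] cupaxis [ 0.7  -0.55  0.45]
90 0.0 [-1.  
[... 771 characters left out ...]
0.62  0.06  0.78]
-60 0.0 [-1.    0.76  1.43  0.73  1.73 -1.94] cupaxis [-0.78  0.01  0.63]
-75 0.0 [-1.    0.76  1.43  0.73  1.73 -2.2 ] cupaxis [-0.89 -0.06  0.45]
-90 0.0 [-1.    0.76  1.43  0.73  1.73 -2.46] cupaxis [-0.95 -0.16  0.26]
-105 0.02 [-1.    0.76  1.42  0.72  1.74 -2.7 ] cupaxis [-0.96 -0.28  0.06]
-120 0.229 [-0.96  0.76  1.34  0.68  1.78 -2.7 ] cupaxis [-0.91 -0.41 -0.11]
-135 0.435 [-0.92  0.76  1.27  0.64  1.81 -2.7 ] cupaxis [-0.8  -0.53 -0.27]
-150 0.632 [-0.88  0.76  1.22  0.6   1.83 -2.7 ] cupaxis [-0.65 -0.65 -0.39]
-165 0.817 [-0.84  0.74  1.18  0.56  1.82 -2.7 ] cupaxis [-0.47 -0.76 -0.46]
-180 0.938 [-0.78  0.65  1.25  0.46  1.67 -2.7 ] cupaxis [-0.26 -0.84 -0.49]
```

```bash
cat > to.py <<'E'
# usage: to.py x y z [grasp]  -> tool-axes shift from the measured pose; several triples allowed
import sys
from h import *
s=manip.get_state(); R=rotq(s["ee_rot"]).as_matrix(); p=s["position"]
a=np.array([float(v) for v in sys.argv[1:]]).reshape(-1,3)
for t in a:
    d=R.T@(t-p); print(t,"shift",d.round(3),"len",round(np.linalg.norm(d),3),"rows",int(np.ceil(np.linalg.norm(d)/.05)))
E
python3 to.py .5 .6 .42  .68 .2 .35  .61 -.1 .27 .615 -.075 .092; python3 - <<'E'
from h import *
print("red",ray("top",355,183,.06),"oil",ray("top",492,167,.19),ray("top",485,175,.0),"lamp",ray("top",532,358,.3),"brush",ray("top",157,185,.05))
E
```

```text
[0.5  0.6  0.42] shift [-0.244  0.304  0.369] len 0.537 rows 11
[0.68 0.2  0.35] shift [-0.493  0.593  0.597] len 0.975 rows 20
[ 0.61 -0.1   0.27] shift [-0.717  0.614  0.822] len 1.251 rows 26
[ 0.615 -0.075  0.092] shift [-0.605  0.611  0.963] len 1.29 rows 26
red [ 0.54860321 -0.12834274  0.06      ] oil [ 0.56529096 -0.53665042  0.19      ] [ 0.58057017 -0.57673417  0.        ] lamp [ 0.02148749 -0.56598354  0.3       ] brush [0.55515004 0.52456474 0.05      ]
```

```bash
python3 - <<'E'
from h import *
for n in ("top","scene"):
    z=np.load(f"pics/{n}0.npz"); Pc=cloud(n,z["d"])[z["d"]>0]
    for nm,c,r in (("red",(.549,-.128),.075),("ink",(.74,-.19),.07),("tape",(.5,.04),.06),("cup",(.641,-.006),.05),("tin",(.546,-.304),.07)):
        m=(np.hypot(*(Pc[:,:2]-c).T)<r)&(Pc[:,2]>.015); Q=Pc[m]
        if len(Q)<10: print(n,nm,len(Q)); continue
        (x,y),R=cv2.minEnclosingCircle((Q[:,:2]*1000).astype(np.float32)); h=np.percentile(Q[:,2],98)
        T=Q[Q[:,2]>h-.012]; (x2,y2),R2=cv2.minEnclosingCircle((T[:,:2]*1000).astype(np.float32))
        print(n,nm,len(Q),"all",round(x),round(y),round(R),"top",round(x2),round(y2),round(R2),"h",h.round(3))
E
cat > clr.py <<'E'
from kin import *
def heading(th,a): 
    x=np.array([np.cos(th)*np.sin(a),np.sin(th)*np.sin(a),-np.cos(a)]); y=np.cross(x,[0,0,1]); y/=np.linalg.norm(y); return np.c_[x,y,np.cross(x,y)]
def clear(cup,M,gz,off,red,rr,rh):
    tcp=np.array([*cup,gz])+M[:,0]*off
    t,w,v=np.meshgrid(np.linspace(.073,.2,30),np.linspace(-.0425,.0425,20),np.linspace(-.0425,.0425,20))
    X=tcp-M[:,0]*t[...,None]+M[:,1]*w[...,None]+M[:,2]*v[...,None]; X=X.reshape(-1,3)
    m=np.hypot(*(X[:,:2]-red).T)<rr
    dr=(np.hypot(*(X[X[:,2]<rh][:,:2]-red).T)-rr)
    return X[:,2].min().round(3),(X[m][:,2].min()-rh).round(3) if m.any() else None, dr.min().round(3) if len(dr) else None
if __name__=="__main__":
    for th in (73,80,85,90,95):
        for a in (50,60,65):
            M=heading(np.radians(th),np.radians(a)); print(th,a,clear((.641,-.006),M,.050,.012,(.549,-.128),.055,.07))
E
python3 clr.py
```

```text
top red 318 all 556 -127 56 top 557 -127 56 h 0.075
top ink 571 all 744 -210 43 top 744 -209 41 h 0.083
top tape 7
top cup 282 all 642 -6 32 top 642 -7 32 h 0.065
top tin 374 all 546 -304 56 top 546 -304 56 h 0.076
scene red 0
scene ink 0
scene tape 0
scene cup 0
scene tin 0
73 50 (np.float64(0.057), np.float64(0.001), np.float64(0.002))
73 60 (np.float64(0.044), np.float64(-0.015), np.float64(-0.029))
73 65 (np.float64(0.037), np.float64(-0.023), np.float64(-0.045))
80 50 (np.float64(0.057), np.float64(0.001), np.float64(0.001))
80 60 (np.float64(0.044), np.float64(-0.018), np.float64(-0.023))
80 65 (np.float64(0.037), np.float64(-0.025), np.float64(-0.028))
85 50 (np.float64(0.057), np.float64(0.001), np.float64(0.002))
85 60 (np.float64(0.044), np.float64(-0.015), np.float64(-0.015))
85 65 (np.float64(0.037), np.float64(-0.023), np.float64(-0.016))
90 50 (np.float64(0.057), np.float64(0.009), np.float64(0.005))
90 60 (np.float64(0.044), np.float64(-0.011), np.float64(-0.005))
90 65 (np.float64(0.037), np.float64(-0.02), np.float64(-0.005))
95 50 (np.float64(0.057), None, np.float64(0.01))
95 60 (np.float64(0.044), None, np.float64(0.005))
95 65 (np.float64(0.037), None, np.float64(0.005))
```

```bash
python3 - <<'E'
from h import *
d=np.load("pics/scene0.npz")["d"]; print((d>0).mean(), d.max(), d[245,329], d[100:300:40,200:500:60])
c=manip.camera_params("scene"); print(-c["R"].T@c["t"], c["R"]@c["R"].T, proj("scene",[.641,-.006,.06]))
Pc=cloud("scene",d); print(Pc[245,329])
E
```

```text
0.99582421875 1.4252082 0.7577591 [[0.55506957 0.56964284 0.5812493  0.59199417 0.6055467 ]
 [0.59402597 0.6066834  0.6198487  0.63141054 0.64939713]
 [0.6322624  0.6479436  0.66371876 0.6835143  0.69799775]
 [0.68154126 0.6994845  0.71563727 0.73560894 0.7593532 ]
 [0.7394001  0.76071167 0.7796312  0.80401725 0.829236  ]]
[ 1.75474117 -0.17386275  1.23699207] [[ 1.00000000e+00 -2.85644435e-17  5.88806627e-17]
 [-2.85644435e-17  1.00000000e+00  1.29174650e-16]
 [ 5.88806627e-17  1.29174650e-16  1.00000000e+00]] [329.11371236 240.80821958]
[ 1.23907413 -0.09632289  0.68199398]
```

```bash
python3 - <<'E'
from h import *
d=np.load("pics/scene0.npz")["d"]; c=manip.camera_params("scene")
for u,v in [(240,170),(420,170),(180,200),(450,300),(330,270),(470,280),(420,250),(230,130)]:
    X=ray("scene",u,v,0.); z=(c["R"]@X+c["t"])[2]; print(u,v,X.round(2),z.round(3),d[v,u].round(4),(z*d[v,u]).round(4),(z/d[v,u]).round(3))
E
```

```text
240 170 [ 0.09 -0.33  0.  ] 2.037 0.6328 1.2891 3.219
420 170 [0.21 0.47 0.  ] 2.032 0.6804 1.3827 2.986
180 200 [ 0.26 -0.57  0.  ] 1.884 0.6521 1.2287 2.89
450 300 [0.91 0.36 0.  ] 1.5 0.9154 1.373 1.639
330 270 [ 0.72 -0.02  0.  ] 1.598 0.8001 1.2789 1.998
470 280 [0.84 0.45 0.  ] 1.562 0.8813 1.377 1.773
420 250 [0.68 0.33 0.  ] 1.668 0.801 1.3363 2.083
230 130 [-0.25 -0.38  0.  ] 2.288 0.5897 1.3491 3.879
```

```bash
python3 - <<'E'
from h import *
p,d=manip.get_image("scene"); im=p[:,:,::-1].copy()
for az in (90,105,120,135,150,160):
    a=np.radians(az)
    for z in (0,.3,.6):
        u=proj("scene",[1.05*np.cos(a),1.05*np.sin(a),z]); print(az,z,u.round())
        cv2.circle(im,tuple(int(v) for v in u),3,(0,0,255) if z else (0,255,0),-1)
cv2.imwrite("pics/s2.png",im)
p,d=manip.get_image("wrist"); cv2.imwrite("pics/w2.png",p[:,:,::-1])
E
```

```text
90 0 [521. 134.]
90 0.3 [539.  77.]
90 0.6 [562.   9.]
105 0 [491. 107.]
105 0.3 [505.  53.]
105 0.6 [522. -11.]
120 0 [456.  87.]
120 0.3 [466.  35.]
120 0.6 [478. -25.]
135 0 [417.  72.]
135 0.3 [424.  22.]
135 0.6 [431. -36.]
150 0 [376.  63.]
150 0.3 [379.  14.]
150 0.6 [383. -42.]
160 0 [348.  59.]
160 0.3 [349.  11.]
160 0.6 [351. -44.]
```

View pics/s2.png

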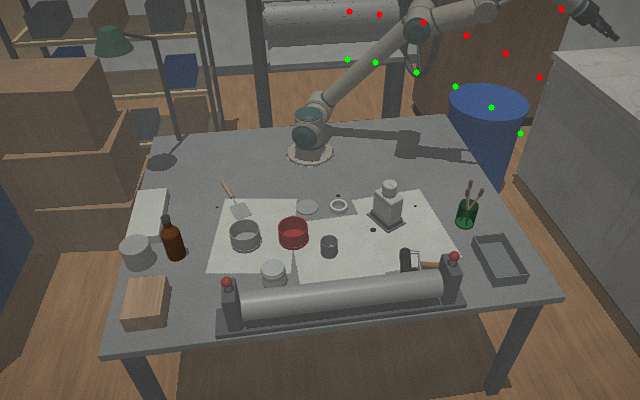

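View pics/w2.png

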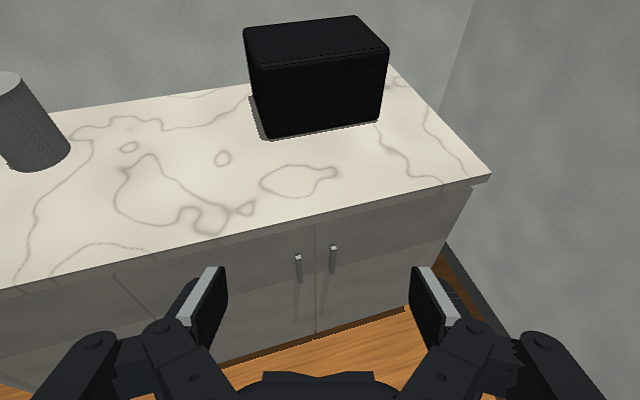

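```bash
python3 - <<'E'
from h import *
for z in(-.75,-.85):
    print([ray("scene",u,v,z).round(2) for u,v in [(395,112),(262,125),(450,100),(330,120),(212,128),(178,135),(550,150)]])
print("pipe z0.2",ray("scene",330,40,.2))
E
```

```text
[array([-1.54,  0.89, -0.75]), array([-1.5 , -0.24, -0.75]), array([-1.67,  1.43, -0.75]), array([-1.5 ,  0.32, -0.75]), array([-1.52, -0.65, -0.75]), array([-1.45, -0.91, -0.75]), array([-0.82,  1.91, -0.75])]
[array([-1.71,  0.94, -0.85]), array([-1.67, -0.25, -0.85]), array([-1.85,  1.51, -0.85]), array([-1.66,  0.35, -0.85]), array([-1.68, -0.67, -0.85]), array([-1.61, -0.95, -0.85]), array([-0.95,  2.01, -0.85])]
pipe z0.2 [-0.8191262   0.21753038  0.2       ]
```

```bash
python3 to.py -.65 .72 .35; python3 - <<'E'
from kin import *
q,p=D[-1];p,M=fk(q,P);t=np.array([-.65,.72,.35])
for k in np.linspace(0,1,11): 
    q,e=ik(p+(t-p)*k,M,q); print(q.round(2),round(e,4))
E
```

```text
[-0.65  0.72  0.35] shift [-0.4   -0.831  0.54 ] len 1.069 rows 22
[1.19 0.73 0.22 0.08 1.15 1.49] 0.0
[ 1.3   0.55  0.65 -0.02  0.91  1.59] 0.0
[ 1.42  0.45  0.88 -0.18  0.78  1.77] 0.0
[ 1.56  0.39  1.04 -0.37  0.73  2.  ] 0.0
[ 1.71  0.36  1.15 -0.58  0.73  2.26] 0.0
[ 1.87  0.36  1.21 -0.76  0.78  2.5 ] 0.0
[ 2.03  0.39  1.23 -0.89  0.86  2.69] 0.0
[ 2.16  0.45  1.15 -0.87  0.99  2.7 ] 0.0602
[ 2.29  0.53  1.03 -0.86  1.14  2.7 ] 0.1136
[ 2.41  0.65  0.85 -0.86  1.3   2.7 ] 0.1472
[ 2.53  0.83  0.57 -0.9   1.49  2.7 ] 0.1442
```

Request:
play_rows([
  [[0,-0.018,-0.038,0.025,-7],[0,-0.036,-0.075,0.05,-14],[0,-0.054,-0.113,0.075,-21],[0,-0.072,-0.15,0.1,-28],[0,-0.09,-0.188,0.125,-35],[0,-0.108,-0.225,0.15,-42],[0,-0.126,-0.263,0.175,-49],[0,-0.144,-0.3,0.2,-56],[0,-0.162,-0.338,0.225,-63],[0,-0.18,-0.375,0.25,-70],[0,-0.198,-0.413,0.275,-77],[0,-0.216,-0.45,0.3,-84]],
])

```text
clock: 7.1
position: [-0.2058, 0.8757, 0.4648]
ee_rot: [0.637, 0.471, 0.566, 0.23]
contact_force: [-0.2, 1.3, -0.5]
width: 0.0854
```

```bash
python3 st.py; python3 to.py -.65 .72 .35
```

```text
axes x [ 0.253  0.825 -0.505] y [0.24  0.452 0.859] z [ 0.937 -0.339 -0.084]
tilt 59.7 [-0.2058  0.8757  0.4648] q [ 1.942  0.366  1.242 -0.841  0.802  1.138] t 7.1 F [-0.2  1.3 -0.5] M [-0.37  0.13  0.03] w 0.0854
[-0.65  0.72  0.35] shift [-0.183 -0.276 -0.354] len 0.484 rows 10
```

Request:
play_rows([
  [[0,-0.018,-0.028,-0.035,0],[0,-0.037,-0.055,-0.071,0],[0,-0.055,-0.083,-0.106,0],[0,-0.073,-0.11,-0.142,0],[0,-0.092,-0.138,-0.177,0],[0,-0.11,-0.166,-0.212,0],[0,-0.128,-0.193,-0.248,0],[0,-0.146,-0.22,-0.283,0],[0,-0.165,-0.248,-0.32,0],[0,-0.183,-0.276,-0.354,0],[0,-0.183,-0.276,-0.354,0]],
])

```text
clock: 8.2
position: [-0.6583, 0.716, 0.3417]
ee_rot: [0.638, 0.466, 0.568, 0.231]
contact_force: [0.3, -0.0, -1.6]
width: 0.0854
```

```bash
python3 st.py; python3 to.py -1.2 1 .2; python3 to.py -1.15 .9 -.2
```

```text
axes x [ 0.247  0.824 -0.51 ] y [0.235 0.459 0.857] z [ 0.94  -0.331 -0.08 ]
tilt 59.36 [-0.6583  0.716   0.3417] q [ 2.554  0.758  0.827 -1.02   1.309  1.522] t 8.2 F [ 0.3 -0.  -1.6] M [-0.39  0.17  0.05] w 0.0854
[-1.2  1.   0.2] shift [ 0.172 -0.118 -0.592] len 0.628 rows 13
[-1.15  0.9  -0.2 ] shift [ 0.306 -0.495 -0.48 ] len 0.754 rows 16
```

Request:
play_rows([
  [[0,0.01,-0.01,-0.05,0],[0,0.02,-0.02,-0.1,0],[0,0.03,-0.03,-0.15,0],[0,0.04,-0.04,-0.2,0],[0,0.05,-0.05,-0.25,0],[0,0.2,-0.4,-1,0]],
])

```text
clock: 8.8
position: [-0.806, 0.7676, 0.2568]
ee_rot: [0.624, 0.467, 0.578, 0.243]
contact_force: [-0.3, 0.9, 2.0]
width: 0.0852
```

```bash
python3 st.py
```

```text
axes x [ 0.214  0.843 -0.494] y [0.236 0.446 0.863] z [ 0.948 -0.301 -0.103]
tilt 60.42 [-0.806   0.7676  0.2568] q [ 2.592  1.132  0.22  -0.996  1.425  1.348] t 8.8 F [-0.3  0.9  2. ] M [-0.33  0.1   0.01] w 0.0852
```

Request:
play_rows([
  [[0,0.2,-0.4,-1,0]],
])

```text
clock: 8.9
position: [-0.827, 0.767, 0.2331]
ee_rot: [0.613, 0.467, 0.586, 0.251]
contact_force: [-0.7, 0.1, -0.0]
width: 0.0854
```

Request:
play_rows([
  [[0,0.2,-0.4,-1,0]],
])

```text
clock: 9.0
position: [-0.8476, 0.7659, 0.2105]
ee_rot: [0.602, 0.466, 0.594, 0.26]
contact_force: [-0.3, -0.1, -0.8]
width: 0.0855
```

```bash
python3 st.py
```

```text
axes x [ 0.159  0.867 -0.473] y [0.242 0.43  0.87 ] z [ 0.957 -0.253 -0.141]
tilt 61.77 [-0.8476  0.7659  0.2105] q [ 2.612  1.186  0.22  -1.014  1.35   1.415] t 9.0 F [-0.3 -0.1 -0.8] M [-0.42  0.05  0.01] w 0.0855
```

Request:
play_rows([
  [[0,0.2,-0.4,-1,0]],
])

```text
clock: 9.1
position: [-0.8673, 0.7639, 0.1902]
ee_rot: [0.59, 0.465, 0.603, 0.268]
contact_force: [-0.5, -0.6, 0.8]
width: 0.0858
```

Request:
play_rows([
  [[0,0.2,-0.4,-1,0]],
])

```text
clock: 9.2
position: [-0.8864, 0.7611, 0.1715]
ee_rot: [0.579, 0.463, 0.612, 0.276]
contact_force: [-0.1, 0.3, 1.4]
width: 0.0853
```

Request:
play_rows([
  [[0,0.2,-0.4,-1,0]],
])

```text
clock: 9.3
position: [-0.9052, 0.7571, 0.1543]
ee_rot: [0.567, 0.461, 0.621, 0.283]
contact_force: [-0.2, 0.4, 0.5]
width: 0.085
```

Request:
play_rows([
  [[0,0.2,-0.4,-1,0]],
])

```text
clock: 9.4
position: [-0.9237, 0.752, 0.1386]
ee_rot: [0.555, 0.459, 0.63, 0.291]
contact_force: [-1.0, 0.3, -0.9]
width: 0.0853
```

Request:
play_rows([
  [[0,0.2,-0.4,-1,0]],
])

```text
clock: 9.5
position: [-0.9419, 0.7457, 0.1243]
ee_rot: [0.543, 0.456, 0.639, 0.298]
contact_force: [0.4, 0.6, 0.1]
width: 0.0852
```

Request:
play_rows([
  [[0,0.2,-0.4,-1,0]],
])

```text
clock: 9.6
position: [-0.9598, 0.7384, 0.1114]
ee_rot: [0.531, 0.452, 0.648, 0.305]
contact_force: [-0.1, 1.2, 0.3]
width: 0.0856
```

```bash
python3 st.py
```

```text
axes x [-0.027  0.911 -0.412] y [0.262 0.404 0.876] z [ 0.965 -0.084 -0.25 ]
tilt 65.68 [-0.9598  0.7384  0.1114] q [ 2.67   1.304  0.22  -1.076  1.139  1.581] t 9.6 F [-0.1  1.2  0.3] M [-0.4  -0.02  0.06] w 0.0856
```

```bash
python3 - <<'E'
from clr import *
for th in (95,100,105,110):
    for a in (62,66,70):
        M=heading(np.radians(th),np.radians(a)); print(th,a,clear((.641,-.006),M,.048,.014,(.556,-.127),.056,.075), clear((.641,-.006),M,.048,.014,(.744,-.21),.043,.083))
E
```

```text
95 62 (np.float64(0.038), np.float64(-0.024), np.float64(-0.003)) (np.float64(0.038), None, np.float64(0.03))
95 66 (np.float64(0.033), np.float64(-0.031), np.float64(-0.003)) (np.float64(0.033), None, np.float64(0.011))
95 70 (np.float64(0.028), np.float64(-0.038), np.float64(-0.003)) (np.float64(0.028), None, np.float64(0.005))
100 62 (np.float64(0.038), None, np.float64(0.006)) (np.float64(0.038), np.float64(0.015), np.float64(0.027))
100 66 (np.float64(0.033), None, np.float64(0.006)) (np.float64(0.033), np.float64(0.0), np.float64(0.003))
100 70 (np.float64(0.028), None, np.float64(0.006)) (np.float64(0.028), np.float64(-0.013), np.float64(-0.005))
105 62 (np.float64(0.038), None, np.float64(0.015)) (np.float64(0.038), np.float64(0.015), np.float64(0.028))
105 66 (np.float64(0.033), None, np.float64(0.015)) (np.float64(0.033), np.float64(0.0), np.float64(0.002))
105 70 (np.float64(0.028), None, np.float64(0.015)) (np.float64(0.028), np.float64(-0.014), np.float64(-0.008))
110 62 (np.float64(0.038), None, np.float64(0.023)) (np.float64(0.038), np.float64(0.015), np.float64(0.031))
110 66 (np.float64(0.033), None, np.float64(0.023)) (np.float64(0.033), np.float64(0.002), np.float64(0.005))
110 70 (np.float64(0.028), None, np.float64(0.023)) (np.float64(0.028), np.float64(-0.013), np.float64(-0.005))
```

Request:
play_rows([
  [[0,0.2,-0.5,-1,0]],
])

```text
clock: 9.7
position: [-0.9778, 0.7288, 0.0973]
ee_rot: [0.519, 0.449, 0.657, 0.312]
contact_force: [0.1, 0.0, 0.6]
width: 0.0853
```

Request:
play_rows([
  [[0,0.2,-0.5,-1,0]],
])

```text
clock: 9.8
position: [-0.9959, 0.7176, 0.0829]
ee_rot: [0.507, 0.445, 0.666, 0.318]
contact_force: [-0.1, 0.0, 0.7]
width: 0.085
```

Request:
play_rows([
  [[0,0.2,-0.5,-1,0]],
])

```text
clock: 9.9
position: [-1.0138, 0.7053, 0.0694]
ee_rot: [0.495, 0.44, 0.675, 0.325]
contact_force: [-0.5, -0.0, -0.5]
width: 0.0852
```

Request:
play_rows([
  [[0,0.2,-0.5,-1,0]],
])

```text
clock: 10.0
position: [-1.0312, 0.6921, 0.0572]
ee_rot: [0.484, 0.435, 0.683, 0.331]
contact_force: [-0.2, 0.4, -0.3]
width: 0.0854
```

```bash
python3 st.py
```

```text
axes x [-0.153  0.915 -0.374] y [0.274 0.403 0.873] z [ 0.949  0.031 -0.312]
tilt 68.06 [-1.0312  0.6921  0.0572] q [ 2.722  1.37   0.22  -1.132  1.024  1.693] t 10.0 F [-0.2  0.4 -0.3] M [-0.46 -0.08  0.06] w 0.0854
```

```bash
python3 - <<'E'
from clr import *
for th in (98,100,103,106):
    for a in (60,64,66,68,70):
        M=heading(np.radians(th),np.radians(a)); print(th,a,clear((.6415,-.006),M,.052,.012,(.556,-.127),.056,.072), clear((.6415,-.006),M,.052,.012,(.744,-.21),.042,.076))
E
```

```text
98 60 (np.float64(0.046), None, np.float64(0.003)) (np.float64(0.046), None, np.float64(0.056))
98 64 (np.float64(0.041), None, np.float64(0.003)) (np.float64(0.041), np.float64(0.02), np.float64(0.036))
98 66 (np.float64(0.038), None, np.float64(0.003)) (np.float64(0.038), np.float64(0.014), np.float64(0.025))
98 68 (np.float64(0.035), None, np.float64(0.003)) (np.float64(0.035), np.float64(0.007), np.float64(0.014))
98 70 (np.float64(0.033), None, np.float64(0.003)) (np.float64(0.033), np.float64(0.0), np.float64(0.0))
100 60 (np.float64(0.046), None, np.float64(0.007)) (np.float64(0.046), np.float64(0.033), np.float64(0.056))
100 64 (np.float64(0.041), None, np.float64(0.007)) (np.float64(0.041), np.float64(0.018), np.float64(0.036))
100 66 (np.float64(0.038), None, np.float64(0.007)) (np.float64(0.038), np.float64(0.012), np.float64(0.024))
100 68 (np.float64(0.035), None, np.float64(0.007)) (np.float64(0.035), np.float64(0.005), np.float64(0.012))
100 70 (np.float64(0.033), None, np.float64(0.007)) (np.float64(0.033), np.float64(-0.001), np.float64(-0.003))
103 60 (np.float64(0.
[... 382 characters left out ...]
p.float64(0.004), np.float64(0.011))
103 70 (np.float64(0.033), None, np.float64(0.012)) (np.float64(0.033), np.float64(-0.003), np.float64(-0.005))
106 60 (np.float64(0.046), None, np.float64(0.017)) (np.float64(0.046), np.float64(0.033), np.float64(0.059))
106 64 (np.float64(0.041), None, np.float64(0.017)) (np.float64(0.041), np.float64(0.018), np.float64(0.038))
106 66 (np.float64(0.038), None, np.float64(0.017)) (np.float64(0.038), np.float64(0.012), np.float64(0.025))
106 68 (np.float64(0.035), None, np.float64(0.017)) (np.float64(0.035), np.float64(0.005), np.float64(0.012))
106 70 (np.float64(0.033), None, np.float64(0.017)) (np.float64(0.033), np.float64(-0.003), np.float64(-0.005))
```

Request:
play_rows([
  [[0,0.3,-1,-1,0]],
])

```text
clock: 10.1
position: [-1.0478, 0.6771, 0.0362]
ee_rot: [0.473, 0.431, 0.691, 0.336]
contact_force: [-0.6, 0.4, -0.0]
width: 0.0852
```

Request:
play_rows([
  [[0,0.3,-1,-1,0]],
])

```text
clock: 10.2
position: [-1.0637, 0.6605, 0.0109]
ee_rot: [0.463, 0.425, 0.699, 0.341]
contact_force: [0.7, -0.1, 0.2]
width: 0.0852
```

Request:
play_rows([
  [[0,0.3,-1,-1,0]],
])

```text
clock: 10.3
position: [-1.0785, 0.6429, -0.0123]
ee_rot: [0.457, 0.415, 0.708, 0.343]
contact_force: [0.2, 0.4, -1.5]
width: 0.0855
```

```bash
python3 st.py
```

```text
axes x [-0.238  0.901 -0.363] y [0.275 0.421 0.865] z [ 0.932  0.106 -0.347]
tilt 68.71 [-1.0785  0.6429 -0.0123] q [ 2.768  1.441  0.221 -1.178  0.951  1.794] t 10.3 F [ 0.2  0.4 -1.5] M [-0.51 -0.09 -0.04] w 0.0855
```

```bash
cat > p2.py <<'E'
from kin import *
from rig import manip
import sys
s=manip.get_state(); q0=s["qpos"]; p=s["position"]; p_,M0=fk(q0,P); print("fk err",(p_-p).round(4))
x=M0[:,0]; y=np.cross(x,[0,0,1]); y/=np.linalg.norm(y)
ang=np.degrees(np.arctan2(np.dot(np.cross(M0[:,1],y),x),M0[:,1]@y)); print("roll to level",ang, "or",ang+180)
G=np.array([.6415,-.006,.052])+x*.012
T=np.array([.546,-.304,.16])+x*.012
for roll in (ang,ang+180 if ang<0 else ang-180):
    print("ROLL",roll); q=q0.copy(); M=M0
    pts=[p,[-.75,.5,.35],[-.3,.7,.45],[.1,.65,.45],[.5,.4,.4],[.68,.15,.35],G-x*.1+[0,0,.15],G-x*.1,G,G+[0,0,.12],T]
    k=0
    for a,b in zip(pts[:-1],pts[1:]):
        for t in np.linspace(0,1,9)[1:]:
            k+=1; M=Ro.from_rotvec(x*np.radians(roll)*min(1,k/24)).as_matrix()@M0
            q,e=ik(np.array(a)+(np.array(b)-a)*t,M,q)
        print(np.round(b,3),"err",round(e,3),q.round(2))
    for sg in(1,-1):
        qq=q
        for ph in range(30,181,30):
            R=Ro.from_rotvec(x*np.radians(ph)*sg); qq,e=ik(T,R.as_matrix()@M,qq); print(sg*ph,round(e,3),qq.round(2),"axis",R.apply([0,0,1]).round(2))
E
python3 p2.py
```

```text
fk err [-0.0002  0.0002 -0.0002]
roll to level 68.10582041036857 or 248.10582041036855
ROLL 68.10582041036857
[-0.75  0.5   0.35] err 0.094 [ 2.77  0.5   1.33 -1.18  0.91  2.33]
[-0.3   0.7   0.45] err 0.0 [ 1.93  0.06  1.81 -0.93  0.12  2.14]
[0.1  0.65 0.45] err 0.0 [ 0.86 -0.03  1.9   1.33  0.91 -0.11]
[0.5 0.4 0.4] err 0.0 [ 0.    0.34  1.57  1.13  1.67 -0.41]
[0.68 0.15 0.35] err 0.0 [-0.32  0.66  1.13  1.03  2.   -0.45]
[ 0.662 -0.085  0.234] err 0.0 [-0.59  0.85  1.04  0.83  2.15 -0.71]
[ 0.662 -0.085  0.084] err 0.0 [-0.59  0.98  1.13  0.75  1.99 -0.9 ]
[0.639 0.005 0.048] err 0.0 [-0.51  0.95  1.34  0.77  1.82 -0.97]
[0.639 0.005 0.168] err 0.0 [-0.51  0.82  1.29  0.81  1.95 -0.84]
[ 0.543 -0.293  0.156] err 0.0 [-0.86  0.95  1.    0.56  2.27 -1.01]
30 0.0 [-0.86  0.95  1.    0.56  2.27 -0.49] axis [0.46 0.07 0.88]
60 0.0 [-0.86  0.95  1.    0.56  2.27  0.04] axis [0.82 0.04 0.57]
90 0.0 [-0.86  0.95  1.    0.56  2.27  0.56] axis [ 0.99 -0.09  0.13]
120 0.0 [-0.86  0.95  1.    0.56  2.27  1.08] axis [ 0.91 -0.28 -0.3 ]
150 0.0 [-0.86  0.95  1.    0.56  2.27  1.61] axis [ 0.6
[... 1382 characters left out ...]
    0.56  2.27 -2.58] axis [ 0.99 -0.09  0.13]
120 0.0 [-0.86  0.95  1.    0.56  2.27 -2.06] axis [ 0.91 -0.28 -0.3 ]
150 0.0 [-0.86  0.95  1.    0.56  2.27 -1.53] axis [ 0.61 -0.49 -0.62]
180 0.0 [-0.86  0.95  1.    0.56  2.27 -1.01] axis [ 0.17 -0.65 -0.74]
-30 0.715 [-0.78  1.46  0.22  2.1   2.71 -2.7 ] axis [-0.44 -0.16  0.88]
-60 0.831 [-0.72  1.52  0.22  2.67  2.71 -2.7 ] axis [-0.74 -0.37  0.57]
-90 0.791 [-0.62  1.54  0.22  3.33  2.71 -2.7 ] axis [-0.81 -0.56  0.13]
-120 1.174 [-0.5   1.45  0.22  4.32  2.71 -2.33] axis [-0.65 -0.7  -0.3 ]
-150 1.161 [-0.5   1.45  0.22  4.32  2.71 -2.7 ] axis [-0.29 -0.73 -0.62]
-180 1.078 [-0.49  1.44  0.22  4.32  2.71 -2.7 ] axis [ 0.17 -0.65 -0.74]
```

```bash
python3 - <<'E'
from kin import *
from rig import manip
s=manip.get_state(); q=s["qpos"]; p=s["position"]; _,M0=fk(q,P); x=M0[:,0]
pts=[p,[-.82,.75,.2],[-.55,.85,.35],[-.25,.98,.4],[.1,1.0,.4],[.4,.8,.4],[.6,.4,.4],[.68,.15,.35]]
k=0;M=M0
for a,b in zip(pts[:-1],pts[1:]):
    for t in np.linspace(0,1,9)[1:]:
        k+=1; M=Ro.from_rotvec(x*np.radians(68.1)*np.clip((k-24)/24,0,1)).as_matrix()@M0
        q,e=ik(np.array(a)+(np.array(b)-a)*t,M,q)
    print(np.round(b,3),"err",round(e,3),q.round(2))
E
python3 to.py -.82 .75 .2 -.55 .85 .35 -.25 .98 .4
```

```text
[-0.82  0.75  0.2 ] err 0.097 [ 2.53  0.86  1.01 -1.18  0.69  1.84]
[-0.55  0.85  0.35] err 0.044 [ 2.19  0.53  1.35 -1.18  0.35  1.69]
[-0.25  0.98  0.4 ] err 0.0 [ 1.71  0.46  1.38  0.79  0.15 -0.45]
[0.1 1.  0.4] err 0.0 [ 1.2   0.49  1.32  1.26  0.61 -0.68]
[0.4 0.8 0.4] err 0.0 [ 0.67  0.47  1.37  1.28  1.1  -0.51]
[0.6 0.4 0.4] err 0.0 [ 0.    0.48  1.33  1.14  1.71 -0.33]
[0.68 0.15 0.35] err 0.0 [-0.32  0.66  1.13  1.03  2.   -0.45]
[-0.82  0.75  0.2 ] shift [-0.042  0.3    0.178] len 0.351 rows 8
[-0.55  0.85  0.35] shift [-0.07   0.546  0.388] len 0.673 rows 14
[-0.25  0.98  0.4 ] shift [-0.043  0.726  0.664] len 0.985 rows 20
```

```bash
python3 - <<'E'
from kin import *
from rig import manip
s=manip.get_state(); q=s["qpos"]; p=s["position"]; _,M0=fk(q,P); x=M0[:,0]
W=[[-.85,.45,.25],[-.65,.70,.4],[-.2,.93,.45],[.15,.93,.45],[.5,.6,.5],[.65,.1,.5],[.75,-.15,.47]]
pts=[p]+[np.array(w)+x*.3645 for w in W]
k=0;M=M0
for a,b in zip(pts[:-1],pts[1:]):
    qs=[]
    for t in np.linspace(0,1,9)[1:]:
        k+=1; M=Ro.from_rotvec(x*np.radians(68.1)*np.clip((k-24)/24,0,1)).as_matrix()@M0
        q,e=ik(np.array(a)+(np.array(b)-a)*t,M,q); qs.append(q)
    print(np.round(b,3),"err",round(e,3),q.round(2),"minj5",min(v[4] for v in qs).round(2))
E

```

```text
[-0.937  0.778  0.118] err 0.04 [ 2.58  1.12  0.65 -1.18  0.75  1.8 ] minj5 0.75
[-0.737  1.028  0.268] err 0.0 [ 2.25  1.01  0.59 -0.84  0.53  1.31] minj5 0.53
[-0.287  1.258  0.318] err 0.0 [1.71 0.98 0.53 0.26 0.45 0.1 ] minj5 0.32
[0.063 1.258 0.318] err 0.0 [ 1.34  0.96  0.58  0.85  0.63 -0.15] minj5 0.44
[0.413 0.928 0.368] err 0.0 [ 0.79  0.64  1.13  1.25  1.01 -0.4 ] minj5 0.63
[0.563 0.428 0.368] err 0.0 [ 0.05  0.46  1.46  1.15  1.63 -0.4 ] minj5 1.07
[0.663 0.178 0.338] err 0.0 [-0.29  0.63  1.21  1.03  1.94 -0.49] minj5 1.67
```

```bash
python3 to.py -.94 .85 .15 -.737 1.03 .27 -.5 1.15 .3
```

```text
[-0.94  0.85  0.15] shift [0.095 0.265 0.095] len 0.297 rows 6
[-0.737  1.03   0.27 ] shift [0.165 0.501 0.261] len 0.588 rows 12
[-0.5   1.15  0.3 ] shift [0.206 0.642 0.484] len 0.83 rows 17
```

Request:
play_rows([
  [[0,0.016,0.045,0.016,0],[0,0.032,0.09,0.032,0],[0,0.048,0.134,0.048,0],[0,0.064,0.178,0.064,0],[0,0.08,0.222,0.08,0],[0,0.095,0.265,0.095,0],[0,0.107,0.304,0.122,0],[0,0.118,0.344,0.15,0],[0,0.13,0.383,0.178,0],[0,0.142,0.422,0.206,0],[0,0.153,0.462,0.233,0],[0,0.165,0.501,0.261,0]],
])

```text
clock: 11.5
position: [-0.7364, 1.0308, 0.2737]
ee_rot: [0.456, 0.416, 0.708, 0.343]
contact_force: [-0.2, -0.1, -0.2]
width: 0.0854
```

```bash
python3 st.py; python3 to.py -.287 1.255 .32
```

```text
axes x [-0.239  0.902 -0.36 ] y [0.276 0.419 0.865] z [ 0.931  0.108 -0.349]
tilt 68.89 [-0.7364  1.0308  0.2737] q [ 2.244  1.011  0.574 -0.823  0.538  1.288] t 11.5 F [-0.2 -0.1 -0.2] M [-0.44 -0.13 -0.  ] w 0.0854
[-0.287  1.255  0.32 ] shift [0.078 0.258 0.426] len 0.504 rows 11
```

Request:
play_rows([
  [[0,0.007,0.022,0.036,0],[0,0.013,0.043,0.071,0],[0,0.02,0.065,0.107,0],[0,0.026,0.086,0.142,0],[0,0.033,0.108,0.178,0],[0,0.039,0.129,0.213,0],[0,0.046,0.151,0.249,0],[0,0.052,0.172,0.284,0],[0,0.059,0.194,0.32,0],[0,0.065,0.215,0.355,0],[0,0.072,0.237,0.391,0],[0,0.078,0.258,0.426,0]],
])

```text
clock: 12.7
position: [-0.2862, 1.2558, 0.3223]
ee_rot: [0.455, 0.416, 0.708, 0.344]
contact_force: [1.2, 0.4, -0.7]
width: 0.0854
```

```bash
python3 st.py; python3 to.py .063 1.258 .318 .413 .928 .368
```

```text
axes x [-0.24   0.903 -0.358] y [0.276 0.417 0.866] z [ 0.931  0.109 -0.349]
tilt 69.03 [-0.2862  1.2558  0.3223] q [1.709 0.976 0.539 0.269 0.438 0.094] t 12.7 F [ 1.2  0.4 -0.7] M [-0.43 -0.09  0.  ] w 0.0854
[0.063 1.258 0.318] shift [-0.08   0.093  0.327] len 0.349 rows 7
[0.413 0.928 0.368] shift [-0.48   0.096  0.599] len 0.774 rows 16
```

Request:
play_rows([
  [[0,-0.011,0.013,0.047,5.7],[0,-0.023,0.027,0.093,11.4],[0,-0.034,0.04,0.14,17],[0,-0.046,0.053,0.187,22.7],[0,-0.057,0.066,0.234,28.4],[0,-0.069,0.08,0.28,34],[0,-0.08,0.093,0.327,39.7],[0,-0.12,0.093,0.354,45.4],[0,-0.16,0.094,0.381,51],[0,-0.2,0.094,0.408,56.7],[0,-0.24,0.095,0.435,62.4],[0,-0.28,0.095,0.463,68]],
])

```text
clock: 13.9
position: [0.2391, 1.0921, 0.3455]
ee_rot: [0.144, 0.6, 0.779, -0.111]
contact_force: [1.2, 1.2, -0.3]
width: 0.0855
```

```bash
python3 st.py; python3 to.py .413 .928 .368 .563 .428 .368
```

```text
axes x [-0.239  0.903 -0.356] y [ 0.967  0.255 -0.   ] z [ 0.091 -0.345 -0.934]
tilt 69.12 [0.2391 1.0921 0.3455] q [1.083 0.733 1.004 1.212 0.744 0.154] t 13.9 F [ 1.2  1.2 -0.3] M [-0.37 -0.12 -0.01] w 0.0855
[0.413 0.928 0.368] shift [-0.198  0.126  0.051] len 0.24 rows 5
[0.563 0.428 0.368] shift [-0.685  0.144  0.237] len 0.739 rows 15
```

Request:
play_rows([
  [[0,-0.04,0.025,0.01,0],[0,-0.08,0.05,0.02,0],[0,-0.12,0.075,0.03,0],[0,-0.16,0.1,0.04,0],[0,-0.198,0.126,0.051,0],[0,-0.242,0.128,0.068,0],[0,-0.286,0.13,0.085,0],[0,-0.33,0.131,0.102,0],[0,-0.375,0.133,0.119,0],[0,-0.42,0.135,0.136,0],[0,-0.463,0.136,0.152,0],[0,-0.507,0.138,0.17,0]],
])

```text
clock: 15.1
position: [0.5096, 0.6094, 0.3685]
ee_rot: [0.145, 0.6, 0.779, -0.11]
contact_force: [1.0, 0.0, -1.1]
width: 0.0856
```

```bash
python3 st.py; python3 to.py  .65 .2 .36 .664 -.09 .27
```

```text
axes x [-0.237  0.903 -0.358] y [0.967 0.255 0.003] z [ 0.094 -0.345 -0.934]
tilt 69.05 [0.5096 0.6094 0.3685] q [ 0.334  0.461  1.461  1.248  1.379 -0.31 ] t 15.1 F [ 1.   0.  -1.1] M [-0.41 -0.12 -0.02] w 0.0856
[0.65 0.2  0.36] shift [-0.4    0.031  0.162] len 0.433 rows 9
[ 0.664 -0.09   0.27 ] shift [-0.633 -0.03   0.348] len 0.723 rows 15
```

Request:
play_rows([
  [[0,-0.044,0.003,0.018,0],[0,-0.089,0.007,0.036,0],[0,-0.133,0.01,0.054,0],[0,-0.178,0.014,0.072,0],[0,-0.222,0.017,0.09,0],[0,-0.267,0.021,0.108,0],[0,-0.311,0.024,0.126,0],[0,-0.356,0.028,0.144,0],[0,-0.4,0.031,0.162,0],[0,-0.439,0.021,0.193,0],[0,-0.478,0.011,0.224,0],[0,-0.517,0.001,0.255,0]],
])

```text
clock: 16.3
position: [0.6579, 0.0551, 0.3157]
ee_rot: [0.147, 0.6, 0.778, -0.11]
contact_force: [1.0, -0.4, -0.8]
width: 0.0857
```

```bash
python3 st.py; python3 to.py  .664 -.09 .24 .664 -.09 .15 .664 -.09 .086
```

```text
axes x [-0.236  0.902 -0.361] y [0.967 0.255 0.005] z [ 0.096 -0.348 -0.932]
tilt 68.83 [0.6579 0.0551 0.3157] q [-0.44   0.692  1.159  0.949  2.066 -0.583] t 16.3 F [ 1.  -0.4 -0.8] M [-0.39 -0.11 -0.06] w 0.0857
[ 0.664 -0.09   0.24 ] shift [-0.105 -0.031  0.122] len 0.164 rows 4
[ 0.664 -0.09   0.15 ] shift [-0.072 -0.032  0.206] len 0.22 rows 5
[ 0.664 -0.09   0.086] shift [-0.049 -0.032  0.265] len 0.272 rows 6
```

Request:
play_rows([
  [[0,-0.026,-0.008,0.03,0],[0,-0.052,-0.016,0.06,0],[0,-0.078,-0.024,0.09,0],[0,-0.105,-0.031,0.122,0],[0,-0.09,-0.032,0.164,0],[0,-0.072,-0.032,0.206,0],[0,-0.072,-0.032,0.206,0]],
])

```text
clock: 17.0
position: [0.663, -0.0898, 0.1431]
ee_rot: [0.143, 0.6, 0.779, -0.113]
contact_force: [-1.3, -0.3, -0.3]
width: 0.0856
```

```bash
python3 st.py; python3 - <<'E'
from h import *
s=manip.get_state(); p,d=manip.get_image("wrist"); 
R=rotq(s["ee_rot"]).as_matrix(); c=manip.camera_params("wrist"); K=c["intrinsics"];T=c["mount"]
v,u=np.mgrid[:400,:640]; X=np.stack([(u-K[0,2])/K[0,0]*d,(v-K[1,2])/K[1,1]*d,d],-1)@T[:3,:3].T+T[:3,3]
X=X@R.T+s["position"]
np.savez("pics/w3.npz",p=p,X=X,d=d); cv2.imwrite("pics/w3.png",p[:,:,::-1])
m=(d>0)&(np.hypot(X[...,0]-.641,X[...,1]+.006)<.05)&(X[...,2]>.052)&(X[...,2]<.072); Q=X[m]
print(len(Q),Q.mean(0) if len(Q) else 0, cv2.minEnclosingCircle((Q[:,:2]*1000).astype(np.float32)) if len(Q) else 0)
E
```

```text
axes x [-0.238  0.903 -0.358] y [ 0.967  0.254 -0.004] z [ 0.087 -0.348 -0.934]
tilt 69.0 [ 0.663  -0.0898  0.1431] q [-0.59   0.93   1.098  0.775  2.061 -0.828] t 17.0 F [-1.3 -0.3 -0.3] M [-0.44 -0.14 -0.  ] w 0.0856
1401 [ 0.64196326 -0.00600729  0.05789829] ((641.53173828125, -5.0033721923828125), 31.651599884033203)
```

View pics/w3.png

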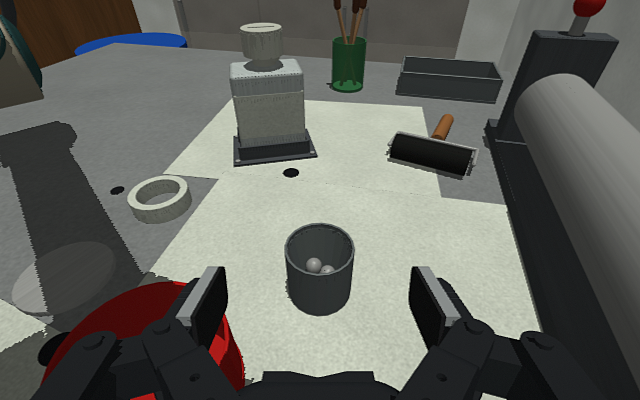

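```bash
python3 to.py  .662 -.085 .09 .6386 .0053 .0477
```

```text
[ 0.662 -0.085  0.09 ] shift [ 0.025 -0.     0.052] len 0.058 rows 2
[0.6386 0.0053 0.0477] shift [ 0.127 -0.     0.058] len 0.14 rows 3
```

Request:
play_rows([
  [[0.1,0.012,0,0.026,0],[0.1,0.025,0,0.052,0],[0.1,0.042,0,0.053,0],[0.1,0.06,0,0.054,0],[0.1,0.077,0,0.055,0],[0.1,0.094,0,0.056,0],[0.1,0.111,0,0.057,0],[0.1,0.127,0,0.058,0],[0.1,0.127,0,0.058,0]],
])

```text
clock: 17.95
position: [0.6399, 0.0077, 0.0505]
ee_rot: [0.145, 0.6, 0.779, -0.11]
contact_force: [1.6, 4.6, 3.5]
width: 0.0769
```

```bash
python3 st.py; python3 - <<'E'
from h import *
p,d=manip.get_image("wrist"); cv2.imwrite("pics/w4.png",p[:,:,::-1])
E
```

```text
axes x [-0.237  0.903 -0.358] y [0.967 0.256 0.004] z [ 0.095 -0.345 -0.934]
tilt 69.02 [0.6399 0.0077 0.0505] q [-0.504  0.951  1.334  0.773  1.826 -0.974] t 17.95 F [1.6 4.6 3.5] M [-0.02  0.14 -0.48] w 0.0769
```

View pics/w4.png

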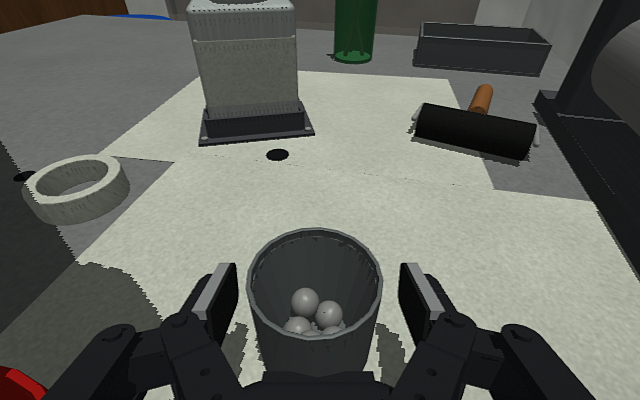

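```bash
python3 st.py; python3 - <<'E'
from h import *
p,d=manip.get_image("top"); cv2.imwrite("pics/t4.png",cv2.resize(p[80:280,220:480,::-1],None,fx=3,fy=3,interpolation=cv2.INTER_CUBIC))
E
python3 st.py
```

```text
axes x [-0.237  0.903 -0.358] y [0.967 0.256 0.004] z [ 0.095 -0.345 -0.934]
tilt 69.01 [0.64   0.0071 0.0506] q [-0.505  0.951  1.333  0.773  1.826 -0.974] t 18.0 F [1.  5.1 4. ] M [ 0.    0.11 -0.55] w 0.0769
axes x [-0.237  0.903 -0.358] y [0.967 0.255 0.004] z [ 0.095 -0.345 -0.934]
tilt 69.01 [0.6402 0.0068 0.0506] q [-0.505  0.952  1.332  0.773  1.827 -0.974] t 18.05 F [2.  4.9 2.9] M [-0.02  0.09 -0.51] w 0.0765
```

View pics/t4.png

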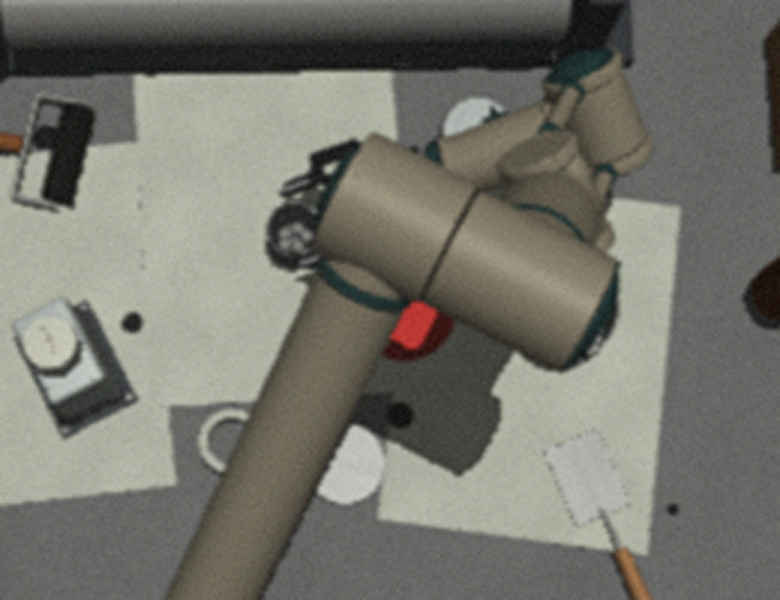

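Request:
play_rows([
  [[0.1,0,0.003,-0.002,0],[0.15,0,0.003,-0.002,0],[0.3,0,0.003,-0.002,0],[0.4,0,0.002,-0.002,0],[0.6,0,0.001,-0.002,0],[0.6,0,0,-0.002,0],[0.6,0,0,-0.002,0]],
], grip_force=40)

```text
clock: 18.75
position: [0.6422, 0.0075, 0.0539]
ee_rot: [0.146, 0.602, 0.777, -0.108]
contact_force: [3.6, -1.4, 5.3]
width: 0.0598
```

```bash
python3 st.py
```

```text
axes x [-0.232  0.905 -0.357] y [0.968 0.251 0.009] z [ 0.098 -0.344 -0.934]
tilt 69.06 [0.6422 0.0075 0.0539] q [-0.505  0.948  1.332  0.779  1.827 -0.972] t 18.75 F [ 3.6 -1.4  5.3] M [ 0.36 -0.13 -0.54] w 0.0598
```

Request:
play_rows([
  [[0.12,0,0,0,0],[0.1,0,0.001,-0.001,0],[0.1,0.005,0.001,-0.001,0],[0.1,0.01,0.001,-0.001,0],[0.1,0.01,0.001,-0.001,0]],
])

```text
clock: 19.25
position: [0.64, 0.0181, 0.0508]
ee_rot: [0.146, 0.602, 0.778, -0.108]
contact_force: [-0.2, -0.7, 0.0]
width: 0.0768
```

```bash
python3 st.py;  python3 - <<'E'
from h import *
p,d=manip.get_image("wrist"); cv2.imwrite("pics/w5.png",p[:,:,::-1])
E
```

```text
axes x [-0.233  0.905 -0.357] y [0.968 0.252 0.008] z [ 0.097 -0.343 -0.934]
tilt 69.11 [0.64   0.0181 0.0508] q [-0.494  0.946  1.349  0.784  1.812 -0.977] t 19.25 F [-0.2 -0.7  0. ] M [-0.39 -0.12  0.04] w 0.0768
```

View pics/w5.png

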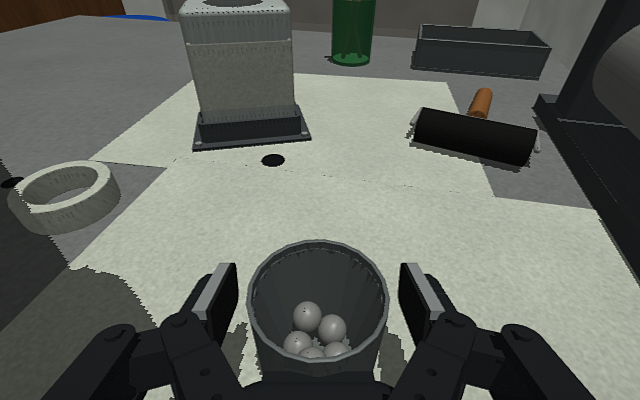

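Request:
play_rows([
  [[0.25,0,0,0,0],[0.4,0,0,0,0],[0.6,0,0,0,0],[0.6,0,0,0,0],[0.6,0,0,0,0]],
])

```text
clock: 19.8
position: [0.6401, 0.0177, 0.051]
ee_rot: [0.146, 0.602, 0.778, -0.108]
contact_force: [-1.2, -0.2, 0.0]
width: 0.0603
```

```bash
python3 st.py
```

```text
axes x [-0.233  0.905 -0.357] y [0.968 0.252 0.008] z [ 0.097 -0.343 -0.934]
tilt 69.1 [0.6401 0.0177 0.051 ] q [-0.494  0.946  1.349  0.784  1.812 -0.977] t 19.8 F [-1.2 -0.2  0. ] M [-0.38 -0.07  0.12] w 0.0603
```

```bash
python3 to.py .64 .0177 .1  .64 .0177 .2
```

```text
[0.64   0.0177 0.1   ] shift [-0.017  0.    -0.046] len 0.049 rows 1
[0.64   0.0177 0.2   ] shift [-0.053  0.001 -0.139] len 0.149 rows 3
```

Request:
play_rows([
  [[0.6,-0.006,0,-0.015,0],[0.6,-0.012,0,-0.031,0],[0.6,-0.017,0,-0.046,0],[0.6,-0.027,0,-0.07,0],[0.6,-0.036,0,-0.093,0],[0.6,-0.045,0,-0.116,0],[0.6,-0.053,0,-0.139,0],[0.6,-0.053,0,-0.139,0]],
], grip_force=50)

```text
clock: 20.6
position: [0.6396, 0.0174, 0.2051]
ee_rot: [0.15, 0.602, 0.777, -0.106]
contact_force: [0.1, -0.6, -2.6]
width: 0.0599
```

```bash
python3 st.py;  python3 - <<'E'
from h import *
s=manip.get_state()
p,d=manip.get_image("wrist"); cv2.imwrite("pics/w6.png",p[:,:,::-1])
R=rotq(s["ee_rot"]).as_matrix(); c=manip.camera_params("wrist"); K=c["intrinsics"];T=c["mount"]
v,u=np.mgrid[:400,:640]; X=np.stack([(u-K[0,2])/K[0,0]*d,(v-K[1,2])/K[1,1]*d,d],-1)@T[:3,:3].T+T[:3,3]
g=np.array([-.02,0,0])
m=(d>0)&(v>235)&(v<365)&(u>245)&(u<392); Q=(X@R.T)[m]; m2=Q[:,2]>np.percentile(Q[:,2],80); print("rim rel TCP", np.percentile(Q[:,2],[80,95,99]),)
E
```

```text
axes x [-0.231  0.904 -0.36 ] y [0.967 0.253 0.015] z [ 0.105 -0.345 -0.933]
tilt 68.88 [0.6396 0.0174 0.2051] q [-0.495  0.776  1.281  0.84   1.973 -0.803] t 20.6 F [ 0.1 -0.6 -2.6] M [-0.72 -0.18 -0.01] w 0.0599
rim rel TCP [0.00682221 0.01112689 0.01618371]
```

View pics/w6.png

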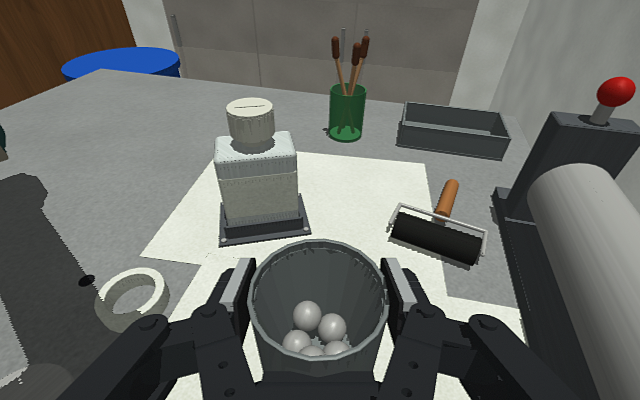

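```bash
python3 - <<'E'
from h import *
z=np.load("pics/top0.npz"); Pc=cloud("top",z["d"])[z["d"]>0]
m=(np.hypot(*(Pc[:,:2]-[.57,-.55]).T)<.09)&(Pc[:,2]>.02); Q=Pc[m]
for a in np.arange(.02,.2,.03):
    T=Q[(Q[:,2]>a)&(Q[:,2]<a+.03)]
    if len(T)>3: print(a.round(2),len(T),T.min(0).round(3),T.max(0).round(3))
from kin import *
s=manip.get_state(); q=s["qpos"]; p,M=fk(q,P); x=M[:,0]
for C in ([.527,-.299,.16],[.527,-.299,.2]):
    t=np.array(C)+.025*x; q2,e=ik(t,M,q); w=t-.3645*x; print("TCP",t.round(3),"wrist",w.round(3),q2.round(2),e.round(4))
E
```

```text
0.02 102 [ 0.54  -0.638  0.021] [ 0.618 -0.52   0.05 ]
0.05 118 [ 0.54  -0.639  0.05 ] [ 0.601 -0.519  0.08 ]
0.08 111 [ 0.54  -0.639  0.08 ] [ 0.602 -0.519  0.11 ]
0.11 211 [ 0.54  -0.587  0.11 ] [ 0.605 -0.52   0.14 ]
0.14 69 [ 0.549 -0.569  0.14 ] [ 0.591 -0.536  0.168]
0.17 92 [ 0.557 -0.568  0.174] [ 0.588 -0.539  0.199]
TCP [ 0.521 -0.276  0.151] wrist [ 0.606 -0.606  0.282] [-0.87  0.92  1.1   0.54  2.21 -1.07] 0.0
TCP [ 0.521 -0.276  0.191] wrist [ 0.606 -0.606  0.322] [-0.87  0.88  1.07  0.56  2.27 -1.03] 0.0
```

```bash
python3 to.py .521 -.276 .2 .521 -.276 .153
```

```text
[ 0.521 -0.276  0.2  ] shift [-0.237 -0.189  0.092] len 0.316 rows 7
[ 0.521 -0.276  0.153] shift [-0.22  -0.189  0.135] len 0.32 rows 7
```

Request:
play_rows([
  [[0.6,-0.013,-0.01,0.005,0],[0.6,-0.036,-0.029,0.014,0],[0.6,-0.063,-0.05,0.024,0],[0.6,-0.09,-0.072,0.035,0],[0.6,-0.118,-0.094,0.046,0],[0.6,-0.145,-0.116,0.056,0],[0.6,-0.172,-0.137,0.067,0],[0.6,-0.199,-0.159,0.077,0],[0.6,-0.222,-0.177,0.086,0],[0.6,-0.237,-0.189,0.092,0],[0.6,-0.229,-0.189,0.112,0],[0.6,-0.22,-0.189,0.135,0]],
])

```text
clock: 21.85
position: [0.521, -0.2765, 0.1521]
ee_rot: [0.149, 0.602, 0.777, -0.107]
contact_force: [-0.3, -0.6, -3.0]
width: 0.0602
```

```bash
python3 st.py; python3 to.py .521 -.276 .153;  python3 - <<'E'
from h import *
p,d=manip.get_image("top"); cv2.imwrite("pics/t7.png",cv2.resize(p[110:280,300:560,::-1],None,fx=3,fy=3,interpolation=cv2.INTER_CUBIC))
p,d=manip.get_image("scene"); cv2.imwrite("pics/s7.png",cv2.resize(p[120:300,110:380,::-1],None,fx=2.9,fy=2.9,interpolation=cv2.INTER_CUBIC))
E
```

```text
axes x [-0.23   0.904 -0.361] y [0.968 0.251 0.013] z [ 0.103 -0.347 -0.932]
tilt 68.81 [ 0.521  -0.2765  0.1521] q [-0.868  0.916  1.101  0.537  2.214 -1.067] t 21.85 F [-0.3 -0.6 -3. ] M [-0.76 -0.18 -0.  ] w 0.0602
[ 0.521 -0.276  0.153] shift [ 0.     0.    -0.001] len 0.001 rows 1
```

View pics/t7.png

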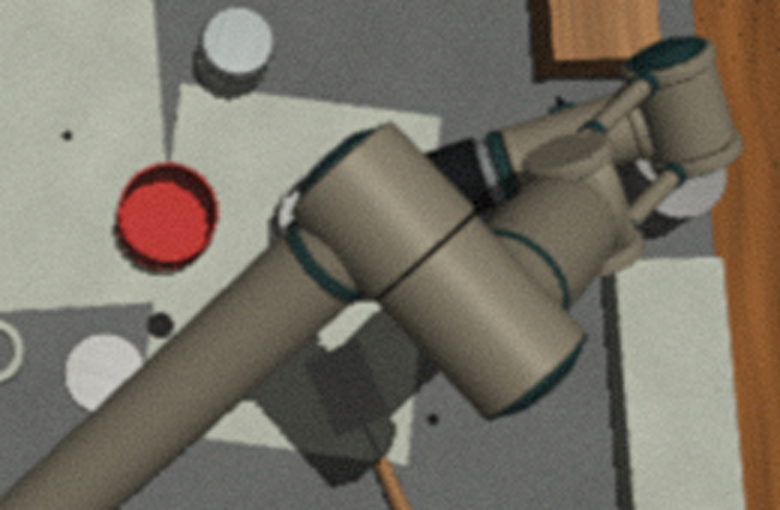

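View pics/s7.png

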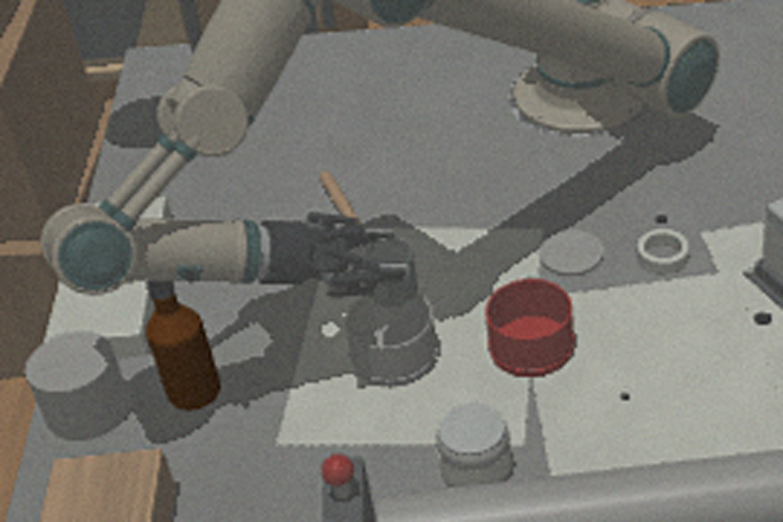

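Request:
play_rows([
  [[0.6,0,0,0,6],[0.6,0,0,0,14],[0.6,0,0,0,22],[0.6,0,0,0,30],[0.6,0,0,0,38],[0.6,0,0,0,46],[0.6,0,0,0,54],[0.6,0,0,0,62],[0.6,0,0,0,68],[0.6,0,0,0,73],[0.6,0,0,0,77],[0.6,0,0,0,80]],
])

```text
clock: 23.15
position: [0.5209, -0.2736, 0.1497]
ee_rot: [0.276, -0.554, -0.527, 0.583]
contact_force: [0.5, -0.1, -2.2]
width: 0.0601
```

```bash
python3 st.py
```

```text
axes x [-0.234  0.905 -0.355] y [ 0.262 -0.293 -0.92 ] z [-0.936 -0.308 -0.168]
tilt 69.23 [ 0.5209 -0.2736  0.1497] q [-0.864  0.92   1.106  0.537  2.213  0.333] t 23.15 F [ 0.5 -0.1 -2.2] M [-0.69 -0.34 -0.03] w 0.0601
```

Request:
play_rows([
  [[0.6,0,0,0,5],[0.6,0,0,0,10],[0.6,0,0,0,15],[0.6,0,0,0,20],[0.6,0,0,0,25],[0.6,0,0,0,30],[0.6,0,0,0,35],[0.6,0,0,0,40],[0.6,0,0,0,46],[0.6,0,0,0,52],[0.6,0,0,0,58],[0.6,0,0,0,64]],
])

```text
clock: 24.35
position: [0.5213, -0.2725, 0.1506]
ee_rot: [0.528, -0.322, -0.137, 0.774]
contact_force: [-0.4, 0.4, -1.7]
width: 0.06
```

```bash
python3 st.py;  python3 - <<'E'
from h import *
p,d=manip.get_image("scene"); cv2.imwrite("pics/s8.png",cv2.resize(p[150:290,170:370,::-1],None,fx=4,fy=4,interpolation=cv2.INTER_CUBIC))
E
```

```text
axes x [-0.235  0.905 -0.353] y [-0.729 -0.405 -0.552] z [-0.643  0.128  0.755]
tilt 69.31 [ 0.5213 -0.2725  0.1506] q [-0.863  0.919  1.106  0.538  2.214  1.454] t 24.35 F [-0.4  0.4 -1.7] M [-0.57 -0.19 -0.04] w 0.06
```

View pics/s8.png

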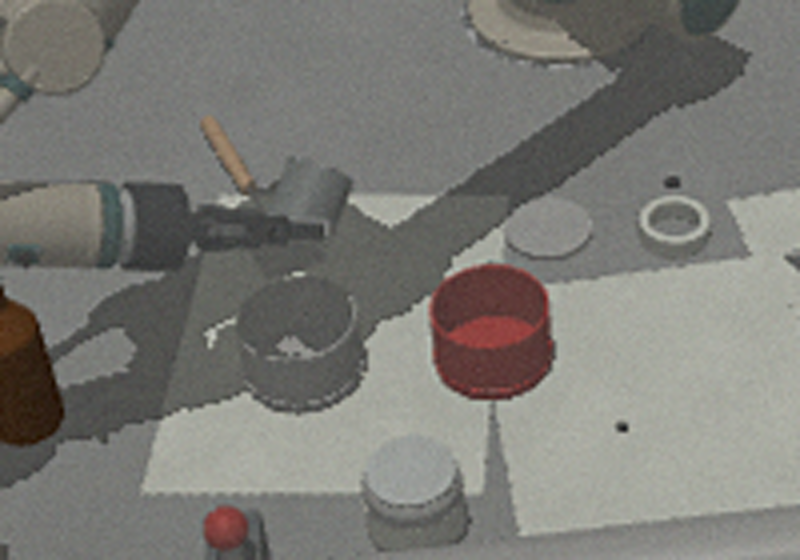

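Request:
play_rows([
  [[0.6,0,0,0,7],[0.6,0,0,0,14],[0.6,0,0,0,20],[0.6,0,0,0,20],[0.6,0,0,0,20]],
])

```text
clock: 24.9
position: [0.5214, -0.272, 0.1509]
ee_rot: [0.576, -0.225, -0.001, 0.786]
contact_force: [-0.5, 0.0, -1.6]
width: 0.0601
```

```bash
python3 st.py;  python3 - <<'E'
from h import *
p,d=manip.get_image("wrist"); cv2.imwrite("pics/w8.png",p[:,:,::-1])
E
```

```text
axes x [-0.236  0.905 -0.353] y [-0.904 -0.338 -0.261] z [-0.356  0.258  0.898]
tilt 69.32 [ 0.5214 -0.272   0.1509] q [-0.862  0.919  1.107  0.538  2.215  1.803] t 24.9 F [-0.5  0.  -1.6] M [-0.61 -0.2   0.05] w 0.0601
```

View pics/w8.png

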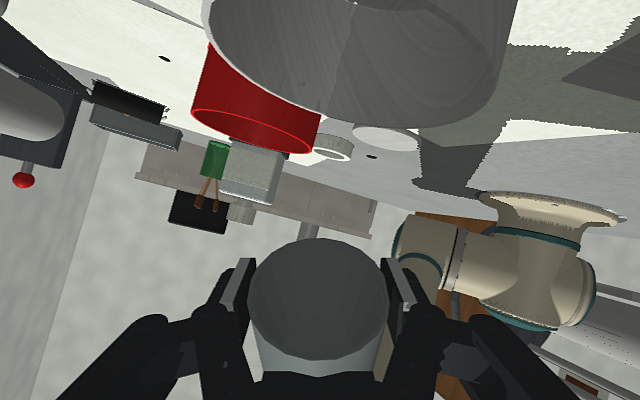

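```bash
python3 - <<'E'
import cv2,numpy as np
a=cv2.imread("pics/w8.png")[225:385,240:400].astype(float); a=np.clip((a-60)*3,0,255).astype(np.uint8)
cv2.imwrite("pics/w8c.png",cv2.resize(a,None,fx=3,fy=3))
E
```

```text
(no output)
```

View pics/w8c.png

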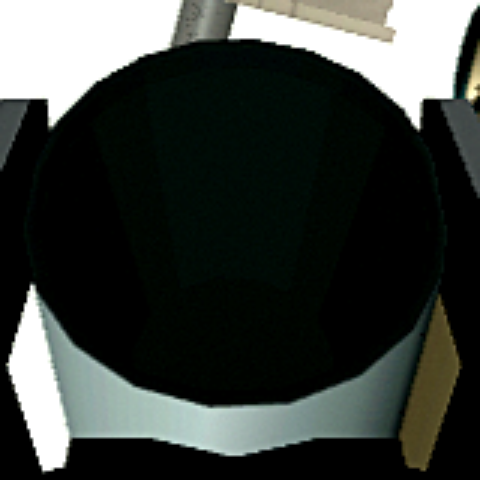

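Request:
play_rows([
  [[0.6,-0.002,-0.002,0.006,-7],[0.6,-0.005,-0.003,0.012,-15],[0.6,-0.008,-0.005,0.02,-23],[0.6,-0.012,-0.008,0.03,-31],[0.6,-0.015,-0.011,0.038,-39],[0.6,-0.018,-0.013,0.045,-47],[0.6,-0.018,-0.013,0.045,-55],[0.6,-0.018,-0.013,0.045,-63],[0.6,-0.018,-0.013,0.045,-71],[0.6,-0.018,-0.013,0.045,-79],[0.6,-0.018,-0.013,0.045,-87],[0.6,-0.018,-0.013,0.045,-95]],
])

```text
clock: 26.15
position: [0.5214, -0.2723, 0.2012]
ee_rot: [-0.221, 0.577, 0.582, -0.528]
contact_force: [-0.0, -0.0, -1.5]
width: 0.0601
```

```bash
python3 st.py;python3 to.py .56 -.15 .2 .6485 .083 .2; python3 - <<'E'
from h import *
s=manip.get_state(); M0=rotq(s["ee_rot"]).as_matrix(); x=M0[:,0]
y=np.cross(x,[0,0,1]); y/=np.linalg.norm(y); print("roll to level",np.degrees(np.arctan2(np.dot(np.cross(M0[:,1],y),x),M0[:,1]@y)))
E
```

```text
axes x [-0.236  0.905 -0.353] y [ 0.44  -0.224 -0.87 ] z [-0.867 -0.36  -0.345]
tilt 69.34 [ 0.5214 -0.2723  0.2012] q [-0.862  0.874  1.073  0.572  2.282  0.19 ] t 26.15 F [-0.  -0.  -1.5] M [-0.59 -0.19 -0.01] w 0.0601
[ 0.56 -0.15  0.2 ] shift [ 0.102 -0.009 -0.077] len 0.128 rows 3
[0.6485 0.083  0.2   ] shift [ 0.292 -0.023 -0.238] len 0.377 rows 8
roll to level -68.36144100034363
```

Request:
play_rows([
  [[0.6,0.012,-0.001,-0.01,-6],[0.6,0.037,-0.003,-0.03,-12],[0.6,0.066,-0.005,-0.054,-19],[0.6,0.096,-0.008,-0.078,-26],[0.6,0.126,-0.01,-0.103,-33],[0.6,0.156,-0.012,-0.127,-40],[0.6,0.186,-0.015,-0.152,-47],[0.6,0.216,-0.017,-0.176,-54],[0.6,0.245,-0.019,-0.2,-60],[0.6,0.27,-0.021,-0.22,-65],[0.6,0.286,-0.022,-0.233,-68.9],[0.6,0.292,-0.023,-0.238,-68.9]],
])

```text
clock: 27.35
position: [0.6483, 0.0855, 0.2006]
ee_rot: [0.145, 0.6, 0.78, -0.105]
contact_force: [-0.1, -0.4, -1.9]
width: 0.0599
```

```bash
python3 st.py;python3 to.py .6485 .083 .12 .6485 .083 .07 .6485 .083 .055 .6485 .083 .049;  python3 - <<'E'
from h import *
p,d=manip.get_image("top"); cv2.imwrite("pics/t9.png",cv2.resize(p[110:250,220:460,::-1],None,fx=3.3,fy=3.3,interpolation=cv2.INTER_CUBIC))
p,d=manip.get_image("scene"); cv2.imwrite("pics/s9.png",cv2.resize(p[170:290,200:400,::-1],None,fx=4,fy=4,interpolation=cv2.INTER_CUBIC))
E
```

```text
axes x [-0.239  0.905 -0.352] y [0.966 0.259 0.01 ] z [ 0.1   -0.338 -0.936]
tilt 69.37 [0.6483 0.0855 0.2006] q [-0.411  0.766  1.325  0.891  1.905 -0.777] t 27.35 F [-0.1 -0.4 -1.9] M [-0.68 -0.08  0.02] w 0.0599
[0.6485 0.083  0.12  ] shift [ 0.026 -0.001  0.076] len 0.081 rows 2
[0.6485 0.083  0.07  ] shift [ 0.044 -0.002  0.123] len 0.131 rows 3
[0.6485 0.083  0.055 ] shift [ 0.049 -0.002  0.137] len 0.146 rows 3
[0.6485 0.083  0.049 ] shift [ 0.051 -0.002  0.143] len 0.152 rows 4
```

View pics/t9.png

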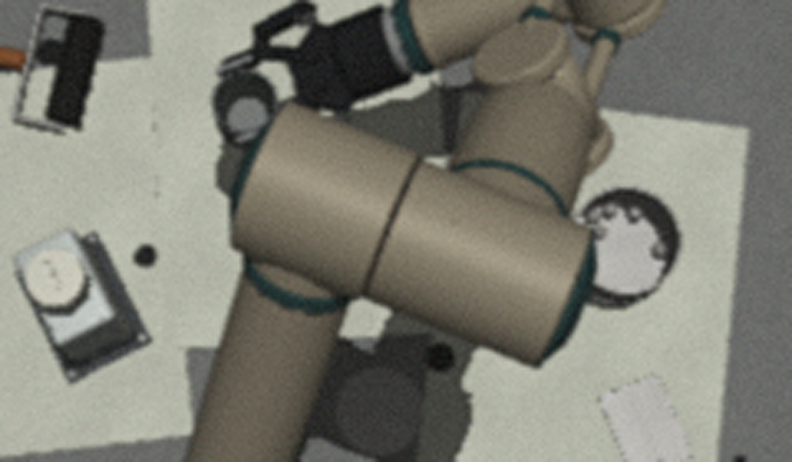

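View pics/s9.png

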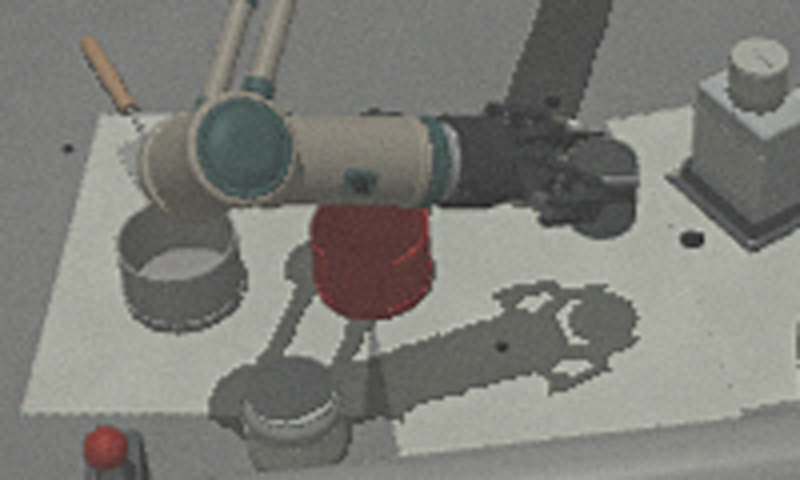

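Request:
play_rows([
  [[0.6,0.01,0,0.03,0],[0.6,0.026,-0.001,0.076,0],[0.6,0.037,-0.002,0.103,0],[0.6,0.044,-0.002,0.123,0],[0.6,0.047,-0.002,0.132,0],[0.6,0.049,-0.002,0.137,0],[0.6,0.05,-0.002,0.14,0],[0.6,0.05,-0.002,0.14,0],[0.6,0.05,-0.002,0.14,0]],
])

```text
clock: 28.35
position: [0.6485, 0.0812, 0.053]
ee_rot: [0.145, 0.6, 0.779, -0.106]
contact_force: [0.2, 0.1, -2.4]
width: 0.0602
```

```bash
python3 st.py
```

```text
axes x [-0.237  0.905 -0.353] y [0.966 0.257 0.01 ] z [ 0.1   -0.339 -0.935]
tilt 69.3 [0.6485 0.0812 0.053 ] q [-0.416  0.931  1.388  0.841  1.758 -0.958] t 28.35 F [ 0.2  0.1 -2.4] M [-0.62 -0.2  -0.03] w 0.0602
```

Nearly down. I'll ease down by a couple of millimetres until the bench takes the weight, then open.

Request:
play_rows([
  [[0.6,0,0,0.001,0],[0.6,0.001,0,0.002,0],[0.6,0.001,0,0.003,0],[0.6,0.001,0,0.003,0]],
])

```text
clock: 28.75
position: [0.6487, 0.0815, 0.0512]
ee_rot: [0.145, 0.6, 0.78, -0.105]
contact_force: [-0.2, 0.4, 3.9]
width: 0.0596
```

```bash
python3 st.py
```

```text
axes x [-0.237  0.906 -0.351] y [0.966 0.257 0.011] z [ 0.1   -0.337 -0.936]
tilt 69.43 [0.6487 0.0815 0.0512] q [-0.416  0.935  1.388  0.842  1.758 -0.961] t 28.75 F [-0.2  0.4  3.9] M [ 0.03  0.03 -0.1 ] w 0.0596
```

Request:
play_rows([
  [[0.3,0,0,0,0],[0.15,0,0,0,0],[0.1,0,0,0,0],[0.1,-0.005,0,0,0],[0.1,-0.02,0,0,0],[0.1,-0.045,0,0,0],[0.1,-0.08,0,0,0],[0.1,-0.12,0,-0.01,0],[0.1,-0.14,0,-0.05,0],[0.1,-0.16,0,-0.09,0]],
])

```text
clock: 29.75
position: [0.6779, -0.0358, 0.1923]
ee_rot: [0.144, 0.601, 0.779, -0.105]
contact_force: [0.2, 0.1, 0.5]
width: 0.0767
```

```bash
python3 st.py;  python3 - <<'E'
from h import *
s=manip.get_state(); p,d=manip.get_image("wrist"); cv2.imwrite("pics/w10.png",p[:,:,::-1])
p,d=manip.get_image("top"); cv2.imwrite("pics/t10.png",cv2.resize(p[110:250,220:460,::-1],None,fx=3.3,fy=3.3,interpolation=cv2.INTER_CUBIC))
E
```

```text
axes x [-0.236  0.906 -0.351] y [0.967 0.255 0.01 ] z [ 0.098 -0.337 -0.936]
tilt 69.45 [ 0.6779 -0.0358  0.1923] q [-0.529  0.87   1.108  0.849  2.057 -0.754] t 29.75 F [0.2 0.1 0.5] M [-0.36 -0.08  0.01] w 0.0767
```

View pics/w10.png

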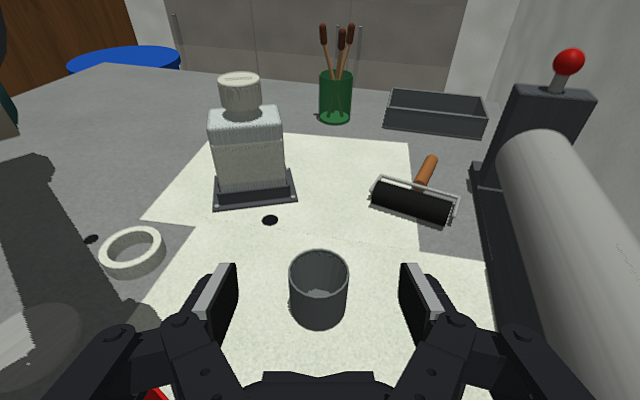

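View pics/t10.png

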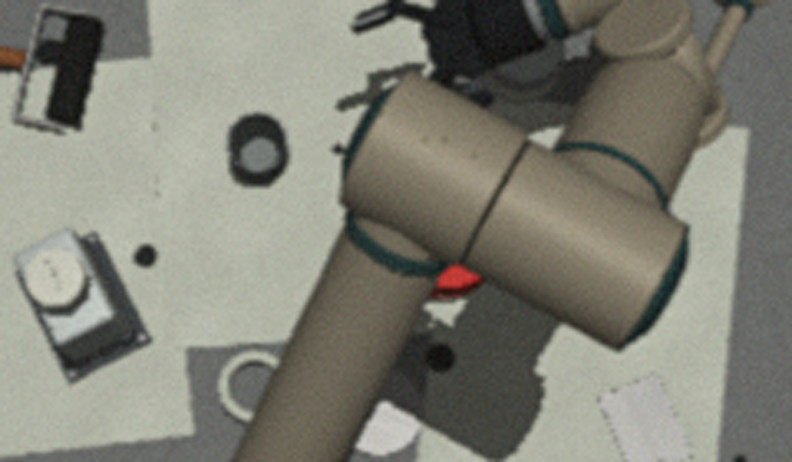

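```bash
python3 - <<'E'
from h import *
z=np.load("pics/top0.npz"); Pc=cloud("top",z["d"])[z["d"]>0]
m=(Pc[:,1]<-.38)&(Pc[:,2]>.03)
Q=Pc[m]
import collections
H=collections.defaultdict(list)
for q in Q: H[(round(q[0]/.1),round(q[1]/.1))].append(q[2])
for k in sorted(H): 
    if len(H[k])>4: print((k[0]/10,k[1]/10),len(H[k]),"zmax",max(H[k]).__round__(2))
E
```

```text
(0.0, -0.7) 671 zmax 0.59
(0.1, -0.7) 258 zmax 0.59
(0.2, -0.7) 263 zmax 0.05
(0.2, -0.6) 92 zmax 0.05
(0.3, -0.7) 858 zmax 0.05
(0.3, -0.6) 308 zmax 0.05
(0.4, -0.7) 843 zmax 0.05
(0.4, -0.6) 298 zmax 0.05
(0.5, -0.7) 546 zmax 0.1
(0.5, -0.6) 206 zmax 0.15
(0.5, -0.5) 71 zmax 0.13
(0.6, -0.7) 559 zmax 0.1
(0.6, -0.6) 353 zmax 0.2
(0.6, -0.5) 324 zmax 0.2
(0.7, -0.7) 108 zmax 0.08
(0.7, -0.6) 354 zmax 0.08
(0.8, -0.7) 262 zmax 0.08
(0.8, -0.6) 871 zmax 0.09
(0.9, -0.7) 77 zmax 0.08
(0.9, -0.6) 250 zmax 0.08
```

```bash
python3 to.py .66 .0 .36 .5 .61 .38 .24 1.05 .35
```

```text
[0.66 0.   0.36] shift [-0.021 -0.006 -0.165] len 0.166 rows 4
[0.5  0.61 0.38] shift [ 0.561 -0.003 -0.409] len 0.694 rows 14
[0.24 1.05 0.35] shift [ 1.03  -0.142 -0.559] len 1.181 rows 24
```

Request:
play_rows([
  [[0,-0.005,-0.001,-0.041,0],[0,-0.01,-0.003,-0.083,0],[0,-0.016,-0.004,-0.124,0],[0,-0.01,-0.005,-0.165,0],[0,0.035,-0.005,-0.184,0],[0,0.08,-0.005,-0.203,0],[0,0.125,-0.005,-0.221,0],[0,0.17,-0.004,-0.24,0],[0,0.215,-0.004,-0.259,0],[0,0.26,-0.004,-0.278,0],[0,0.305,-0.004,-0.297,0],[0,0.35,-0.003,-0.315,0]],
])

```text
clock: 31.05
position: [0.5595, 0.3883, 0.3681]
ee_rot: [0.151, 0.601, 0.778, -0.102]
contact_force: [0.3, 0.7, 0.8]
width: 0.0853
```

```bash
python3 st.py; python3 to.py .47 .7 .42 .24 1.05 .4 -.05 1.1 .4; python3 - <<'E'
from kin import *
from rig import manip
s=manip.get_state(); q=s["qpos"]; p=s["position"]; _,M=fk(q,P)
pts=[p,[.47,.7,.42],[.24,1.05,.4],[-.05,1.1,.4],[-.24,1.1,.38]]
for a,b in zip(pts[:-1],pts[1:]):
    for t in np.linspace(0,1,9)[1:]: q,e=ik(np.array(a)+(np.array(b)-a)*t,M,q)
    print(b,round(e,3),q.round(2))
E
```

```text
axes x [-0.231  0.905 -0.358] y [0.966 0.256 0.022] z [ 0.112 -0.341 -0.934]
tilt 69.04 [0.5595 0.3883 0.3681] q [-0.017  0.445  1.491  1.132  1.674 -0.462] t 31.05 F [0.3 0.7 0.8] M [-0.45 -0.11 -0.02] w 0.0853
[0.47 0.7  0.42] shift [ 0.284 -0.006 -0.165] len 0.328 rows 7
[0.24 1.05 0.4 ] shift [ 0.661 -0.139 -0.291] len 0.736 rows 15
[-0.05  1.1   0.4 ] shift [ 0.774 -0.406 -0.34 ] len 0.938 rows 19
[0.47, 0.7, 0.42] 0.0 [ 0.48  0.44  1.37  1.25  1.27 -0.17]
[0.24, 1.05, 0.4] 0.0 [1.06 0.64 1.05 1.17 0.77 0.18]
[-0.05, 1.1, 0.4] 0.0 [1.44 0.61 1.11 1.   0.43 0.44]
[-0.24, 1.1, 0.38] 0.0 [1.68 0.64 1.1  0.58 0.24 0.93]
```

```bash
cat > sim.py <<'E'
from kin import *
w=.6
def step(q,pt,Mt):
    def f(v):
        p,R=fk(v,P); return np.r_[p-pt,w*Ro.from_matrix(Mt@R.T).as_rotvec(),1e-3*(v-q)]
    return least_squares(f,np.clip(q,LO+1e-4,HI-1e-4),bounds=(LO,HI)).x
def pull(q,dirw,n):
    for _ in range(n):
        p,M=fk(q,P); d=np.asarray(dirw(p,M) if callable(dirw) else dirw,float); d=d/np.linalg.norm(d)*.05
        q=step(q,p+d,M)
    return q
def rep(q):
    p,M=fk(q,P); x=M[:,0]; return f"tilt {np.degrees(np.arccos(-x[2])):.1f} head {np.degrees(np.arctan2(x[1],x[0])):.0f} p {p.round(3)} q {q.round(2)}"
E
python3 - <<'E'
from sim import *
from rig import manip
s=manip.get_state(); q=s["qpos"]; p=s["position"]; _,M=fk(q,P)
# validate with outward pulls from the known early pose
qq=np.array([1.195,.796,.22,.041,1.572,1.503]); print(rep(qq)); print(rep(pull(qq,lambda p,M:-M[:,2],8)))
pts=[p,[.47,.7,.42],[.24,1.05,.4],[-.1,1.2,.35],[-.3,1.2,.33]]
for a,b in zip(pts[:-1],pts[1:]):
    for t in np.linspace(0,1,9)[1:]: q,e=ik(np.array(a)+(np.array(b)-a)*t,M,q)
print(rep(q))
for z in (0,-.3,.3,):
    qq=q.copy()
    for k in range(8):
        qq=pull(qq,lambda p,M:np.r_[-p[:2]/np.hypot(*p[:2]),z],5); print(z,rep(qq))
E
```

```text
tilt 31.8 head 73 p [0.3   0.99  0.438] q [1.2  0.8  0.22 0.04 1.57 1.5 ]
tilt 48.6 head 73 p [0.322 1.06  0.518] q [1.19 0.78 0.22 0.06 1.29 1.5 ]
tilt 69.0 head 104 p [-0.3   1.2   0.33] q [1.74 0.86 0.77 0.26 0.31 1.27]
0 tilt 69.0 head 105 p [-0.238  0.958  0.33 ] q [ 1.7   0.48  1.54  2.13  0.14 -0.64]
0 tilt 69.0 head 105 p [-0.178  0.715  0.33 ] q [ 1.63  0.14  2.07  2.52  0.32 -1.07]
0 tilt 69.0 head 105 p [-0.118  0.473  0.33 ] q [ 1.3  -0.32  2.44  1.82  0.51 -0.52]
0 tilt 67.8 head 108 p [-0.033  0.295  0.33 ] q [-1.52 -0.59  2.49 -0.35  2.38 -1.93]
0 tilt 67.8 head 108 p [-0.005  0.047  0.33 ] q [-1.47 -0.03  2.24 -0.22  2.1  -1.77]
0 tilt 67.8 head 108 p [ 0.    -0.003  0.33 ] q [-1.47  0.05  2.16 -0.22  2.1  -1.77]
0 tilt 67.8 head 108 p [-0.005  0.047  0.33 ] q [-1.47 -0.03  2.24 -0.22  2.1  -1.77]
0 tilt 67.8 head 108 p [ 0.    -0.003  0.33 ] q [-1.47  0.05  2.16 -0.22  2.1  -1.77]
-0.3 tilt 69.2 head 105 p [-0.24   0.967  0.257] q [ 1.7   0.56  1.6   2.65  0.25 -1.16]
-0.3 tilt 69.2 head 105 p [-0.182  0.735  0.185] q [ 1.64  0.42  2.21  2.87  0.71 -1.45]
-0.3 tilt 6
[... 505 characters left out ...]
0.29  0.74 -1.48]
0.3 tilt 69.0 head 104 p [-0.242  0.968  0.402] q [1.71 0.44 1.42 0.9  0.14 0.61]
0.3 tilt 69.0 head 104 p [-0.184  0.735  0.474] q [1.64 0.03 1.79 0.94 0.2  0.56]
0.3 tilt 69.0 head 104 p [-0.126  0.503  0.546] q [ 1.41 -0.42  1.93  0.74  0.59  0.74]
0.3 tilt 67.2 head 107 p [-0.045  0.363  0.617] q [-0.8  -0.68  1.79  1.61  2.71  0.23]
0.3 tilt 66.2 head 112 p [0.06  0.239 0.683] q [-0.71 -0.36  1.54  1.42  2.71  0.07]
0.3 tilt 65.6 head 115 p [0.113 0.193 0.747] q [-0.66 -0.21  1.29  1.61  2.71  0.31]
0.3 tilt 66.2 head 115 p [0.077 0.113 0.885] q [-0.95 -0.08  0.82  2.75  2.71  1.33]
0.3 tilt 66.2 head 115 p [-0.004 -0.006  0.957] q [-1.36  0.12  0.37  3.47  2.46  1.79]
```

```bash
cat > search.py <<'E'
from sim import *
from rig import manip
import itertools
s=manip.get_state(); q0=s["qpos"]; p0=s["position"]; _,M0=fk(q0,P)
dirs=[np.array(d,float)/np.linalg.norm(d) for d in itertools.product((-1,0,1),repeat=3) if any(d)]
def tilt(q): return np.degrees(np.arccos(-fk(q,P)[1][2,0]))
out=[]
for az in range(-60,170,30):
  for r in (.6,.9):
    for z in (.3,.6):
      a=np.radians(az); t=np.array([r*np.cos(a),r*np.sin(a),z])
      q=q0.copy()
      for k in np.linspace(0,1,13)[1:]: q,e=ik(p0+(t-p0)*k,M0,q)
      if e>.05: continue
      # run to limit in each horizontal-ish direction then see tilt rate
      for d in dirs:
        qq=q.copy(); zmin=9
        for k in range(14): qq=pull(qq,d,1)
        out.append((tilt(qq),az,r,z,d.round(2),rep(qq)))
out.sort(key=lambda o:o[0])
for o in out[:25]: print(o[0].round(1),o[1:5],o[5])
E
time timeout 500 python3 search.py
```

```text
43.6 (120, 0.6, 0.6, array([ 0.,  0., -1.])) tilt 43.6 head 106 p [-0.27   0.521  0.164] q [ 1.99  0.12  2.21 -1.08  0.11  2.7 ]
44.1 (150, 0.9, 0.6, array([ 0.  , -0.71, -0.71])) tilt 44.1 head 118 p [-0.76   0.318  0.261] q [ 2.89  0.43  1.45 -0.76  0.85  2.7 ]
47.3 (-60, 0.6, 0.3, array([ 0.  , -0.71,  0.71])) tilt 47.3 head 95 p [ 0.19  -0.582  0.402] q [-1.41  0.8   0.45  0.15  2.71 -1.49]
47.9 (120, 0.9, 0.6, array([ 0.,  0., -1.])) tilt 47.9 head 109 p [-0.461  0.864  0.046] q [ 2.03  0.74  1.52 -1.07  0.11  2.7 ]
48.0 (150, 0.9, 0.6, array([ 0.,  0., -1.])) tilt 48.0 head 102 p [-0.88   0.555  0.077] q [ 2.72  0.91  1.02 -0.9   0.87  2.7 ]
48.1 (120, 0.6, 0.6, array([-0.58, -0.58, -0.58])) tilt 48.1 head 118 p [-0.621  0.293  0.363] q [ 2.89  0.15  1.65 -0.79  0.87  2.7 ]
49.4 (150, 0.9, 0.6, array([ 0.58, -0.58, -0.58])) tilt 49.4 head 113 p [-0.349  0.246  0.362] q [ 2.89 -0.27  2.05 -0.84  0.95  2.7 ]
49.5 (120, 0.9, 0.6, array([ 0.  , -0.71, -0.71])) tilt 49.5 head 117 p [-0.37   0.363  0.273] q [ 2.44 -0.13  2.19 -0.9   0.4   2.7 ]
51.4 (120, 0.6, 0.3, array([ 0.58, -0.5
[... 1564 characters left out ...]
0, 0.6, 0.3, array([-0.58, -0.58,  0.58])) tilt 58.4 head 98 p [ 0.073 -0.491  0.443] q [-1.51  0.64  0.8  -0.17  2.71 -1.84]
58.5 (120, 0.6, 0.3, array([ 0.71, -0.71,  0.  ])) tilt 58.5 head 93 p [-0.041  0.242  0.287] q [ 2.5  -0.75  2.46 -0.98  0.91  2.7 ]
58.9 (120, 0.6, 0.6, array([ 0.  , -0.71, -0.71])) tilt 58.9 head 118 p [-0.164  0.185  0.197] q [ 2.23 -0.75  2.7  -0.71  0.22  2.4 ]
59.1 (120, 0.6, 0.6, array([ 0.71, -0.71,  0.  ])) tilt 59.1 head 97 p [0.043 0.207 0.691] q [ 2.78 -0.75  1.46 -0.88  1.71  2.11]
59.4 (-60, 0.6, 0.3, array([ 0.58, -0.58,  0.58])) tilt 59.4 head 84 p [ 0.516 -0.483  0.42 ] q [-1.1   0.96  0.22  1.18  2.61 -0.32]
real	2m3.824s
user	2m3.445s
sys	0m0.240s
```

```bash
cat > s2.py <<'E'
from sim import *
from rig import manip
s=manip.get_state(); q0=s["qpos"]; p0=s["position"]; _,M0=fk(q0,P); x0=M0[:,0]
def tl(q): return np.degrees(np.arccos(-fk(q,P)[1][2,0]))
for roll in (-60,-120,-180):
    q=q0.copy(); pts=[p0,[.47,.7,.42],[.24,1.05,.4],[-.1,1.1,.4],[-.25,1.0,.4]]; k=0
    for a,b in zip(pts[:-1],pts[1:]):
        for t in np.linspace(0,1,9)[1:]:
            k+=1; M=Ro.from_rotvec(x0*np.radians(roll)*min(1,k/24)).as_matrix()@M0
            q,e=ik(np.array(a)+(np.array(b)-a)*t,M,q)
    print("ROLL",roll,e.round(3),rep(q))
    for d in ([0,-1,0],[.25,-1,-.5],[.25,-1,0],[0,0,-1],[.2,-.7,-1]):
        qq=q.copy(); tr=[]
        for k in range(30):
            qq=pull(qq,d,1); tr.append(round(tl(qq)))
            if fk(qq,P)[0][2]<.12 or np.hypot(*fk(qq,P)[0][:2])<.25: break
        print(d,tr[::3],rep(qq))
E
python3 s2.py
```

```text
ROLL -60 0.0 tilt 69.0 head 104 p [-0.25  1.    0.4 ] q [ 1.71  0.49  1.34  0.72  0.15 -0.25]
[0, -1, 0] [69, 69, 69, 70, 72, 76, 76, 75, 74, 74] tilt 74.4 head 132 p [-0.244  0.169  0.288] q [ 2.33 -0.75  2.7   3.35  0.11 -2.7 ]
[0.25, -1, -0.5] [69, 69, 69, 69, 64, 59, 54, 53] tilt 52.5 head 108 p [0.003 0.218 0.156] q [-1.22 -0.17  2.7   0.02  1.53 -2.59]
[0.25, -1, 0] [69, 69, 69, 69, 68, 68] tilt 67.5 head 108 p [-0.     0.207  0.4  ] q [-1.32 -0.41  2.26 -0.08  2.47 -2.7 ]
[0, 0, -1] [69, 69] tilt 69.0 head 105 p [-0.249  1.     0.1  ] q [ 1.71  0.79  1.61  2.9   0.47 -2.47]
[0.2, -0.7, -1] [69, 69, 69] tilt 69.0 head 104 p [-0.193  0.802  0.117] q [ 1.65  0.6   2.11  2.91  0.78 -2.54]
ROLL -120 0.0 tilt 69.0 head 104 p [-0.25  1.    0.4 ] q [ 1.71  0.49  1.34  0.72  0.15 -1.3 ]
[0, -1, 0] [69, 69, 69, 69, 69, 67, 65, 62, 58, 55] tilt 52.4 head 132 p [-0.205  0.146  0.407] q [ 2.89 -0.75  2.1  -0.54  1.04  0.36]
[0.25, -1, -0.5] [69, 67, 63, 61, 59, 55, 49, 44, 38] tilt 35.9 head 118 p [0.    0.246 0.117] q [-0.12 -0.28  2.6   0.53  1.27 -2.7 ]
[0.25, -1, 0] [69, 69, 69, 69, 68
[... 323 characters left out ...]
L -180 0.0 tilt 69.0 head 104 p [-0.25  1.    0.4 ] q [ 1.71  0.49  1.34  0.72  0.15 -2.35]
[0, -1, 0] [69, 67, 67, 66, 66, 65, 62, 60, 56] tilt 53.3 head 126 p [-0.182  0.168  0.428] q [ 2.89 -0.75  2.06 -0.61  1.11 -0.65]
[0.25, -1, -0.5] [68, 63, 59, 56, 54, 53] tilt 52.5 head 99 p [-0.107  0.22   0.164] q [ 1.71 -0.73  2.7   0.06  0.26 -1.7 ]
[0.25, -1, 0] [69, 67, 66, 66, 66, 65, 62] tilt 59.0 head 102 p [-0.077  0.238  0.424] q [ 2.89 -0.75  2.15 -0.93  1.28 -0.44]
[0, 0, -1] [68, 62, 57] tilt 55.7 head 105 p [-0.265  1.065  0.084] q [ 1.72  0.83  1.29  1.06  0.11 -2.7 ]
[0.2, -0.7, -1] [68, 61, 54, 48] tilt 43.1 head 104 p [-0.182  0.746  0.111] q [ 1.68  0.41  1.92  1.03  0.11 -2.7 ]
```

```bash
cat > s3.py <<'E'
from sim import *
from rig import manip
s=manip.get_state(); q0=s["qpos"]; p0=s["position"]; _,M0=fk(q0,P); x0=M0[:,0]
def tl(q): return np.degrees(np.arccos(-fk(q,P)[1][2,0]))
def red(p,M):
    x=M[:,0]; d=np.array([0,0,-1.])-x*(-x[2]); return d
roll=-180
q=q0.copy(); pts=[p0,[.47,.7,.42],[.24,1.05,.4],[-.1,1.1,.4],[-.25,1.0,.4]]; k=0
for a,b in zip(pts[:-1],pts[1:]):
    for t in np.linspace(0,1,9)[1:]:
        k+=1; M=Ro.from_rotvec(x0*np.radians(roll)*min(1,k/24)).as_matrix()@M0
        q,e=ik(np.array(a)+(np.array(b)-a)*t,M,q)
for st in ([-.25,1.0,.4],[-.22,.85,.5],[-.2,.75,.6],[-.17,.6,.65],[-.14,.5,.65]):
    qq=q.copy(); pa=fk(q,P)[0]
    for t in np.linspace(0,1,9)[1:]: qq,e=ik(pa+(np.array(st)-pa)*t,M,qq)
    print("START",st,e.round(3),rep(qq))
    for nm,d in (("red",red),("down",[0,0,-1]),("in+dn",[.2,-.7,-.7]),("dn+out",[-.1,.4,-1])):
        q2=qq.copy(); tr=[]
        for k in range(30):
            q2=pull(q2,d,1); tr.append(round(tl(q2)))
            if fk(q2,P)[0][2]<.12 or np.hypot(*fk(q2,P)[0][:2])<.28: break
        print(nm,len(tr),tr[::2],rep(q2))
E
python3 s3.py
```

```text
START [-0.25, 1.0, 0.4] 0.0 tilt 69.0 head 104 p [-0.25  1.    0.4 ] q [ 1.71  0.49  1.34  0.72  0.15 -2.35]
red 11 [68, 63, 59, 54, 50, 45] tilt 45.1 head 105 p [-0.206  0.817  0.103] q [ 1.69  0.51  1.79  1.04  0.11 -2.7 ]
down 8 [68, 64, 61, 57] tilt 55.7 head 105 p [-0.265  1.065  0.084] q [ 1.72  0.83  1.29  1.06  0.11 -2.7 ]
in+dn 16 [68, 64, 60, 55, 51, 47, 44, 40] tilt 38.0 head 102 p [-0.131  0.514  0.119] q [ 1.63  0.11  2.32  0.99  0.11 -2.7 ]
dn+out 7 [69, 66, 64, 63] tilt 63.0 head 105 p [-0.288  1.163  0.113] q [ 1.73  0.94  1.05  1.07  0.11 -2.7 ]
START [-0.22, 0.85, 0.5] 0.0 tilt 69.0 head 104 p [-0.22  0.85  0.5 ] q [ 1.7   0.2   1.52  0.5   0.25 -2.13]
red 18 [69, 65, 61, 56, 52, 48, 44, 41, 38] tilt 36.9 head 102 p [-0.127  0.37   0.111] q [ 1.64 -0.1   2.54  0.99  0.11 -2.7 ]
down 11 [69, 65, 61, 57, 53, 49] tilt 49.0 head 105 p [-0.236  0.916  0.097] q [ 1.71  0.63  1.6   1.05  0.11 -2.7 ]
in+dn 17 [69, 67, 63, 60, 57, 55, 53, 51, 49] tilt 49.4 head 98 p [-0.107  0.221  0.15 ] q [ 1.58 -0.72  2.7   0.32  0.32 -2.03]
dn+out 10 [69, 67, 64, 61, 59] tilt 58.0 head 1
[... 1173 characters left out ...]
, 59, 56, 53, 50] tilt 50.0 head 106 p [-0.247  0.919  0.11 ] q [ 1.72  0.63  1.59  1.06  0.11 -2.7 ]
START [-0.14, 0.5, 0.65] 0.0 tilt 69.0 head 104 p [-0.14  0.5   0.65] q [ 1.49 -0.42  1.68  0.47  0.74 -2.07]
red 12 [69, 69, 68, 68, 65, 63] tilt 61.5 head 101 p [-0.118  0.24   0.212] q [ 1.78 -0.75  2.7  -0.11  0.12 -1.49]
down 19 [69, 69, 68, 64, 59, 55, 50, 46, 42, 37] tilt 37.1 head 104 p [-0.139  0.417  0.114] q [ 1.65 -0.02  2.47  1.02  0.11 -2.7 ]
in+dn 9 [69, 69, 68, 68, 67] tilt 67.4 head 103 p [-0.09   0.257  0.336] q [ 2.64 -0.75  2.47 -1.17  0.85 -0.19]
dn+out 16 [69, 69, 68, 64, 59, 55, 51, 48] tilt 46.2 head 106 p [-0.223  0.821  0.114] q [ 1.71  0.5   1.78  1.05  0.11 -2.7 ]
```

```bash
cat > s4.py <<'E'
from sim import *
from rig import manip
s=manip.get_state(); q0=s["qpos"]; p0=s["position"]; _,M0=fk(q0,P); x0=M0[:,0]
def go(q,pts,M,n=10,verbose=True):
    for b in pts:
        a=fk(q,P)[0]
        for t in np.linspace(0,1,n+1)[1:]: q,e=ik(a+(np.array(b)-a)*t,M,q)
        if verbose: print("  ",b,e.round(3),rep(q))
    return q
q=go(q0,[[.45,.6,.5],[0,.75,.6],[-.4,.6,.6]],M0)
for t in ([-.78,.45,.6],[-.6,.5,.6],[-.4,.6,.6],[-.6,.35,.65]):
    qa=go(q,[t],M0)
    for d in ([0,-1,-1],[.3,-1,-1],[0,-.5,-1],[0,-1,-.5],[.3,-.5,-1]):
        q2=qa.copy(); tr=[]
        for k in range(24):
            q2=pull(q2,d,1); p,M=fk(q2,P); x=M[:,0]; tr.append((int(round(np.degrees(np.arccos(-x[2])))),int(round(np.degrees(np.arctan2(x[1],x[0]))))))
            if p[2]<.1 or np.hypot(*p[:2])<.35: break
        print(d,len(tr),tr[1::4],rep(q2))
E
python3 s4.py
```

```text
[0.45, 0.6, 0.5] 0.0 tilt 69.0 head 104 p [0.45 0.6  0.5 ] q [ 0.35  0.3   1.39  1.22  1.43 -0.1 ]
   [0, 0.75, 0.6] 0.0 tilt 69.0 head 104 p [0.   0.75 0.6 ] q [ 1.21 -0.    1.51  0.93  0.73  0.52]
   [-0.4, 0.6, 0.6] 0.0 tilt 69.0 head 104 p [-0.4  0.6  0.6] q [ 2.27 -0.02  1.54 -0.78  0.61  2.4 ]
   [-0.78, 0.45, 0.6] 0.003 tilt 68.8 head 104 p [-0.78  0.45  0.6 ] q [ 2.87  0.46  0.9  -1.06  1.18  2.7 ]
[0, -1, -1] 20 [(65, 105), (58, 109), (51, 113), (44, 118), (37, 124)] tilt 33.9 head 128 p [-0.747  0.248  0.092] q [ 2.89  0.52  1.66 -0.67  0.58  2.7 ]
[0.3, -1, -1] 23 [(65, 105), (58, 108), (51, 112), (44, 117), (36, 123), (29, 131)] tilt 27.5 head 133 p [-0.495  0.148  0.082] q [ 2.89  0.21  2.18 -0.65  0.42  2.7 ]
[0, -0.5, -1] 16 [(65, 104), (58, 105), (51, 106), (44, 107)] tilt 40.4 head 108 p [-0.851  0.353  0.097] q [ 2.89  0.74  1.25 -0.78  0.9   2.7 ]
[0, -1, -0.5] 24 [(66, 106), (60, 111), (54, 117), (49, 125), (45, 133), (41, 144)] tilt 39.6 head 149 p [-0.618  0.154  0.179] q [ 2.89  0.17  2.03 -0.6   0.32  2.7 ]
[0.3, -0.5, -1] 19 [(65, 104), (58, 105), (50, 106), 
[... 2040 characters left out ...]
lt 31.4 head 155 p [-0.459  0.081  0.083] q [ 2.89  0.1   2.37 -0.63  0.15  2.7 ]
[0.3, -1, -1] 17 [(63, 112), (57, 117), (52, 123), (47, 129)] tilt 43.8 head 135 p [-0.296  0.138  0.218] q [ 2.88 -0.41  2.42 -0.71  0.56  2.7 ]
[0, -0.5, -1] 19 [(63, 111), (56, 115), (48, 119), (40, 123), (32, 128)] tilt 30.2 head 130 p [-0.567  0.187  0.092] q [ 2.89  0.29  2.04 -0.7   0.47  2.7 ]
[0, -1, -0.5] 24 [(64, 112), (59, 119), (55, 126), (52, 135), (49, 144), (47, 154)] tilt 45.7 head 159 p [-0.389  0.058  0.185] q [ 2.89 -0.26  2.49 -0.6   0.14  2.7 ]
[0.3, -0.5, -1] 17 [(63, 111), (56, 114), (50, 119), (45, 124)] tilt 42.2 head 129 p [-0.268  0.198  0.139] q [ 2.43 -0.28  2.61 -0.98  0.15  2.7 ]
```

```bash
cat > s5.py <<'E'
exec(open('s4.py').read().split("for t in ([-.78")[0])
q=go(q,[[-.78,.45,.6]],M0)
for D1 in ([0,-.5,-1],[.3,-.5,-1]):
    q2=q.copy()
    for rnd in range(3):
        for k in range(16):
            q2=pull(q2,D1 if rnd==0 else d2,1)
            p,M=fk(q2,P)
            if p[2]<.12: break
        print(D1,rnd,k+1,rep(q2))
        if rnd==0: base=q2.copy()
        if rnd==0:
            best=[]
            for st in ([-.8,.4,.5],[-.6,.4,.5],[-.85,.1,.5],[-.6,.1,.5]):
                qa=go(base,[st],M,verbose=False)
                for d2 in ([0,-1,0],[0,-1,-.5],[0,-1,-1],[.5,-1,0],[-.5,-1,0],[0,-.5,-1],[-.5,-1,-1],[-1,-1,0],[-1,-.3,0],[-1,0,0]):
                    q3=pull(qa,d2,12); x=fk(q3,P)[1][:,0]; best.append((np.degrees(np.arccos(-x[2])),st,d2,rep(qa),rep(q3)))
            best.sort(key=lambda b:b[0])
            for b in best[:6]: print("   ",b[0].round(1),b[1],b[2],b[3],"->",b[4])
            break
E
python3 s5.py
```

```text
[0.45, 0.6, 0.5] 0.0 tilt 69.0 head 104 p [0.45 0.6  0.5 ] q [ 0.35  0.3   1.39  1.22  1.43 -0.1 ]
   [0, 0.75, 0.6] 0.0 tilt 69.0 head 104 p [0.   0.75 0.6 ] q [ 1.21 -0.    1.51  0.93  0.73  0.52]
   [-0.4, 0.6, 0.6] 0.0 tilt 69.0 head 104 p [-0.4  0.6  0.6] q [ 2.27 -0.02  1.54 -0.78  0.61  2.4 ]
   [-0.78, 0.45, 0.6] 0.003 tilt 68.8 head 104 p [-0.78  0.45  0.6 ] q [ 2.87  0.46  0.9  -1.06  1.18  2.7 ]
[0, -0.5, -1] 0 16 tilt 40.4 head 108 p [-0.851  0.353  0.097] q [ 2.89  0.74  1.25 -0.78  0.9   2.7 ]
    22.8 [-0.6, 0.1, 0.5] [0, -0.5, -1] tilt 26.2 head 143 p [-0.589  0.144  0.5  ] q [ 2.89  0.06  1.22 -0.17  1.43  2.17] -> tilt 22.8 head 169 p [-0.548  0.061 -0.02 ] q [2.89 0.41 2.22 0.21 0.11 1.94]
    25.5 [-0.6, 0.1, 0.5] [0, -1, -1] tilt 26.2 head 143 p [-0.589  0.144  0.5  ] q [ 2.89  0.06  1.22 -0.17  1.43  2.17] -> tilt 25.5 head -177 p [-0.514  0.011  0.076] q [2.89 0.18 2.22 0.41 0.34 1.76]
    25.8 [-0.6, 0.1, 0.5] [-0.5, -1, -1] tilt 26.2 head 143 p [-0.589  0.144  0.5  ] q [ 2.89  0.06  1.22 -0.17  1.43  2.17] -> tilt 25.8 head -174 p [-0.709  0.054  0.1  ] q [2.
[... 1289 characters left out ...]
> tilt 23.9 head -172 p [-0.709  0.052  0.1  ] q [2.89 0.4  1.75 0.27 0.62 1.89]
    23.9 [-0.85, 0.1, 0.5] [0, -0.5, -1] tilt 22.3 head 161 p [-0.836  0.156  0.5  ] q [ 2.89  0.52  0.53 -0.03  1.7   2.12] -> tilt 23.9 head -171 p [-0.788  0.072 -0.037] q [2.89 0.66 1.68 0.38 0.44 1.77]
    24.1 [-0.6, 0.1, 0.5] [0.5, -1, 0] tilt 24.1 head 142 p [-0.589  0.142  0.5  ] q [ 2.89  0.08  1.19 -0.17  1.49  2.13] -> tilt 24.1 head -170 p [-0.238 -0.073  0.5  ] q [ 2.89 -0.53  1.59  0.17  1.69  2.14]
    24.6 [-0.8, 0.4, 0.5] [0, -1, 0] tilt 38.2 head 107 p [-0.8  0.4  0.5] q [ 2.8   0.58  0.55 -0.52  1.58  2.02] -> tilt 24.6 head 139 p [-0.702  0.179  0.5  ] q [ 2.89  0.28  0.94 -0.19  1.54  2.13]
```

```bash
python3 to.py .45 .6 .5 0 .75 .6 -.4 .6 .6
```

```text
[0.45 0.6  0.5 ] shift [ 0.17  -0.049 -0.208] len 0.272 rows 6
[0.   0.75 0.6 ] shift [ 0.374 -0.443 -0.402] len 0.705 rows 15
[-0.4  0.6  0.6] shift [ 0.331 -0.868 -0.396] len 1.01 rows 21
```

Request:
play_rows([
  [[0,0.028,-0.008,-0.035,0],[0,0.057,-0.016,-0.069,0],[0,0.085,-0.025,-0.104,0],[0,0.113,-0.033,-0.139,0],[0,0.142,-0.041,-0.173,0],[0,0.17,-0.049,-0.208,0],[0,0.19,-0.088,-0.227,0],[0,0.211,-0.128,-0.247,0],[0,0.231,-0.167,-0.266,0],[0,0.252,-0.207,-0.286,0],[0,0.272,-0.246,-0.305,0],[0,0.292,-0.285,-0.324,0]],
])

```text
clock: 32.25
position: [0.1789, 0.6895, 0.5605]
ee_rot: [0.151, 0.601, 0.778, -0.102]
contact_force: [-0.3, -0.2, -0.2]
width: 0.0852
```

```bash
python3 st.py; python3 to.py 0 .75 .6 -.4 .6 .6
```

```text
axes x [-0.231  0.905 -0.358] y [0.966 0.256 0.023] z [ 0.113 -0.34  -0.933]
tilt 69.03 [0.1789 0.6895 0.5605] q [0.783 0.034 1.572 1.17  1.062 0.146] t 32.25 F [-0.3 -0.2 -0.2] M [-0.42 -0.13  0.01] w 0.0852
[0.   0.75 0.6 ] shift [ 0.082 -0.157 -0.078] len 0.193 rows 4
[-0.4  0.6  0.6] shift [ 0.038 -0.581 -0.072] len 0.587 rows 12
```

Request:
play_rows([
  [[0,0.02,-0.039,-0.02,0],[0,0.041,-0.078,-0.039,0],[0,0.062,-0.118,-0.058,0],[0,0.082,-0.157,-0.078,0],[0,0.077,-0.204,-0.077,0],[0,0.072,-0.251,-0.077,0],[0,0.067,-0.298,-0.076,0],[0,0.062,-0.345,-0.075,0],[0,0.057,-0.393,-0.075,0],[0,0.052,-0.44,-0.074,0],[0,0.047,-0.487,-0.073,0],[0,0.038,-0.581,-0.072,0]],
])

```text
clock: 33.45
position: [-0.31, 0.6328, 0.598]
ee_rot: [0.153, 0.602, 0.777, -0.103]
contact_force: [-0.5, 1.2, -0.9]
width: 0.0856
```

```bash
python3 st.py; python3 to.py -.78 .45 .6; python3 - <<'E'
from sim import *
from rig import manip
s=manip.get_state(); q=s["qpos"];p0=s["position"];_,M0=fk(q,P)
for t in ([-.78,.45,.6],[-.7,.47,.6],[-.6,.5,.6]):
    qq=q.copy()
    for k in np.linspace(0,1,9)[1:]: qq,e=ik(p0+(np.array(t)-p0)*k,M0,qq)
    print(t,e.round(3),rep(qq))
    for d in ([.3,-1,-1],[0,-1,-1]):
        q2=qq.copy()
        for k in range(24):
            q2=pull(q2,d,1)
            if fk(q2,P)[0][2]<.05: break
        print(d,k+1,rep(q2))
E
```

```text
axes x [-0.229  0.904 -0.362] y [0.967 0.254 0.024] z [ 0.113 -0.345 -0.932]
tilt 68.75 [-0.31    0.6328  0.598 ] q [ 2.028 -0.082  1.591 -0.434  0.479  2.013] t 33.45 F [-0.5  1.2 -0.9] M [-0.48 -0.14 -0.  ] w 0.0856
[-0.78  0.45  0.6 ] shift [-0.058 -0.501  0.008] len 0.504 rows 11
[-0.78, 0.45, 0.6] 0.0 tilt 68.7 head 104 p [-0.78  0.45  0.6 ] q [ 2.87  0.46  0.9  -1.06  1.19  2.7 ]
[0.3, -1, -1] 24 tilt 25.6 head 136 p [-0.483  0.133  0.06 ] q [ 2.89  0.23  2.22 -0.64  0.37  2.7 ]
[0, -1, -1] 22 tilt 30.7 head 133 p [-0.743  0.224  0.033] q [ 2.89  0.57  1.71 -0.64  0.48  2.7 ]
[-0.7, 0.47, 0.6] 0.015 tilt 67.8 head 104 p [-0.7    0.47   0.601] q [ 2.8   0.33  1.08 -1.04  1.11  2.7 ]
[0.3, -1, -1] 24 tilt 26.3 head 137 p [-0.37   0.103  0.079] q [ 2.89  0.03  2.41 -0.64  0.36  2.7 ]
[0, -1, -1] 23 tilt 27.6 head 136 p [-0.649  0.181  0.028] q [ 2.89  0.46  1.92 -0.63  0.4   2.7 ]
[-0.6, 0.5, 0.6] 0.01 tilt 68.1 head 104 p [-0.6    0.5    0.601] q [ 2.69  0.18  1.29 -1.03  0.98  2.7 ]
[0.3, -1, -1] 24 tilt 31.6 head 138 p [-0.208  0.076  0.078] q [ 2.83 -0.33  2.7  -0.7   0.33  2.7 ]
[0, -1, -1] 24 tilt 25.7 head 141 p [-0.516  0.129  0.044] q [ 2.89  0.28  2.19 -0.63  0.31  2.7 ]
```

Request:
play_rows([
  [[0,-0.006,-0.045,0.001,0],[0,-0.011,-0.09,0.002,0],[0,-0.017,-0.135,0.002,0],[0,-0.022,-0.18,0.003,0],[0,-0.028,-0.225,0.004,0],[0,-0.033,-0.27,0.005,0],[0,-0.038,-0.315,0.005,0],[0,-0.043,-0.36,0.006,0]],
])

```text
clock: 34.25
position: [-0.6487, 0.5014, 0.6028]
ee_rot: [0.157, 0.601, 0.777, -0.104]
contact_force: [0.6, 0.7, 1.3]
width: 0.0854
```

Request:
play_rows([
  [[0,-0.54,-0.28,1.28,0]],
])

```text
clock: 34.35
position: [-0.6545, 0.4749, 0.5837]
ee_rot: [0.175, 0.594, 0.778, -0.105]
contact_force: [1.5, -0.2, -1.2]
width: 0.0852
```

Request:
play_rows([
  [[0,-0.54,-0.28,1.28,0]],
])

```text
clock: 34.45
position: [-0.6508, 0.4468, 0.566]
ee_rot: [0.195, 0.588, 0.778, -0.106]
contact_force: [-0.2, 0.1, -0.3]
width: 0.0858
```

Request:
play_rows([
  [[0,-0.54,-0.28,1.28,0]],
])

```text
clock: 34.55
position: [-0.6478, 0.4181, 0.5502]
ee_rot: [0.213, 0.582, 0.778, -0.107]
contact_force: [0.6, 0.4, 0.5]
width: 0.0855
```

```bash
cat > dirw.py <<'E'
import sys
from h import *
s=manip.get_state(); R=rotq(s["ee_rot"]).as_matrix(); print("dir tool",(R.T@np.array([float(v) for v in sys.argv[1:4]])).round(2))
x=R[:,0]; print("head",np.degrees(np.arctan2(x[1],x[0])).round(1))
E
python3 st.py; python3 dirw.py 0 -1 -1; python3 - <<'E'
from sim import *
from rig import manip
s=manip.get_state(); q=s["qpos"]
for d in ([0,-1,-1],[.3,-1,-1],[-.3,-1,-1]):
    q2=q.copy()
    for k in range(22):
        q2=pull(q2,d,1)
        if k%5==4:print(d,k+1,rep(q2))
E
```

```text
axes x [-0.232  0.859 -0.457] y [0.95  0.3   0.081] z [ 0.207 -0.415 -0.886]
tilt 62.84 [-0.6478  0.4181  0.5502] q [ 2.836  0.231  1.275 -0.995  1.104  2.704] t 34.55 F [0.6 0.4 0.5] M [-0.41 -0.14 -0.02] w 0.0855
dir tool [-0.4  -0.38  1.3 ]
head 105.1
[0, -1, -1] 5 tilt 53.9 head 109 p [-0.636  0.346  0.442] q [ 2.89  0.2   1.46 -0.89  1.05  2.7 ]
[0, -1, -1] 10 tilt 45.0 head 115 p [-0.615  0.292  0.317] q [ 2.89  0.19  1.68 -0.78  0.88  2.7 ]
[0, -1, -1] 15 tilt 36.1 head 123 p [-0.596  0.23   0.187] q [ 2.89  0.23  1.88 -0.7   0.66  2.7 ]
[0, -1, -1] 20 tilt 27.5 head 135 p [-0.581  0.165  0.055] q [ 2.89  0.35  2.04 -0.64  0.4   2.7 ]
[0.3, -1, -1] 5 tilt 54.0 head 109 p [-0.586  0.334  0.45 ] q [ 2.89  0.12  1.54 -0.89  1.06  2.7 ]
[0.3, -1, -1] 10 tilt 45.5 head 114 p [-0.51   0.269  0.333] q [ 2.89  0.02  1.84 -0.8   0.89  2.7 ]
[0.3, -1, -1] 15 tilt 37.1 head 122 p [-0.431  0.195  0.214] q [ 2.89 -0.05  2.14 -0.72  0.68  2.7 ]
[0.3, -1, -1] 20 tilt 28.8 head 133 p [-0.351  0.116  0.106] q [ 2.89 -0.06  2.41 -0.66  0.43  2.7 ]
[-0.3, -1, -1] 5 tilt 54.3 head 109 p [-0.687  0.36   0.438] q [ 2.89  0.28  1.36 -0.89  1.06  2.7 ]
[-0.3, -1, -1] 10 tilt 45.9 head 115 p [-0.719  0.321  0.307] q [ 2.89  0.35  1.48 -0.78  0.89  2.7 ]
[-0.3, -1, -1] 15 tilt 38.0 head 124 p [-0.752  0.276  0.165] q [ 2.89  0.47  1.58 -0.7   0.69  2.7 ]
[-0.3, -1, -1] 20 tilt 31.2 head 135 p [-0.784  0.229  0.013] q [ 2.89  0.63  1.65 -0.63  0.46  2.7 ]
```

Request:
play_rows([
  [[0,-0.3,-0.4,1.3,0]],
])

```text
clock: 34.65
position: [-0.6503, 0.3941, 0.532]
ee_rot: [0.231, 0.575, 0.777, -0.108]
contact_force: [0.2, 0.0, 0.5]
width: 0.0854
```

Request:
play_rows([
  [[0,-0.3,-0.4,1.3,0]],
])

```text
clock: 34.75
position: [-0.6514, 0.3743, 0.5108]
ee_rot: [0.249, 0.566, 0.778, -0.11]
contact_force: [1.4, -3.3, 2.4]
width: 0.0853
```

Request:
play_rows([
  [[0,-0.3,-0.4,1.3,0]],
])

```text
clock: 34.85
position: [-0.6465, 0.3658, 0.4866]
ee_rot: [0.265, 0.556, 0.78, -0.114]
contact_force: [-0.2, 0.6, 0.2]
width: 0.0853
```

Request:
play_rows([
  [[0,-0.3,-0.4,1.3,0]],
])

```text
clock: 34.95
position: [-0.6394, 0.3558, 0.4623]
ee_rot: [0.28, 0.545, 0.782, -0.118]
contact_force: [-0.2, 0.0, -0.1]
width: 0.085
```

Request:
play_rows([
  [[0,-0.2,-0.45,1.3,0]],
])

```text
clock: 35.05
position: [-0.6337, 0.3459, 0.4378]
ee_rot: [0.294, 0.534, 0.783, -0.123]
contact_force: [0.1, -0.5, 0.6]
width: 0.0854
```

Request:
play_rows([
  [[0,-0.2,-0.45,1.3,0]],
])

```text
clock: 35.15
position: [-0.627, 0.3352, 0.4131]
ee_rot: [0.309, 0.522, 0.784, -0.128]
contact_force: [-1.0, 0.1, 0.1]
width: 0.0851
```

```bash
python3 st.py; python3 dirw.py 0 -1 -1
```

```text
axes x [-0.263  0.74  -0.618] y [0.899 0.422 0.122] z [ 0.351 -0.523 -0.776]
tilt 51.81 [-0.627   0.3352  0.4131] q [ 2.889  0.194  1.511 -0.866  1.025  2.704] t 35.15 F [-1.   0.1  0.1] M [-0.32 -0.12 -0.02] w 0.0851
dir tool [-0.12 -0.54  1.3 ]
head 109.6
```

Request:
play_rows([
  [[0,-0.05,-0.55,1.3,0]],
])

```text
clock: 35.25
position: [-0.6237, 0.3251, 0.3874]
ee_rot: [0.323, 0.511, 0.785, -0.133]
contact_force: [-0.0, 0.5, -0.6]
width: 0.0856
```

Request:
play_rows([
  [[0,-0.05,-0.55,1.3,0]],
])

```text
clock: 35.35
position: [-0.6198, 0.3143, 0.3613]
ee_rot: [0.337, 0.499, 0.786, -0.138]
contact_force: [-0.0, -0.7, 0.2]
width: 0.0854
```

Request:
play_rows([
  [[0,0,-0.6,1.25,0]],
])

```text
clock: 35.45
position: [-0.6168, 0.3035, 0.3354]
ee_rot: [0.351, 0.487, 0.787, -0.144]
contact_force: [0.1, 0.0, -0.2]
width: 0.0857
```

Request:
play_rows([
  [[0,0,-0.6,1.25,0]],
])

```text
clock: 35.55
position: [-0.6128, 0.2921, 0.3098]
ee_rot: [0.364, 0.474, 0.788, -0.15]
contact_force: [-0.9, 0.6, -0.1]
width: 0.0859
```

Request:
play_rows([
  [[0,0.1,-0.65,1.2,0]],
])

```text
clock: 35.65
position: [-0.6109, 0.2809, 0.2835]
ee_rot: [0.376, 0.462, 0.788, -0.156]
contact_force: [-0.5, -0.9, -0.3]
width: 0.0851
```

Request:
play_rows([
  [[0,0.1,-0.65,1.2,0]],
])

```text
clock: 35.75
position: [-0.6083, 0.2692, 0.2574]
ee_rot: [0.388, 0.449, 0.788, -0.163]
contact_force: [0.2, -0.5, -1.0]
width: 0.0855
```

```bash
python3 st.py; python3 dirw.py 0 -1 -1; python3 - <<'E'
from sim import *
from rig import manip
s=manip.get_state(); q=s["qpos"]
for d in ([0,-1,-1],[0,-1,-.5],[0,-1,0],[0,-.5,-1]):
    q2=q.copy()
    for k in range(10):
        q2=pull(q2,d,1)
        if k%5==4:print(d,k+1,rep(q2))
E
```

```text
axes x [-0.295  0.581 -0.759] y [0.834 0.544 0.092] z [ 0.466 -0.606 -0.645]
tilt 40.66 [-0.6083  0.2692  0.2574] q [ 2.889  0.214  1.753 -0.741  0.809  2.704] t 35.75 F [ 0.2 -0.5 -1. ] M [-0.25 -0.19 -0.03] w 0.0855
dir tool [ 0.18 -0.64  1.25]
head 117.0
[0, -1, -1] 5 tilt 31.7 head 126 p [-0.591  0.206  0.126] q [ 2.89  0.29  1.94 -0.66  0.57  2.7 ]
[0, -1, -1] 10 tilt 23.3 head 141 p [-0.58   0.14  -0.009] q [ 2.89  0.45  2.08 -0.61  0.29  2.7 ]
[0, -1, -0.5] 5 tilt 33.7 head 129 p [-0.572  0.201  0.163] q [ 2.89  0.21  1.96 -0.65  0.58  2.7 ]
[0, -1, -0.5] 10 tilt 28.2 head 145 p [-0.537  0.128  0.067] q [ 2.89  0.26  2.17 -0.59  0.3   2.7 ]
[0, -1, 0] 5 tilt 34.9 head 130 p [-0.562  0.198  0.257] q [ 2.89  0.08  1.85 -0.51  0.75  2.53]
[0, -1, 0] 10 tilt 30.9 head 147 p [-0.518  0.122  0.257] q [ 2.89 -0.04  1.94 -0.24  0.73  2.32]
[0, -0.5, -1] 5 tilt 30.8 head 122 p [-0.614  0.218  0.101] q [ 2.89  0.36  1.89 -0.68  0.59  2.7 ]
[0, -0.5, -1] 10 tilt 21.1 head 130 p [-0.628  0.169 -0.067] q [ 2.89  0.6   1.94 -0.64  0.36  2.7 ]
```

Request:
play_rows([
  [[0,0.35,-0.47,1.07,0]],
])

```text
clock: 35.85
position: [-0.6065, 0.258, 0.2286]
ee_rot: [0.402, 0.436, 0.787, -0.169]
contact_force: [-0.5, 0.8, 0.5]
width: 0.0857
```

Request:
play_rows([
  [[0,0.4,-0.5,1.05,0]],
])

```text
clock: 35.95
position: [-0.6056, 0.2467, 0.1988]
ee_rot: [0.416, 0.424, 0.786, -0.174]
contact_force: [1.0, 0.8, -0.5]
width: 0.0856
```

Request:
play_rows([
  [[0,0.45,-0.5,1.0,0]],
])

```text
clock: 36.05
position: [-0.6058, 0.2355, 0.1687]
ee_rot: [0.429, 0.411, 0.784, -0.18]
contact_force: [-0.9, -0.2, -0.3]
width: 0.0856
```

Request:
play_rows([
  [[0,0.5,-0.5,1.0,0]],
])

```text
clock: 36.15
position: [-0.606, 0.2242, 0.1384]
ee_rot: [0.443, 0.399, 0.781, -0.186]
contact_force: [0.4, -0.1, -0.1]
width: 0.0855
```

Request:
play_rows([
  [[0,0.5,-0.5,1.0,0]],
])

```text
clock: 36.25
position: [-0.6052, 0.2124, 0.1084]
ee_rot: [0.456, 0.386, 0.779, -0.193]
contact_force: [-0.4, -0.1, -0.2]
width: 0.085
```

```bash
python3 st.py; python3 dirw.py 0 -1 -1; cat > s6.py <<'E'
from sim import *
from rig import manip
s=manip.get_state(); q0=s["qpos"]; _,M0=fk(q0,P); x0=M0[:,0]
def go(q,pts,roll=0,n=10):
    k=0;N=n*len(pts)
    for b in pts:
        a=fk(q,P)[0]
        for t in np.linspace(0,1,n+1)[1:]:
            k+=1; M=Ro.from_rotvec(x0*np.radians(roll)*min(1,2*k/N)).as_matrix()@M0
            q,e=ik(a+(np.array(b)-a)*t,M,q)
        print("  ",b,e.round(3),rep(q))
    return q
for roll in (-90,):
    q=go(q0,[[-.55,.45,.4],[-.1,.65,.45],[.4,.5,.45],[.65,-.1,.45]],roll)
    for az in (-40,-50,-58):
        a=np.radians(az); qa=go(q,[[.75*np.cos(a),.75*np.sin(a),.4]],0) if False else q
        aa=fk(q,P)[0]; M=fk(q,P)[1]; b=np.array([.7*np.cos(a),.7*np.sin(a),.42]); qa=q
        for t in np.linspace(0,1,9)[1:]: qa,e=ik(aa+(b-aa)*t,M,qa)
        print(az,e.round(3),rep(qa)); q2=qa
        for k in range(22):
            q2=pull(q2,[np.cos(a),np.sin(a),0],1)
            if k>6 and k%2: print("   ",k+1,rep(q2))
E
python3 s6.py
```

```text
axes x [-0.287  0.425 -0.858] y [0.777 0.628 0.051] z [ 0.56  -0.652 -0.51 ]
tilt 30.86 [-0.6052  0.2124  0.1084] q [ 2.889  0.336  1.909 -0.668  0.581  2.704] t 36.25 F [-0.4 -0.1 -0.2] M [-0.18 -0.14 -0.  ] w 0.085
dir tool [ 0.43 -0.68  1.16]
head 124.0
   [-0.55, 0.45, 0.4] 0.0 tilt 30.9 head 124 p [-0.55  0.45  0.4 ] q [ 2.43  0.17  1.36 -0.15  1.09  0.98]
   [-0.1, 0.65, 0.45] 0.0 tilt 30.9 head 124 p [-0.1   0.65  0.45] q [ 1.42  0.1   1.33  0.37  1.32 -0.86]
   [0.4, 0.5, 0.45] 0.0 tilt 30.9 head 124 p [0.4  0.5  0.45] q [ 0.49  0.29  1.08  0.55  1.8  -1.66]
   [0.65, -0.1, 0.45] 0.0 tilt 30.9 head 124 p [ 0.65 -0.1   0.45] q [-0.41  0.67  0.45  0.44  2.44 -2.4 ]
-40 0.187 tilt 32.5 head 108 p [ 0.534 -0.435  0.415] q [-0.89  0.83  0.22  0.38  2.6  -2.7 ]
    8 tilt 26.0 head 90 p [ 0.661 -0.501  0.269] q [-0.86  0.97  0.22  0.39  2.27 -2.7 ]
    10 tilt 24.5 head 83 p [ 0.691 -0.518  0.238] q [-0.86  0.99  0.22  0.39  2.18 -2.7 ]
    12 tilt 23.3 head 74 p [ 0.72  -0.534  0.209] q [-0.85  1.02  0.22  0.39  2.1  -2.7 ]
    14 tilt 22.4 head 65 p [ 0.75  -0.551  0.183] q [-0.8
[... 1316 characters left out ...]
ad 74 p [ 0.479 -0.65   0.274] q [-1.18  0.99  0.22  0.5   2.34 -2.7 ]
    10 tilt 32.0 head 68 p [ 0.503 -0.672  0.244] q [-1.18  1.01  0.22  0.5   2.26 -2.7 ]
    12 tilt 30.8 head 62 p [ 0.526 -0.694  0.216] q [-1.17  1.04  0.22  0.51  2.18 -2.7 ]
    14 tilt 29.9 head 55 p [ 0.549 -0.717  0.191] q [-1.17  1.06  0.22  0.51  2.09 -2.7 ]
    16 tilt 29.2 head 48 p [ 0.571 -0.74   0.167] q [-1.16  1.08  0.22  0.51  2.01 -2.7 ]
    18 tilt 28.9 head 40 p [ 0.594 -0.763  0.144] q [-1.16  1.1   0.22  0.52  1.92 -2.7 ]
    20 tilt 29.0 head 32 p [ 0.616 -0.787  0.124] q [-1.15  1.13  0.22  0.52  1.83 -2.7 ]
    22 tilt 29.6 head 23 p [ 0.638 -0.811  0.105] q [-1.15  1.15  0.22  0.52  1.74 -2.7 ]
```

```bash
sed -i 's/for roll in (-90,)/for roll in (0,)/; s/(-40,-50,-58)/(-45,-50,-54)/; s/\.7\*np.cos(a),\.7\*np.sin(a),\.42/.6*np.cos(a),.6*np.sin(a),.4/' s6.py; python3 s6.py
```

```text
[-0.55, 0.45, 0.4] 0.0 tilt 30.9 head 124 p [-0.55  0.45  0.4 ] q [ 2.43  0.17  1.36 -0.15  1.09  1.77]
   [-0.1, 0.65, 0.45] 0.0 tilt 30.9 head 124 p [-0.1   0.65  0.45] q [1.42 0.1  1.33 0.37 1.32 0.71]
   [0.4, 0.5, 0.45] 0.0 tilt 30.9 head 124 p [0.4  0.5  0.45] q [ 0.49  0.29  1.08  0.55  1.8  -0.09]
   [0.65, -0.1, 0.45] 0.0 tilt 30.9 head 124 p [ 0.65 -0.1   0.45] q [-0.41  0.67  0.45  0.44  2.44 -0.83]
-45 0.0 tilt 30.9 head 124 p [ 0.424 -0.424  0.4  ] q [-0.92  0.61  0.68  0.04  2.39 -1.59]
    8 tilt 23.2 head 119 p [ 0.562 -0.551  0.278] q [-0.9   0.95  0.22  0.1   2.37 -1.52]
    10 tilt 20.4 head 116 p [ 0.586 -0.572  0.245] q [-0.89  0.98  0.22  0.11  2.29 -1.52]
    12 tilt 17.4 head 111 p [ 0.61  -0.592  0.213] q [-0.89  1.    0.22  0.11  2.2  -1.51]
    14 tilt 14.3 head 105 p [ 0.634 -0.613  0.184] q [-0.89  1.03  0.22  0.12  2.12 -1.51]
    16 tilt 11.4 head 96 p [ 0.658 -0.634  0.157] q [-0.89  1.05  0.22  0.12  2.03 -1.51]
    18 tilt 8.9 head 79 p [ 0.682 -0.656  0.132] q [-0.88  1.08  0.22  0.13  1.94 -1.51]
    20 tilt 7.5 head 54 p [ 0.706 -0.677  0.109] q [
[... 1052 characters left out ...]
123 p [ 0.462 -0.634  0.277] q [-1.02  0.95  0.22 -0.02  2.37 -1.72]
    10 tilt 19.8 head 122 p [ 0.481 -0.659  0.243] q [-1.02  0.98  0.22 -0.01  2.29 -1.72]
    12 tilt 16.6 head 122 p [ 0.499 -0.684  0.212] q [-1.02  1.    0.22 -0.    2.21 -1.71]
    14 tilt 13.1 head 120 p [ 0.518 -0.709  0.183] q [-1.02  1.03  0.22  0.01  2.12 -1.71]
    16 tilt 9.6 head 118 p [ 0.537 -0.734  0.155] q [-1.02  1.05  0.22  0.01  2.04 -1.7 ]
    18 tilt 5.9 head 113 p [ 0.556 -0.76   0.13 ] q [-1.02  1.07  0.22  0.02  1.95 -1.7 ]
    20 tilt 2.3 head 90 p [ 0.575 -0.786  0.107] q [-1.02  1.1   0.22  0.02  1.86 -1.7 ]
    22 tilt 2.5 head -21 p [ 0.595 -0.812  0.085] q [-1.02  1.12  0.22  0.03  1.77 -1.7 ]
```

```bash
python3 to.py -.45 .42 .4 -.05 .56 .45 .38 .42 .45
```

```text
[-0.45  0.42  0.4 ] shift [-0.207  0.266 -0.197] len 0.39 rows 8
[-0.05  0.56  0.45] shift [-0.305  0.667 -0.09 ] len 0.739 rows 15
[0.38 0.42 0.45] shift [-0.488  0.913  0.242] len 1.063 rows 22
```

Request:
play_rows([
  [[0,-0.026,0.033,-0.025,0],[0,-0.052,0.067,-0.049,0],[0,-0.078,0.1,-0.074,0],[0,-0.104,0.133,-0.099,0],[0,-0.13,0.166,-0.123,0],[0,-0.155,0.2,-0.148,0],[0,-0.181,0.233,-0.172,0],[0,-0.207,0.266,-0.197,0],[0,-0.219,0.312,-0.185,0],[0,-0.23,0.358,-0.173,0],[0,-0.241,0.4,-0.161,0],[0,-0.252,0.449,-0.149,0]],
])

```text
clock: 37.45
position: [-0.2671, 0.4833, 0.4238]
ee_rot: [0.455, 0.386, 0.779, -0.193]
contact_force: [0.1, 0.1, -0.1]
width: 0.0851
```

```bash
python3 st.py; python3 to.py -.05 .58 .45 .38 .42 .45 .5 0 .45
```

```text
axes x [-0.287  0.425 -0.858] y [0.777 0.628 0.051] z [ 0.56  -0.652 -0.511]
tilt 30.87 [-0.2671  0.4833  0.4238] q [ 1.839 -0.103  1.594  0.182  1.142  1.113] t 37.45 F [ 0.1  0.1 -0.1] M [-0.19 -0.15  0.01] w 0.0851
[-0.05  0.58  0.45] shift [-0.044  0.231  0.045] len 0.239 rows 5
[0.38 0.42 0.45] shift [-0.235  0.464  0.391] len 0.651 rows 14
[0.5  0.   0.45] shift [-0.448  0.294  0.732] len 0.907 rows 19
```

Request:
play_rows([
  [[0,-0.009,0.046,0.009,0],[0,-0.018,0.092,0.018,0],[0,-0.026,0.139,0.027,0],[0,-0.035,0.185,0.036,0],[0,-0.044,0.231,0.045,0],[0,-0.065,0.257,0.083,0],[0,-0.086,0.283,0.122,0],[0,-0.108,0.309,0.16,0],[0,-0.129,0.335,0.199,0],[0,-0.15,0.36,0.237,0],[0,-0.171,0.386,0.275,0],[0,-0.192,0.412,0.314,0]],
])

```text
clock: 38.65
position: [0.2802, 0.4562, 0.4494]
ee_rot: [0.455, 0.386, 0.778, -0.193]
contact_force: [0.9, 0.7, 0.9]
width: 0.0853
```

```bash
python3 st.py; python3 to.py  .48 .2 .45 .48 -.1 .45 .36 -.48 .42
```

```text
axes x [-0.287  0.425 -0.858] y [0.778 0.627 0.051] z [ 0.56  -0.653 -0.511]
tilt 30.87 [0.2802 0.4562 0.4494] q [ 0.522  0.093  1.339  0.544  1.727 -0.089] t 38.65 F [0.9 0.7 0.9] M [-0.12 -0.11 -0.03] w 0.0853
[0.48 0.2  0.45] shift [-0.167 -0.005  0.279] len 0.325 rows 7
[ 0.48 -0.1   0.45] shift [-0.294 -0.193  0.475] len 0.591 rows 12
[ 0.36 -0.48  0.42] shift [-0.396 -0.526  0.671] len 0.94 rows 19
```

Request:
play_rows([
  [[0,-0.024,-0.001,0.04,0],[0,-0.048,-0.001,0.08,0],[0,-0.072,-0.002,0.12,0],[0,-0.096,-0.003,0.16,0],[0,-0.12,-0.004,0.2,0],[0,-0.144,-0.005,0.24,0],[0,-0.167,-0.005,0.279,0],[0,-0.189,-0.036,0.312,0],[0,-0.21,-0.068,0.345,0],[0,-0.231,-0.099,0.377,0],[0,-0.252,-0.13,0.41,0],[0,-0.273,-0.162,0.443,0]],
])

```text
clock: 39.85
position: [0.48, -0.0525, 0.4493]
ee_rot: [0.455, 0.387, 0.778, -0.194]
contact_force: [0.9, -0.0, -0.3]
width: 0.0851
```

```bash
python3 st.py; python3 to.py  .36 -.48 .42; cat > s7.py <<'E'
from sim import *
from rig import manip
import sys
s=manip.get_state(); q0=s["qpos"]; p0,M0=fk(q0,P)
for az in (-50,-54,-57):
    a=np.radians(az); t=np.array([.58*np.cos(a),.58*np.sin(a),.42]); q=q0
    for k in np.linspace(0,1,9)[1:]: q,e=ik(p0+(t-p0)*k,M0,q)
    print(az,e.round(3),rep(q))
    for up in (.3,.6):
        q2=q
        for k in range(22):
            q2=pull(q2,[np.cos(a),np.sin(a),up],1)
            if k in(8,12,16,18,20): print("   ",up,k+1,rep(q2))
E
python3 s7.py
```

```text
axes x [-0.286  0.426 -0.858] y [0.778 0.626 0.051] z [ 0.559 -0.653 -0.511]
tilt 30.87 [ 0.48   -0.0525  0.4493] q [-0.454  0.309  1.059  0.33   2.224 -1.003] t 39.85 F [ 0.9 -0.  -0.3] M [-0.19 -0.16  0.02] w 0.0851
[ 0.36 -0.48  0.42] shift [-0.122 -0.362  0.227] len 0.445 rows 9
-50 0.0 tilt 30.9 head 124 p [ 0.373 -0.444  0.42 ] q [-0.99  0.58  0.69 -0.01  2.41 -1.68]
    0.3 9 tilt 21.6 head 120 p [ 0.481 -0.564  0.364] q [-0.97  0.85  0.22  0.05  2.45 -1.63]
    0.3 13 tilt 15.5 head 114 p [ 0.515 -0.6    0.333] q [-0.97  0.87  0.22  0.06  2.32 -1.61]
    0.3 17 tilt 9.1 head 101 p [ 0.552 -0.64   0.307] q [-0.97  0.89  0.22  0.08  2.18 -1.6 ]
    0.3 19 tilt 6.3 head 83 p [ 0.571 -0.661  0.297] q [-0.97  0.9   0.22  0.08  2.1  -1.6 ]
    0.3 21 tilt 4.7 head 45 p [ 0.59  -0.682  0.287] q [-0.97  0.91  0.22  0.09  2.03 -1.6 ]
    0.6 9 tilt 21.9 head 120 p [ 0.447 -0.523  0.437] q [-0.98  0.76  0.22  0.05  2.54 -1.63]
    0.6 13 tilt 16.4 head 115 p [ 0.469 -0.545  0.43 ] q [-0.98  0.76  0.22  0.07  2.45 -1.61]
    0.6 17 tilt 10.6 head 103 p [ 0.495 -0.57   0.426] q [-0.98  0
[... 1580 characters left out ...]
] q [-1.07  0.89  0.22 -0.03  2.17 -1.78]
    0.3 19 tilt 4.6 head 132 p [ 0.473 -0.732  0.296] q [-1.07  0.9   0.22 -0.02  2.1  -1.77]
    0.3 21 tilt 1.0 head 169 p [ 0.489 -0.756  0.286] q [-1.07  0.91  0.22 -0.01  2.03 -1.77]
    0.6 9 tilt 21.8 head 125 p [ 0.373 -0.577  0.436] q [-1.08  0.76  0.22 -0.07  2.54 -1.82]
    0.6 13 tilt 16.1 head 125 p [ 0.39  -0.603  0.429] q [-1.08  0.76  0.22 -0.05  2.44 -1.81]
    0.6 17 tilt 9.7 head 127 p [ 0.409 -0.633  0.425] q [-1.08  0.75  0.22 -0.04  2.34 -1.79]
    0.6 19 tilt 6.3 head 130 p [ 0.42  -0.65   0.424] q [-1.08  0.75  0.22 -0.03  2.28 -1.79]
    0.6 21 tilt 2.8 head 139 p [ 0.431 -0.668  0.424] q [-1.08  0.75  0.22 -0.02  2.22 -1.78]
```

```bash
python3 to.py  .36 -.53 .42; python3 dirw.py .56 -.83 .3
```

```text
[ 0.36 -0.53  0.42] shift [-0.144 -0.394  0.26 ] len 0.493 rows 10
dir tool [-0.77 -0.07  0.7 ]
head 123.9
```

Request:
play_rows([
  [[0,-0.014,-0.039,0.026,0],[0,-0.029,-0.079,0.052,0],[0,-0.043,-0.118,0.078,0],[0,-0.058,-0.158,0.104,0],[0,-0.072,-0.197,0.13,0],[0,-0.086,-0.236,0.156,0],[0,-0.1,-0.276,0.182,0],[0,-0.115,-0.315,0.208,0],[0,-0.13,-0.355,0.234,0],[0,-0.144,-0.394,0.26,0],[0,-0.172,-0.404,0.295,0]],
])

```text
clock: 40.95
position: [0.3674, -0.562, 0.4141]
ee_rot: [0.457, 0.388, 0.776, -0.197]
contact_force: [30.1, -40.6, 51.4]
width: 0.0856
```

Request:
play_rows([
  [[0,-0.77,-0.07,0.7,0]],
])

```text
clock: 41.05
position: [0.3756, -0.5712, 0.3953]
ee_rot: [0.458, 0.39, 0.774, -0.198]
contact_force: [1.1, -1.4, -1.7]
width: 0.0851
```

Request:
play_rows([
  [[0,-0.77,-0.07,0.7,0]],
])

```text
clock: 41.15
position: [0.3816, -0.5769, 0.3904]
ee_rot: [0.465, 0.388, 0.77, -0.203]
contact_force: [0.4, 0.6, 0.8]
width: 0.0855
```

Request:
play_rows([
  [[0,-0.77,-0.07,0.7,0]],
])

```text
clock: 41.25
position: [0.3875, -0.5843, 0.3837]
ee_rot: [0.474, 0.384, 0.765, -0.208]
contact_force: [-1.0, 1.0, 0.9]
width: 0.0854
```

```bash
python3 st.py; python3 dirw.py .56 -.83 .3; python3 - <<'E'
from sim import *
from rig import manip
q=manip.get_state()["qpos"]
for az in (-52,-56,-60):
    a=np.radians(az); q2=q
    for k in range(18):
        q2=pull(q2,[np.cos(a),np.sin(a),.3],1)
        if k%3==2: print(az,k+1,rep(q2))
E
```

```text
axes x [-0.255  0.391 -0.884] y [0.785 0.618 0.047] z [ 0.565 -0.682 -0.464]
tilt 27.83 [ 0.3875 -0.5843  0.3837] q [-1.066  0.845  0.22  -0.063  2.56  -1.789] t 41.25 F [-1.   1.   0.9] M [-0.26 -0.16 -0.01] w 0.0854
dir tool [-0.73 -0.06  0.74]
head 123.1
-52 3 tilt 23.8 head 123 p [ 0.414 -0.606  0.357] q [-1.05  0.86  0.22 -0.04  2.47 -1.76]
-52 6 tilt 19.3 head 122 p [ 0.441 -0.63   0.333] q [-1.04  0.88  0.22 -0.02  2.38 -1.73]
-52 9 tilt 14.4 head 121 p [ 0.469 -0.656  0.313] q [-1.04  0.89  0.22 -0.    2.28 -1.71]
-52 12 tilt 9.1 head 118 p [ 0.497 -0.684  0.295] q [-1.03  0.9   0.22  0.01  2.18 -1.7 ]
-52 15 tilt 3.7 head 105 p [ 0.526 -0.714  0.281] q [-1.02  0.91  0.22  0.02  2.07 -1.69]
-52 18 tilt 2.8 head -24 p [ 0.555 -0.746  0.269] q [-1.02  0.93  0.22  0.03  1.95 -1.68]
-56 3 tilt 23.8 head 123 p [ 0.407 -0.612  0.357] q [-1.06  0.86  0.22 -0.05  2.47 -1.77]
-56 6 tilt 19.3 head 123 p [ 0.427 -0.64   0.333] q [-1.06  0.88  0.22 -0.03  2.38 -1.76]
-56 9 tilt 14.3 head 122 p [ 0.448 -0.67   0.312] q [-1.06  0.89  0.22 -0.02  2.28 -1.75]
-56 12 tilt 9.0 head 122 p [ 0.471 -0.702  0.295] q [-1.06  0.9   0.22 -0.01  2.18 -1.74]
-56 15 tilt 3.4 head 118 p [ 0.494 -0.736  0.28 ] q [-1.06  0.91  0.22  0.    2.07 -1.74]
-56 18 tilt 2.4 head -47 p [ 0.519 -0.772  0.268] q [-1.06  0.93  0.22  0.01  1.95 -1.73]
-60 3 tilt 23.8 head 123 p [ 0.399 -0.617  0.357] q [-1.07  0.86  0.22 -0.05  2.47 -1.79]
-60 6 tilt 19.3 head 123 p [ 0.412 -0.649  0.333] q [-1.08  0.88  0.22 -0.04  2.38 -1.79]
-60 9 tilt 14.3 head 124 p [ 0.427 -0.684  0.312] q [-1.09  0.89  0.22 -0.03  2.28 -1.79]
-60 12 tilt 9.1 head 125 p [ 0.444 -0.72   0.295] q [-1.09  0.9   0.22 -0.03  2.18 -1.78]
-60 15 tilt 3.5 head 131 p [ 0.462 -0.757  0.28 ] q [-1.1   0.91  0.22 -0.02  2.07 -1.78]
-60 18 tilt 2.5 head -73 p [ 0.481 -0.796  0.269] q [-1.1   0.93  0.22 -0.01  1.95 -1.78]
```

Request:
play_rows([
  [[0,-0.7,-0.06,0.76,0]],
])

```text
clock: 41.35
position: [0.3949, -0.5936, 0.3746]
ee_rot: [0.484, 0.38, 0.759, -0.213]
contact_force: [1.2, -0.1, 0.1]
width: 0.0855
```

Request:
play_rows([
  [[0,-0.7,-0.06,0.78,0]],
])

```text
clock: 41.45
position: [0.4025, -0.6035, 0.3652]
ee_rot: [0.495, 0.376, 0.752, -0.219]
contact_force: [-0.6, -0.3, -0.2]
width: 0.0855
```

Request:
play_rows([
  [[0,-0.65,-0.06,0.8,0]],
])

```text
clock: 41.55
position: [0.4105, -0.614, 0.3558]
ee_rot: [0.506, 0.371, 0.746, -0.225]
contact_force: [-0.1, -0.2, -0.7]
width: 0.0853
```

Request:
play_rows([
  [[0,-0.6,-0.06,0.8,0]],
])

```text
clock: 41.65
position: [0.4189, -0.625, 0.3463]
ee_rot: [0.517, 0.366, 0.739, -0.231]
contact_force: [0.6, 0.1, -0.1]
width: 0.0857
```

Request:
play_rows([
  [[0,-0.6,-0.06,0.83,0]],
])

```text
clock: 41.75
position: [0.4273, -0.636, 0.3375]
ee_rot: [0.528, 0.36, 0.731, -0.237]
contact_force: [0.7, -0.6, 0.2]
width: 0.0855
```

Request:
play_rows([
  [[0,-0.55,-0.06,0.85,0]],
])

```text
clock: 41.85
position: [0.4362, -0.6474, 0.3287]
ee_rot: [0.54, 0.355, 0.723, -0.244]
contact_force: [0.1, 0.1, 0.1]
width: 0.0853
```

Request:
play_rows([
  [[0,-0.55,-0.06,0.87,0]],
])

```text
clock: 41.95
position: [0.4453, -0.6587, 0.3209]
ee_rot: [0.552, 0.349, 0.715, -0.25]
contact_force: [-0.0, -0.0, -0.3]
width: 0.0852
```

```bash
python3 st.py; python3 dirw.py .56 -.83 .3
```

```text
axes x [-0.148  0.223 -0.964] y [0.775 0.631 0.027] z [ 0.614 -0.743 -0.266]
tilt 15.51 [ 0.4453 -0.6587  0.3209] q [-1.055  0.883  0.22  -0.025  2.308 -1.757] t 41.95 F [-0.  -0.  -0.3] M [-0.11 -0.09 -0.04] w 0.0852
dir tool [-0.56 -0.08  0.88]
head 123.5
```

Request:
play_rows([
  [[0,-0.5,-0.06,0.88,0]],
])

```text
clock: 42.05
position: [0.4545, -0.6703, 0.3133]
ee_rot: [0.564, 0.343, 0.706, -0.257]
contact_force: [1.0, -1.0, -1.1]
width: 0.0851
```

Request:
play_rows([
  [[0,-0.5,-0.06,0.9,0]],
])

```text
clock: 42.15
position: [0.4638, -0.6818, 0.3068]
ee_rot: [0.576, 0.337, 0.697, -0.263]
contact_force: [0.7, 0.2, -0.3]
width: 0.0852
```

Request:
play_rows([
  [[0,-0.45,-0.06,0.9,0]],
])

```text
clock: 42.25
position: [0.4733, -0.6935, 0.3006]
ee_rot: [0.588, 0.33, 0.688, -0.27]
contact_force: [-0.4, 0.4, -0.3]
width: 0.0854
```

Request:
play_rows([
  [[0,-0.45,-0.06,0.92,0]],
])

```text
clock: 42.35
position: [0.4828, -0.7051, 0.2957]
ee_rot: [0.6, 0.324, 0.678, -0.276]
contact_force: [0.8, 0.2, 0.3]
width: 0.0853
```

Request:
play_rows([
  [[0,-0.4,-0.06,0.93,0]],
])

```text
clock: 42.45
position: [0.4926, -0.717, 0.291]
ee_rot: [0.612, 0.317, 0.667, -0.283]
contact_force: [0.4, 0.9, -0.3]
width: 0.0855
```

Request:
play_rows([
  [[0,-0.4,-0.06,0.94,0]],
])

```text
clock: 42.55
position: [0.5023, -0.7286, 0.2875]
ee_rot: [0.624, 0.31, 0.656, -0.289]
contact_force: [-0.1, 0.2, -0.3]
width: 0.0856
```

```bash
python3 st.py; python3 dirw.py .56 -.83 .3
```

```text
axes x [-0.029  0.045 -0.999] y [0.768 0.64  0.007] z [ 0.64  -0.767 -0.053]
tilt 3.09 [ 0.5023 -0.7286  0.2875] q [-1.045  0.906  0.22  -0.003  2.069 -1.741] t 42.55 F [-0.1  0.2 -0.3] M [ 0.04 -0.    0.  ] w 0.0856
dir tool [-0.35 -0.1   0.98]
head 122.5
```

Request:
play_rows([
  [[0,-0.35,-0.06,0.95,0]],
])

```text
clock: 42.65
position: [0.5122, -0.7405, 0.2844]
ee_rot: [0.636, 0.303, 0.645, -0.296]
contact_force: [-1.3, -0.2, 0.4]
width: 0.0852
```

Request:
play_rows([
  [[0,-0.007,-0.002,0.02,0]],
])

```text
clock: 42.75
position: [0.5169, -0.745, 0.2856]
ee_rot: [0.642, 0.299, 0.639, -0.299]
contact_force: [-0.1, -0.5, -0.5]
width: 0.0852
```

```bash
python3 st.py
```

```text
axes x [ 0.004 -0.002 -1.   ] y [0.766 0.643 0.002] z [ 0.643 -0.766  0.004]
tilt 0.25 [ 0.5169 -0.745   0.2856] q [-1.042e+00  9.080e-01  2.200e-01  2.000e-03  2.010e+00 -1.739e+00] t 42.75 F [-0.1 -0.5 -0.5] M [-0.02  0.03  0.04] w 0.0852
```

```bash
python3 to.py .5 -.15 .30 .498 .242 .30
```

```text
[ 0.5  -0.15  0.3 ] shift [-0.016  0.37  -0.467] len 0.595 rows 12
[0.498 0.242 0.3  ] shift [-0.017  0.62  -0.768] len 0.987 rows 20
```

Request:
play_rows([
  [[0,-0.01,0.02,-0.025,0],[0,-0.02,0.05,-0.063,0],[0,-0.02,0.08,-0.1,0],[0,-0.02,0.11,-0.138,0],[0,-0.02,0.14,-0.175,0],[0,-0.02,0.17,-0.213,0],[0,-0.02,0.2,-0.25,0],[0,-0.02,0.23,-0.288,0],[0,-0.02,0.26,-0.326,0],[0,-0.02,0.29,-0.363,0],[0,-0.02,0.32,-0.4,0],[0,-0.02,0.35,-0.438,0]],
])

```text
clock: 43.95
position: [0.5038, -0.1823, 0.3076]
ee_rot: [0.645, 0.299, 0.637, -0.299]
contact_force: [0.2, 1.1, 0.6]
width: 0.0853
```

```bash
python3 st.py; python3 to.py .498 .242 .28
```

```text
axes x [ 0.01  -0.005 -1.   ] y [0.766 0.643 0.004] z [ 0.643 -0.766  0.01 ]
tilt 0.63 [ 0.5038 -0.1823  0.3076] q [-0.477  0.176  1.453  0.     1.502 -1.176] t 43.95 F [0.2 1.1 0.6] M [ 0.   -0.02 -0.  ] w 0.0853
[0.498 0.242 0.28 ] shift [ 0.025  0.268 -0.329] len 0.425 rows 9
```

Request:
play_rows([
  [[0,0.003,0.03,-0.037,0],[0,0.006,0.06,-0.073,0],[0,0.009,0.09,-0.11,0],[0,0.012,0.12,-0.147,0],[0,0.015,0.15,-0.184,0],[0,0.018,0.18,-0.22,0],[0,0.021,0.21,-0.257,0],[0,0.023,0.238,-0.292,0],[0,0.025,0.258,-0.317,0],[0,0.025,0.268,-0.329,0],[0,0.025,0.268,-0.329,0]],
])

```text
clock: 45.05
position: [0.4978, 0.2438, 0.2824]
ee_rot: [0.646, 0.299, 0.637, -0.297]
contact_force: [-0.5, -0.5, 0.3]
width: 0.0852
```

```bash
python3 st.py; python3 - <<'E'
from h import *
s=manip.get_state(); p,d=manip.get_image("wrist"); cv2.imwrite("pics/w20.png",p[:,:,::-1])
R=rotq(s["ee_rot"]).as_matrix(); c=manip.camera_params("wrist"); K=c["intrinsics"];T=c["mount"]
v,u=np.mgrid[:400,:640]; X=np.stack([(u-K[0,2])/K[0,0]*d,(v-K[1,2])/K[1,1]*d,d],-1)@T[:3,:3].T+T[:3,3]
X=X@R.T+s["position"]
for a,b,nm in ((.174,.184,"captop"),(.126,.134,"shoulder")):
    m=(d>0)&(np.hypot(X[...,0]-.498,X[...,1]-.242)<.075)&(X[...,2]>a)&(X[...,2]<b); Q=X[m]
    if len(Q): print(nm,len(Q),Q.mean(0).round(4), cv2.minEnclosingCircle((Q[:,:2]*1000).astype(np.float32)),cv2.minAreaRect((Q[:,:2]*1000).astype(np.float32)))
E
python3 to.py .498 .242 .145
```

```text
axes x [ 0.014 -0.003 -1.   ] y [0.764 0.646 0.008] z [ 0.646 -0.764  0.011]
tilt 0.8 [0.4978 0.2438 0.2824] q [ 0.335  0.214  1.464 -0.008  1.451 -0.366] t 45.05 F [-0.5 -0.5  0.3] M [-0.02 -0.01 -0.02] w 0.0852
captop 3332 [0.4975 0.2453 0.1788] ((498.49420166015625, 244.20582580566406), 27.333593368530273) ((498.3010559082031, 244.508056640625), (53.86197280883789, 53.196678161621094), 17.75533103942871)
shoulder 3288 [0.4908 0.2497 0.1294] ((498.330810546875, 243.9913787841797), 56.07148361206055) ((498.3137512207031, 244.21047973632812), (98.40153503417969, 62.90668869018555), 26.67963409423828)
[0.498 0.242 0.145] shift [ 0.137 -0.001 -0.001] len 0.137 rows 3
```

View pics/w20.png

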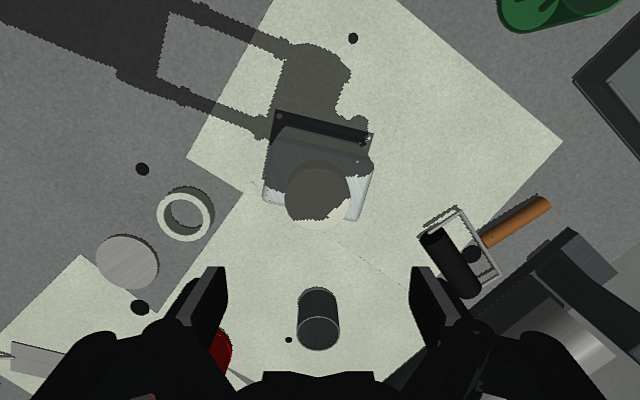

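```bash
python3 to.py .4983 .2436 .143
```

```text
[0.4983 0.2436 0.143 ] shift [ 0.139  0.    -0.002] len 0.139 rows 3
```

Request:
play_rows([
  [[0,0.03,0,-0.001,0],[0,0.06,0,-0.001,0],[0,0.085,0,-0.002,0],[0,0.11,0,-0.002,0],[0,0.128,0,-0.002,0],[0,0.137,0,-0.002,0],[0,0.139,0,-0.002,0],[0.2,0.139,0,-0.002,0],[0.5,0.139,0,-0.002,0],[0.7,0.139,0,-0.002,0],[0.7,0.139,0,-0.002,0],[0.7,0.139,0,-0.002,0]],
], grip_force=60)

```text
clock: 46.3
position: [0.4993, 0.2431, 0.1442]
ee_rot: [0.647, 0.299, 0.635, -0.297]
contact_force: [0.3, -1.0, 5.4]
width: 0.0531
```

```bash
python3 st.py
```

```text
axes x [ 0.016 -0.005 -1.   ] y [0.764 0.645 0.009] z [ 0.645 -0.764  0.014]
tilt 0.94 [0.4993 0.2431 0.1442] q [ 0.334  0.303  1.694 -0.011  1.131 -0.362] t 46.3 F [ 0.3 -1.   5.4] M [-0.22 -0.07 -0.04] w 0.0531
```

Request:
play_rows([
  [[0.7,0.002,0,0,0],[0.7,0.004,0,0,0],[0.7,0.006,0,0,0],[0.7,0.006,0,0,0]],
], grip_force=80)

```text
clock: 46.7
position: [0.4994, 0.243, 0.1398]
ee_rot: [0.647, 0.299, 0.635, -0.297]
contact_force: [-1.9, -1.9, 12.1]
width: 0.0529
```

```bash
python3 st.py
```

```text
axes x [ 0.017 -0.005 -1.   ] y [0.764 0.645 0.01 ] z [ 0.645 -0.764  0.014]
tilt 0.98 [0.4994 0.243  0.1398] q [ 0.334  0.307  1.7   -0.011  1.12  -0.362] t 46.7 F [-1.9 -1.9 12.1] M [-0.32  0.42  0.  ] w 0.0529
```

Request:
play_rows([
  [[0.7,0.003,0,0,-4],[0.7,0.003,0,0,-11],[0.7,0.003,0,0,-18],[0.7,0.003,0,0,-25],[0.7,0.003,0,0,-32],[0.7,0.003,0,0,-39],[0.7,0.003,0,0,-46],[0.7,0.003,0,0,-53],[0.7,0.003,0,0,-60],[0.7,0.002,0,0,-67],[0.7,0.001,0,0,-74],[0.7,0.001,0,0,-77]],
])

```text
clock: 47.9
position: [0.5009, 0.2448, 0.1408]
ee_rot: [0.694, -0.169, 0.68, 0.165]
contact_force: [0.1, 2.6, 7.8]
width: 0.0525
```

```bash
python3 st.py
```

```text
axes x [ 0.021 -0.001 -1.   ] y [-0.459  0.888 -0.01 ] z [0.888 0.459 0.018]
tilt 1.2 [0.5009 0.2448 0.1408] q [ 0.335  0.306  1.699 -0.008  1.117 -1.709] t 47.9 F [0.1 2.6 7.8] M [ 0.34 -0.02 -0.03] w 0.0525
```

Request:
play_rows([
  [[0.7,-0.002,0,0,0],[0.7,-0.005,0,0,0],[0.7,-0.008,0,0,0],[0.7,-0.011,0,0,0],[0.7,-0.014,0,0,0],[0.7,-0.014,0,0,0]],
])

```text
clock: 48.5
position: [0.5005, 0.2449, 0.1547]
ee_rot: [0.694, -0.169, 0.68, 0.165]
contact_force: [0.3, -1.0, 0.0]
width: 0.0526
```

```bash
python3 st.py; python3 - <<'E'
from h import *
p,d=manip.get_image("scene"); cv2.imwrite("pics/s21.png",cv2.resize(p[130:250,330:490,::-1],None,fx=5,fy=5,interpolation=cv2.INTER_CUBIC))
E
```

```text
axes x [ 0.021 -0.001 -1.   ] y [-0.459  0.888 -0.01 ] z [0.888 0.459 0.018]
tilt 1.18 [0.5005 0.2449 0.1547] q [ 0.335  0.294  1.679 -0.008  1.149 -1.709] t 48.5 F [ 0.3 -1.   0. ] M [ 0.02 -0.02  0.02] w 0.0526
```

View pics/s21.png

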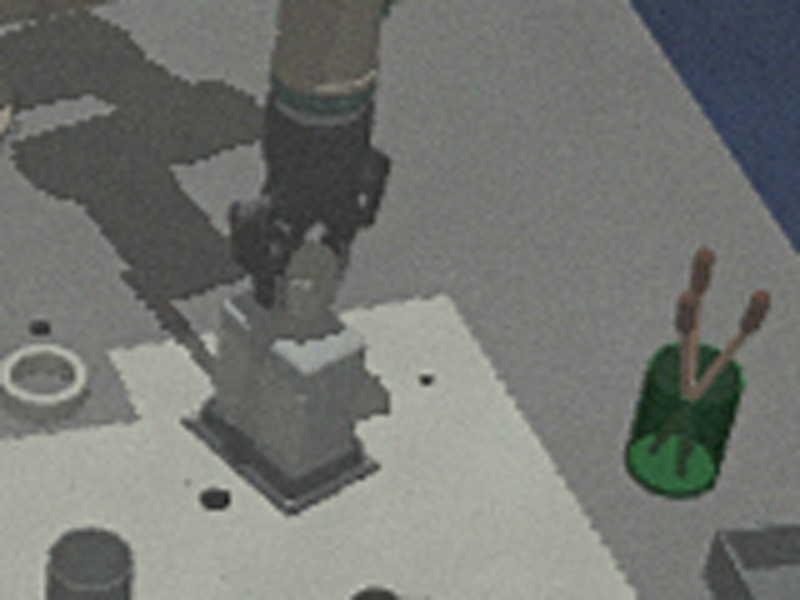

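Request:
play_rows([
  [[0.7,-0.008,0,0,0],[0.7,-0.018,0,0,0],[0.7,-0.03,0,0.001,0],[0.7,-0.045,0,0.001,0],[0.7,-0.06,0,0.001,0],[0.7,-0.075,-0.001,0.001,0],[0.7,-0.09,-0.001,0.002,0],[0.7,-0.102,-0.001,0.002,0],[0.7,-0.108,-0.001,0.002,0],[0.7,-0.11,-0.001,0.002,0],[0.7,-0.11,-0.001,0.002,0]],
])

```text
clock: 49.65
position: [0.5002, 0.245, 0.2645]
ee_rot: [0.694, -0.169, 0.68, 0.165]
contact_force: [-0.7, -0.8, -0.4]
width: 0.0529
```

```bash
python3 st.py; python3 - <<'E'
from h import *
p,d=manip.get_image("scene"); a=cv2.resize(p[110:250,330:490,::-1],None,fx=4,fy=4,interpolation=cv2.INTER_CUBIC); cv2.imwrite("pics/s22.png",a)
p,d=manip.get_image("top"); cv2.imwrite("pics/t22.png",cv2.resize(p[80:290,190:460,::-1],None,fx=2.8,fy=2.8,interpolation=cv2.INTER_CUBIC))
np.savez("pics/t22.npz",p=p,d=d)
p,d=manip.get_image("wrist"); cv2.imwrite("pics/w22.png",p[:,:,::-1])
E
```

```text
axes x [ 0.02  -0.001 -1.   ] y [-0.459  0.888 -0.01 ] z [0.888 0.459 0.017]
tilt 1.15 [0.5002 0.245  0.2645] q [ 0.335  0.222  1.497 -0.007  1.403 -1.711] t 49.65 F [-0.7 -0.8 -0.4] M [-0.05  0.02 -0.01] w 0.0529
```

View pics/s22.png

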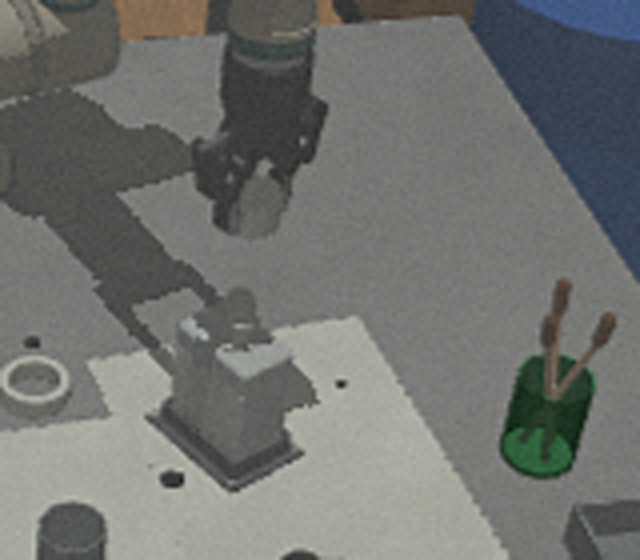

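View pics/t22.png

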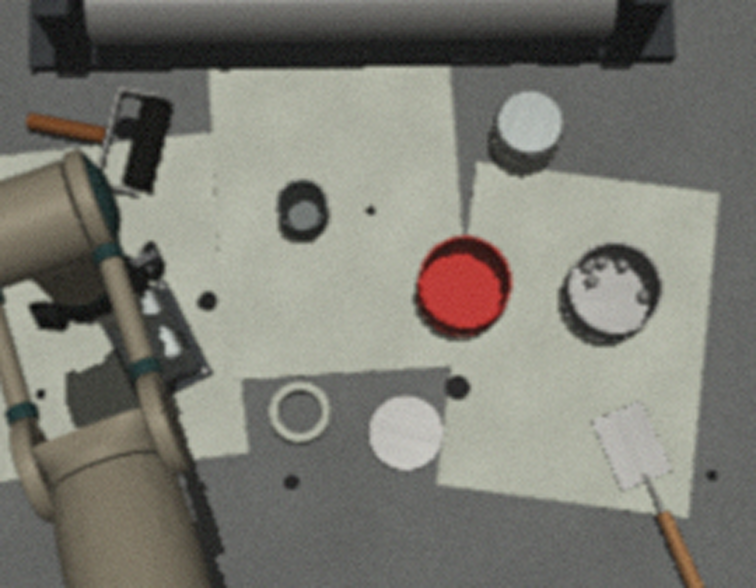

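View pics/w22.png

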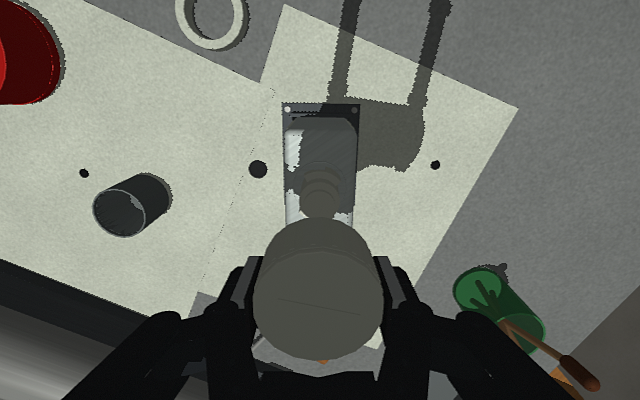

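```bash
python3 - <<'E'
from h import *
z=np.load("pics/t22.npz"); p=z["p"]; cv2.imwrite("pics/tin22.png",cv2.resize(p[160:210,380:440,::-1],None,fx=12,fy=12,interpolation=cv2.INTER_CUBIC))
for f in ("top0","t22"):
    Z=np.load(f"pics/{f}.npz"); Pc=cloud("top",Z["d"])[Z["d"]>0]
    for nm,c,r,a,b in (("red",(.556,-.127),.075,.058,.085),("tin",(.546,-.304),.075,.058,.085),("ink",(.744,-.21),.06,.06,.09),("cupN",(.65,.058),.05,.05,.075)):
        Q=Pc[(np.hypot(*(Pc[:,:2]-c).T)<r)&(Pc[:,2]>a)&(Pc[:,2]<b)]
        if len(Q)>5: print(f,nm,len(Q),[np.round(v) for v in cv2.minEnclosingCircle((Q[:,:2]*1000).astype(np.float32))])
s=manip.get_state(); p,d=manip.get_image("wrist"); R=rotq(s["ee_rot"]).as_matrix(); c=manip.camera_params("wrist"); K=c["intrinsics"];T=c["mount"]
v,u=np.mgrid[:400,:640]; X=np.stack([(u-K[0,2])/K[0,0]*d,(v-K[1,2])/K[1,1]*d,d],-1)@T[:3,:3].T+T[:3,3]; X=X@R.T+s["position"]
Q=X[240:340,280:360].reshape(-1,3); A=np.c_[Q[:,:2]-Q[:,:2].mean(0),np.ones(len(Q))]; co=np.linalg.lstsq(A,Q[:,2],rcond=None)[0]; print("cap top plane slope deg",np.degrees(co[:2]),"height",co[2])
E
```

```text
top0 red 133 [array([ 557., -127.]), np.float64(56.0)]
top0 tin 162 [array([ 546., -304.]), np.float64(56.0)]
top0 ink 466 [array([ 745., -211.]), np.float64(42.0)]
top0 cupN 19 [array([646.,  15.]), np.float64(22.0)]
t22 red 142 [array([ 557., -128.]), np.float64(56.0)]
t22 tin 158 [array([ 546., -305.]), np.float64(56.0)]
t22 ink 465 [array([ 744., -210.]), np.float64(42.0)]
t22 cupN 83 [array([654.,  61.]), np.float64(32.0)]
cap top plane slope deg [-4.03525886 -3.724661  ] height 0.29719882375184475
```

View pics/tin22.png

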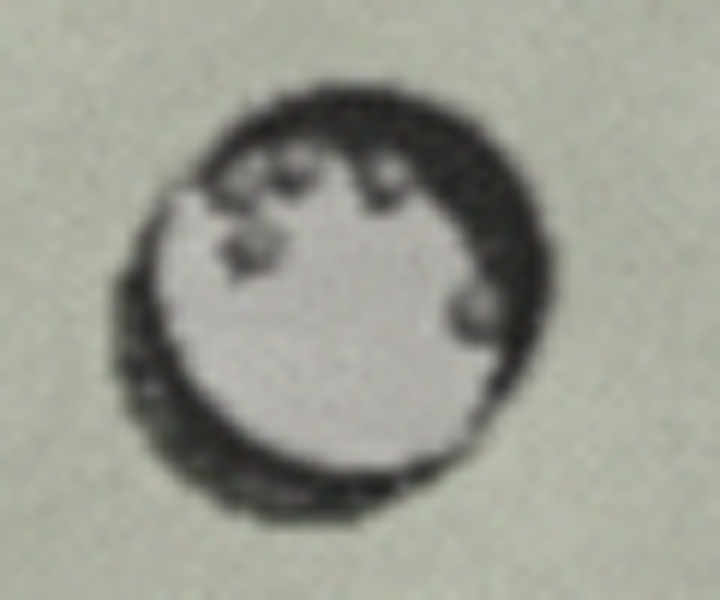

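```bash
python3 - <<'E'
from h import *
s=manip.get_state(); p,d=manip.get_image("wrist"); R=rotq(s["ee_rot"]).as_matrix(); c=manip.camera_params("wrist"); K=c["intrinsics"];T=c["mount"]
v,u=np.mgrid[:400,:640]; X=np.stack([(u-K[0,2])/K[0,0]*d,(v-K[1,2])/K[1,1]*d,d],-1)@T[:3,:3].T+T[:3,3]; X=X@R.T+s["position"]
for w in ((235,310,275,365),(250,330,270,370),(235,280,285,350),(280,345,285,350)):
    Q=X[w[0]:w[1],w[2]:w[3]].reshape(-1,3)
    for _ in range(3):
        m=Q[:,:2].mean(0);A=np.c_[Q[:,:2]-m,np.ones(len(Q))]; co=np.linalg.lstsq(A,Q[:,2],rcond=None)[0]; r=Q[:,2]-A@co; Q=Q[abs(r)<2*r.std()+1e-4]
    print(w,len(Q),np.degrees(co[:2]).round(2),co[2].round(4),r.std().round(5))
print(X[240:345:15,320,2].round(4),X[290,265:380:15,2].round(4)); print(X[240:345:15,320,:2].round(3).tolist())
E
```

```text
(235, 310, 275, 365) 5895 [12.17  4.2 ] 0.2961 0.00291
(250, 330, 270, 370) 7366 [ 1.53 -0.39] 0.2976 0.0007
(235, 280, 285, 350) 2574 [28.96 14.66] 0.2952 0.00315
(280, 345, 285, 350) 3990 [ 0.49 -0.89] 0.2978 0.0005
[0.2897 0.2981 0.298  0.2982 0.2972 0.4047 0.2975] [0.2983 0.298  0.298  0.2973 0.2976 0.2975 0.2982 0.2969]
[[0.474, 0.233], [0.476, 0.234], [0.482, 0.237], [0.488, 0.24], [0.495, 0.244], [0.423, 0.207], [0.508, 0.25]]
```

The cap's top is level to about 1° at 0.298 m, so its underside is about 95 mm above the neck. I'm handing in now.

```bash
python3 -c "
from rig import manip
print(manip.get_state()['clock']); manip.sign_off()"
```

```text
49.9
the job is handed in; nothing more can be done
```

The job was handed in at 49.9 s of the 72 s allowed. The balls are in the tin, the cup is standing on the bench again, and the cap is off and held above the can.

**How the cup was tipped:** the moves only turn the tool about its own axis. I reached past the arm's limits to tilt the tool about 69°. I gripped the cup like that, turned it over above the tin until it emptied, and put it down about 65 mm from where it started. I then worked the tool back to vertical the same way.

**Opening the can:** I pressed the cap down until it bottomed (about 12 N), turned it 77° anticlockwise, and lifted it straight up.

**Last checks:**
- **Balls:** the top view shows all five in the tin.
- **Tin and bystanders:** the tin, the red tin and the ink pot measure within about 1 mm of where they started.
- **Cup:** it is upright and empty, at about (0.654, 0.061).
- **Cap:** it is in the gripper (53 mm opening), level to about 1°. Its underside is about 95 mm above the neck. Two wider fits of the cap top gave larger slopes (5–30°); they took in the cap's edge and I set them aside.

**Things that did not go cleanly:**
- **Red tin:** the gripper pressed something with about 6 N while I placed it around the cup, probably the red tin's rim. I backed off, and the red tin had not moved measurably.
- **Wrist force:** it read about 72 N for a moment as the arm ran into its reach limit in free space, below the 120 N limit.
- **Joint 6:** it read 2.704 at its stated limit of 2.70 during part of the tilting back.

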